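Set up the drying station at the lab bench

ROBOT

A 6-joint arm with a two-finger parallel gripper is mounted at the origin on the work surface. World frame = base frame: x ahead of the robot, y to its left, z up, the work surface at z = 0. Lengths are in m, angles in rad, forces in N, time in s.
With the tool pointing down it reaches from about 0.325 to 0.9 m from the base axis. Payload 3.5 kg.
Tool frame: the origin (TCP) lies between the finger pads; the fingertips stand 19 mm ahead of it and the grasp point (between the pads) is the TCP; x points along the fingers, y is the direction in which the jaws open and shut, and the axes are right-handed (so a half turn about x gives the same grasp; the last joint's range is limited). The gripper opens to 85 mm and grips with 20 to 120 N. Pads are 22 mm wide; open, the fingers measure 114 mm over their backs; the gripper's body (76 mm by 85 mm) begins 54 mm behind the grasp point. The pads swing forward as they close: fully open they stand 13 mm farther back than shut.
Start: joints at [-1.249, 0.276, -0.026, 1.268, 0, 1.467], TCP at [0.258, -0.569, 0.229] pointing down, gripper open.
Joint ranges: [-3.12, 3.12], [-0.85, 1.88], [-1.08, 1.24], [-1.95, 2.15], [-1.57, 1.53], [-3.14, 3.14]. Speed limits (rad/s): [2.57, 2.57, 3.14, 3.14, 3.14, 3.14].

INTERFACE

Orientations are given as a unit quaternion [w, x, y, z].
In Python, from cell import r gives the robot as it stands.
- The arm moves only by the tool jog_arm, never from a script. Its argument "targets" is a list of rows, each an object with "slide": the shift along the tool's x, y, z in cm, a list of three; "rotation": the turn, a rotation vector about the tool's x, y, z in degrees, a list of three. In form: [{"slide": [x, y, z], "rotation": [rx, ry, rz]}, ...]. A call has exactly 8 rows; each row shifts and turns the pose as measured when the row begins, along the tool's axes as they then stand; what a row does not reach is not made up. A row lasts 1/10 s, in which the tool goes at most 50 mm and 8.59 degrees, less where a joint would pass 70% of its speed; a pose out of reach is approached as far as the arm can. A call is refused whole if a number of a shift passes 5 or a number of a turn 8.59, either way. A call with a gripper value outside its range is refused whole. "hand" is the closure, from 0 (fully open) to 1 (shut), set as the call begins (left out, the last holds). The fingers move at their own pace and stop on an object; "squeeze" is the grip in N (left out, the last holds). Time passes only in rows, so rows that do not move let the fingers close, or fill a call up. It gives the time, the measured TCP pose, the force and the opening at its end, in the units of the state.
- r.get_state(): the state, without advancing time (a new reading comes with each control period).
- r.read_camera(name): name is "scene" or "top" or "wrist"; returns (picture, depth): 480x640x3 uint8, red, green, blue; 480x640 float32, m along the optical axis (not along the pixel's ray), 0 where there is no reading.
- r.camera_model(name): a dict with "fx", "fy", "cx", "cy" (pixels), "distortion" ([k1, k2, p1, p2, k3] as OpenCV has them; the pictures are not rectified), "rvec" (rotation vector, rad) and "tvec" (3), from world to camera coordinates, as OpenCV has them. Camera axes: x right, y down, z forward; pixel columns grow to the right and rows downward; lengths in m; the calibration is good to about 2 mm. A picture is of the moment at which its call begins: read the wrist's pose just before it. camera_model takes no time and is no camera call; for the wrist camera it gives the pose at the moment of the call.
- r.job_done(): hands the job in, once; it reports no verdict.
Trained networks look in the newest picture that a camera, given by its name, has taken for a name from the list of things; names that differ only in an ending like _2 or _b are one class to them, and where a whole thing is asked for, a point or a joint stands for the part that bears it (a point fixed in the world has none). Each returns a list of dicts, best first, with "score" (0 to 1); they miss things now and then, are a little off and sometimes report something else, mostly with a low value. They report only what shows in the picture. A call takes as long as a camera call. They do not tell look-alikes from the thing itself.
- r.search_frame(thing, camera): "box" ([left, top, right, bottom] in pixels, round what is visible of it).
The state is a dict: "time": time; "q": joint angles; "qvel": joint speeds; "joint_efforts": joint torques, N m; "tcp_pos": TCP position; "orientation": TCP orientation; "contact_force": force on the tool from outside, world axes, zero at the start; "wrist_torque": the same for the moment, N m; "gripper_width": finger opening in m.
Only numpy, scipy, OpenCV 4.12 (cv2) and the standard library are available. Lean on these libraries where they do the work, as an engineer would, in place of code of your own. Each camera call takes 0.05 s, during which the arm holds its last target.

TASK

Set up the drying station after the practical. First steady the rail stand: slide the large steel ring and then the small brass ring down its short ballast post until they sit fully home; next hang the S-hook by its upper curl on the stand's rail, and then hang the blue pail by its bail from the hook's lower curl, clear of the bench. Also take every rinsed white beaker from the sloping drainer and put each upside down over its own peg of the green rack, rim flat on the rack (at any time in the job), and leave the bottle and the jar undisturbed.

Things in the scene. Friction and masses are not known exactly. Their poses are not given: they have to be found in the camera images.
- rail_mid (a point): Centre of the fixed stand's rail: aluminium bar, 12 mm diameter, along this frame's y, 300 mm above the bench; +x points away from the robot (yaw within 0.1 rad). Uprights (12 mm diameter, 320 mm tall) at y = +100 and -100 mm; a foot 40 mm wide, 10 mm thick runs on the bench to the ballast post nearer the robot. A hook hung here has its middle 44 mm below.
- post_foot (a point): Foot of the brass ballast post, on its axis, at the top face of the stand's foot (10 mm above the bench; the foot is a disc of 72 mm diameter here). The post is upright, 16 mm diameter, 46 mm high above this point, with a bevelled top.
- ring_big_mid (a point): Centre of the large steel ring: outside 60 mm, hole 22 mm, 18 mm thick, 0.3 kg, lying flat on the bench at the start; z is its axis. It goes on the post first (its centre is then 9 mm above post_foot).
- ring_small_mid (a point): Centre of the small brass ring: outside 44 mm, hole 22 mm, 18 mm thick, 0.14 kg, lying flat on the bench at the start; z is its axis. It goes on the post second, on top of the large one (its centre is then 27 mm above post_foot).
- s_hook: Steel S-hook of 8 mm rod, 0.08 kg, origin at its middle, z towards the upper curl, the S in its x-z plane. Rod centre line (x, z mm): tip (22, 32), half circle of radius 22 over the top to (-22, 32), straight shank to (22, -32), half circle under the bottom to tip (-22, -32). A bar enters the upper curl from +x, the lower from -x. Starts hanging free on the hook stand, -x side to the robot.
- hook_grip (a point): Centre of the orange plastic grip on the S-hook's upper curl, a block 22 mm (x) by 12 mm (y) by 34 mm (z), in the hook's frame at (-35, 0, 32) mm: pinch it across y.
- hook_bottom (a point): Inside of the bottom of the S-hook's lower curl, where a hung bar rests; in the hook's frame at (0, 0, -50) mm.
- hookstand: Fixed parking stand of the S-hook, bent from 10 mm wire. Origin on the bench below the middle of its bar, which runs 44 mm along its y axis at a height of 150 mm (bar centre); two legs stand 50 mm behind the bar, on its +x side. Yaw varies (0.25 rad).
- pail_ear (a point): Grip point on the pail's ear, an upright plate 10 mm thick (y), 50 mm long (x), 30 mm high, out of the pail's wall along its -x, in the pail's frame at (-66, 0, 53) mm; same axes as the pail. When hooking the pail on, a gripper leaning back towards the robot by 30 to 45 degrees has room beside the S-hook.
- bail_top (a point): Top of the pail's rigid bail (steel wire, 6 mm thick), centre of the wire, 125 mm above the underside of the pail, above its centre. The bail is an arch in the pail's y-z plane: at its top it runs along y, falling 19 mm on either side over 31 mm, then down to the rim.
- pail: Blue pail, 72 mm diameter at the rim, 70 mm high, 0.13 kg, origin at the centre of its underside, z up, standing on the bench at the start with its ear (-x) roughly towards the robot. Hung up, it has about 80 mm of air under it.
- drainer: Fixed draining rack with three slots at y = -100, 0 and +100 mm of its frame, origin on the bench. A beaker lies in each used slot on two rods, mouth down the slope at 45 degrees towards the rack's -x, held by a small lip at the rim. The rods lie under the beaker, so that its flanks and closed end are free.
- pegrack: Fixed green drying rack, plate 90 (x) by 270 (y) by 12 mm, origin on the bench under its centre; three upright white pegs in a row along its y.
- peg0 (a point): Foot of peg 0, on its axis at the plate's top face, 12 mm above the bench; the peg is 14 mm in diameter and 60 mm high above this point, 100 mm from its neighbour.
- peg1 (a point): Foot of peg 1, on its axis at the plate's top face, 12 mm above the bench; the peg is 14 mm in diameter and 60 mm high above this point, 100 mm from its neighbour.
- peg2 (a point): Foot of peg 2, on its axis at the plate's top face, 12 mm above the bench; the peg is 14 mm in diameter and 60 mm high above this point, 100 mm from its neighbour.
- beaker0_mid (a point): Centre (half-way along the axis) of white plastic beaker 0, a plain tube 48 mm outside diameter, 42 mm inside, 90 mm long, closed at one end (4 mm base), 0.06 kg; z points from its mouth to its closed end. Inverted on the rack, this point is 57 mm above the bench. May be absent (None).
- beaker1_mid (a point): Centre (half-way along the axis) of white plastic beaker 1, a plain tube 48 mm outside diameter, 42 mm inside, 90 mm long, closed at one end (4 mm base), 0.06 kg; z points from its mouth to its closed end. Inverted on the rack, this point is 57 mm above the bench. May be absent (None).
- beaker2_mid (a point): Centre (half-way along the axis) of white plastic beaker 2, a plain tube 48 mm outside diameter, 42 mm inside, 90 mm long, closed at one end (4 mm base), 0.06 kg; z points from its mouth to its closed end. Inverted on the rack, this point is 57 mm above the bench. May be absent (None).
- amber_bottle: bystander: brown bottle, 60 mm diameter, 150 mm tall, beyond the rail. Leave it alone.
- jar: bystander: white jar with blue cap, 70 mm diameter, 100 mm tall, beyond the rail. Leave it alone.
There are look-alikes about, which are no part of the job. Of the things shaped like the part that bears ring_small_mid, the brass one is meant.

How it is judged:
By the outcome, as a careful person would: the job done as asked, in the order asked, and still so for the second after the job is handed in, with the robot touching nothing.
Of beaker0, beaker1, beaker2 only 2 to 3 are there at a start; the rules pass over those that are not, and their reading is None.
At some moment in a run one of ring_big, ring_small may be knocked a few centimetres aside while the robot is not near it.
It also fails if it takes over 210 s, if anything falls off the work surface, if the arm or the gripper's body presses on something with over 40 N, if the wrist force passes 120 N, or if a joint passes its speed limit or range.

## Working session

There is one attempt and no reset: what is moved stays moved. The work goes in short steps, Python scripts to look and compute and a tool call to move; the robot and the scene stay as the last step left them, time stands still between calls to the robot, and variables do not carry over. Pictures are saved under pics/ and viewed, and the job is handed in when it is done.

Besides the shell and the picture viewer there is one more tool, called after "Call:" in YAML: its name, and indented under it one key for each argument. jog_arm: Moves the arm, as the interface text tells. Its arguments: {"type":"object","properties":{"targets":{"type":"array","items":{"type":"object","properties":{"slide":{"type":"array","items":{"type":"number"}},"rotation":{"type":"array","items":{"type":"number"}}}}},"hand":{"type":"number"},"squeeze":{"type":"number"}},"required":["targets"]}

I'll start by looking at the state and at the camera views.

```bash
ls -la; mkdir -p pics
python3 - <<'E'
from cell import r
import cv2
s=r.get_state()
for k,v in s.items(): print(k,v)
for n in ["scene","top","wrist"]:
    m=r.camera_model(n); print(n,m)
    p,d=r.read_camera(n)
    cv2.imwrite(f"pics/a_{n}.png",p[:,:,::-1])
    import numpy as np; np.save(f"a_{n}_d.npy",d)
E
```

```text
total 12
drwxr-xr-x  3 agent agent 4096 Dec  7 03:12 .
drwxr-xr-x 23 root  root  4096 Dec  7 03:12 ..
drwxr-xr-x  2 agent agent 4096 Dec  7 03:12 pics
time 0.0
q [-1.24939214e+00  2.77170478e-01 -2.78766208e-02  1.26800997e+00
 -1.66275223e-05  1.46741370e+00]
qvel [-0.00089191  0.00028926  0.00105309 -0.00036734 -0.00059328 -0.00035395]
joint_efforts [ 1.09654485e-05 -4.45509946e+01  2.95202315e+01  1.65570283e-02
 -2.46732070e-04 -5.90762468e-06]
tcp_pos [ 0.25732625 -0.56870737  0.22753845]
orientation [-0.1482642  -0.69112427 -0.14985202  0.69130988]
contact_force [-0.42904393  0.27737125 -0.12026683]
wrist_torque [ 0.07023171 -0.04403055 -0.00943323]
gripper_width 0.08543425387149424
scene {'fx': 444.3942232617331, 'fy': 444.3942232617331, 'cx': 315.233401738561, 'cy': 235.96208112773368, 'distortion': array([-0.00859666,  0.        ,  0.        ,  0.        ,  0.        ]), 'rvec': array([ 2.17551293,  0.55141261, -0.2840666 ]), 'tvec': array([-4.68935871e-01,  8.52062953e-05,  1.38659407e+00])}
top {'fx': 611.5268107104234, 'fy': 611.5268107104234, 'cx': 318.1007968713048, 'cy': 233.02655578522126, 'distortion': array([0.04215485, 0.        , 0.        , 0.        , 0.        ]), 'rvec': array([ 2.10142487, -2.15400502,  0.18465543]), 'tvec': array([0.01155255, 0.58674076, 1.34999555])}
wrist {'fx': 423.1695085577106, 'fy': 423.1695085577106, 'cx': 317.0712960730051, 'cy': 236.42388449008786, 'distortion': array([-0.08348922,  0.        ,  0.        ,  0.        ,  0.        ]), 'rvec': array([-2.40531901,  1.55251306,  0.25289832]), 'tvec': array([-0.62327285, -0.04162085,  0.3812015 ])}
```

```bash
cat > h.py <<'E'
import numpy as np, cv2
from scipy.spatial.transform import Rotation as R
def KD(m):
    return np.array([[m['fx'],0,m['cx']],[0,m['fy'],m['cy']],[0,0,1.]]),np.array(m['distortion'],float)
def rays(m,px):
    K,D=KD(m); u=cv2.undistortPoints(np.array(px,float).reshape(-1,1,2),K,D).reshape(-1,2)
    return np.c_[u,np.ones(len(u))]
def on_plane(m,px,z):
    Rm=cv2.Rodrigues(np.array(m['rvec'],float))[0]; C=-Rm.T@np.array(m['tvec'])
    d=rays(m,px)@Rm
    return C+d*((z-C[2])/d[:,2])[:,None]
def cloud(m,d,px=None):
    if px is None:
        vv,uu=np.mgrid[0:480,0:640]; px=np.c_[uu.ravel(),vv.ravel()]
    px=np.array(px,float).reshape(-1,2)
    z=d[px[:,1].astype(int),px[:,0].astype(int)]
    Rm=cv2.Rodrigues(np.array(m['rvec'],float))[0]
    P=(rays(m,px)*z[:,None]-np.array(m['tvec']))@Rm
    P[z<=0]=np.nan
    return P
def proj(m,P):
    K,D=KD(m); return cv2.projectPoints(np.array(P,float).reshape(-1,1,3),np.array(m['rvec'],float),np.array(m['tvec'],float),K,D)[0].reshape(-1,2)
def quat(q): return R.from_quat([q[1],q[2],q[3],q[0]])
def tool(s): return np.array(s['tcp_pos']),quat(s['orientation']).as_matrix()
E
python3 - <<'E'
from h import *
from cell import r
m=r.camera_model('top'); p=cv2.imread('pics/a_top.png')[:,:,::-1]; d=np.load('a_top_d.npy')
P=cloud(m,d).reshape(480,640,3)
def blob(name,mask,z=None):
    n,l,st,c=cv2.connectedComponentsWithStats(mask.astype(np.uint8))
    for i in range(1,n):
        if st[i,4]>60:
            q=P[l==i]; 
            print(name,c[i].round(1),st[i].tolist(),np.nanmean(q,0).round(4),'z',np.nanpercentile(q[:,2],[5,50,95]).round(4))
hsv=cv2.cvtColor(p,cv2.COLOR_RGB2HSV)
H,S,V=[hsv[...,i].astype(int) for i in range(3)]
roi=np.zeros((480,640),bool); roi[180:380,80:560]=1
blob('gold',roi&(H>15)&(H<30)&(S>120)&(V>120))
blob('brown',roi&(H<15)&(S>120)&(V>60))
blob('pink',roi&(H>150)&(S>60)&(V>120))
blob('white',roi&(S<40)&(V>160))
blob('green',roi&(H>45)&(H<80)&(S>120))
blob('blue',roi&(H>100)&(H<125)&(S>120))
print('bench z',P[400,200],P[330,200],P[120,200])
for n in ['ring_big_mid','ring_small_mid','s_hook','pail','drainer','beaker0_mid','pegrack','hookstand','peg0','post_foot','bail_top']:
    r.read_camera('top'); print(n,[(np.round(b['box'],1).tolist(),round(b['score'],2)) for b in r.search_frame(n,'top')])
E
```

```text
gold [411.1 310.4] [402, 301, 19, 20, 237] [ 0.4076 -0.2119  0.0153] z [-0.0006  0.0166  0.0217]
brown [423.2 350.3] [414, 341, 20, 20, 236] [ 0.3175 -0.2344  0.0163] z [0.0095 0.0166 0.0218]
pink [376.2 326.2] [366, 316, 20, 20, 199] [ 0.3737 -0.1306  0.0141] z [-0.0022  0.0164  0.0215]
white [369.7 192. ] [366, 181, 8, 20, 129] [ 0.6906 -0.1285  0.01  ] z [0.0039 0.0095 0.0149]
white [321.5 197.2] [281, 182, 82, 43, 1816] [ 0.6813 -0.0133  0.009 ] z [0.0041 0.009  0.0141]
white [273.  197.2] [270, 188, 8, 19, 122] [0.6842 0.1026 0.0085] z [0.0043 0.0085 0.0128]
white [150.8 243.9] [103, 196, 106, 108, 1221] [0.5648 0.3694 0.0878] z [0.0086 0.103  0.1308]
white [165.6 227.7] [157, 218, 19, 21, 132] [0.6162 0.3571 0.0091] z [0.0041 0.009  0.0145]
white [370.  242.7] [357, 226, 29, 36, 532] [ 0.5545 -0.1169  0.0974] z [0.005  0.1508 0.1595]
white [326.2 273.1] [313, 229, 30, 83, 1478] [ 0.4995 -0.0195  0.0092] z [0.0043 0.0091 0.0141]
white [165.2 255.4] [151, 243, 30, 27, 121] [0.5364 0.3333 0.1012] z [0.0739 0.1041 0.1246]
white [188.7 252.4] [178, 245, 20, 17, 114] [0.5554 0.3013 0
[... 795 characters left out ...]
4], 0.54)]
s_hook [([223.5, 137.1, 255.8, 171.8], 0.69), ([367.9, 243.4, 380.1, 274.5], 0.59), ([169.4, 194.7, 211.7, 234.7], 0.57), ([421.4, 205.4, 526.2, 312.3], 0.48), ([217.5, 294.3, 250.5, 322.5], 0.34)]
pail [([246.5, 230.5, 280.1, 276.9], 0.73), ([219.8, 295.6, 249.9, 320.6], 0.24)]
drainer [([101.8, 193.7, 217.1, 313.3], 0.7)]
beaker0_mid [([166.6, 198.3, 210.7, 236.1], 0.65)]
pegrack [([421.2, 207.6, 527.1, 313.2], 0.92), ([370.5, 242.5, 381.7, 273.2], 0.32)]
hookstand [([347.2, 225.7, 388.0, 260.4], 0.83), ([243.2, 229.1, 278.6, 277.6], 0.23)]
peg0 [([422.0, 202.7, 529.6, 313.7], 0.93)]
post_foot [([255.3, 134.7, 384.3, 312.2], 0.73)]
bail_top [([244.4, 226.3, 275.5, 278.8], 0.97)]
```

Run:
```python
import cv2
p=cv2.imread('pics/a_top.png')
a=cv2.resize(p[200:370,340:540],None,fx=4,fy=3.4,interpolation=cv2.INTER_CUBIC)[:600,:800]
cv2.imwrite('pics/a_crop1.png',a)
cv2.imwrite('pics/a_crop2.png',cv2.resize(p[180:330,95:345],None,fx=3.2,fy=3.2,interpolation=cv2.INTER_CUBIC))
q=cv2.imread('pics/a_scene.png')
cv2.imwrite('pics/a_crop3.png',cv2.resize(q[170:370,170:430],None,fx=3,fy=3,interpolation=cv2.INTER_CUBIC))
```

```text
(no output)
```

Small-ring candidates in the top picture are pink (376,326), golden (411,310) and dark brown (423,350). The golden one fits "brass": its colour matches the brass post tip at (327,293), and the 4x crop confirms it. There are two beakers in the drainer, at (190,218) and (160,253), and the lower-left slot is empty. Next I'll work out the tool geometry and the coarse poses.

```bash
cat >> h.py <<'E'
def plan(s,pos,Rt=None,frac=1.0):
    """remaining move in tool axes: slide cm, rotvec deg"""
    p,Rc=tool(s); t=Rc.T@(np.array(pos)-p)*100
    rv=np.zeros(3) if Rt is None else R.from_matrix(Rc.T@Rt).as_rotvec(degrees=True)
    return t,rv
def down(yaw,flip=False):
    """tool x down; jaw axis y at angle yaw in world xy"""
    x=np.array([0,0,-1.]); y=np.array([np.cos(yaw),np.sin(yaw),0]); return np.c_[x,y,np.cross(x,y)]
E
python3 - <<'E'
from h import *
from cell import r
s=r.get_state(); p,Rc=tool(s); print(s['time'],p,'\n',Rc.round(3))
m=r.camera_model('wrist'); Rm=cv2.Rodrigues(m['rvec'])[0]; C=-Rm.T@m['tvec']
print('cam in tool',(Rc.T@(C-p)).round(4)); print('cam axes in tool (cols x,y,z)\n',(Rc.T@Rm.T).round(3))
mt=r.camera_model('top'); d=np.load('a_top_d.npy')
def o(n,px,z): print(n,on_plane(mt,px,z).round(4).tolist())
o('gold',[411,310.4],.018);o('big',[232,308],.018)
o('post top',[327.8,293],.056)
o('pegs tops',[[449,222],[480.5,255.5],[511,288]],.072)
o('bail/pail rim c',[261,241],.07)
o('rail ends',[[262,160],[382,155]],.3)
# green rack corners
img=cv2.imread('pics/a_top.png'); hsv=cv2.cvtColor(img,cv2.COLOR_BGR2HSV)
mk=((hsv[...,0]>45)&(hsv[...,0]<80)&(hsv[...,1]>120)).astype(np.uint8)
c=max(cv2.findContours(mk,0,2)[0],key=cv2.contourArea); b=cv2.boxPoints(cv2.minAreaRect(c)); w=on_plane(mt,b,.012);print(b,w.round(4),w.mean(0))
mk=((hsv[...,0]>5)&(hsv[...,0]<18)&(hsv[...,1]>180)&(hsv[...,2]>150)).astype(np.uint8); mk[:230]=0;mk[290:]=0
P=cloud(mt,d).reshape(480,640,3); v,u=np.nonzero(mk); print('grip',u.mean(),v.mean(),np.nanmedian(P[mk>0],0))
E
```

```text
1.25 [ 0.25758625 -0.56946128  0.22871833] 
 [[ 0.     0.412 -0.911]
 [-0.    -0.911 -0.412]
 [-1.     0.     0.   ]]
cam in tool [-0.1461 -0.0006 -0.08  ]
cam axes in tool (cols x,y,z)
 [[-0.    -0.315  0.949]
 [ 1.    -0.001 -0.   ]
 [ 0.001  0.949  0.315]]
gold [[0.4075, -0.2114, 0.018]]
big [[0.423, 0.199, 0.018]]
post top [[0.4488, -0.0214, 0.056]]
pegs tops [[0.6011, -0.2992, 0.072], [0.5231, -0.3645, 0.072], [0.4492, -0.4261, 0.072]]
bail/pail rim c [[0.5686, 0.1263, 0.07]]
rail ends [[0.6878, 0.1011, 0.3], [0.6917, -0.1295, 0.3]]
[[419.14722 227.61508]
 [447.90192 201.25659]
 [528.26416 288.92453]
 [499.50946 315.28302]] [[ 0.6009 -0.2414  0.012 ]
 [ 0.6627 -0.3127  0.012 ]
 [ 0.4509 -0.4839  0.012 ]
 [ 0.3922 -0.4136  0.012 ]] [ 0.52669534 -0.36289322  0.012     ]
grip 377.0 268.29411764705884 [ 0.49173218 -0.12445145  0.14986179]
```

```bash
cat >> h.py <<'E'
import json
def rows(s,pos,Rt,n,total=None,show=True):
    """n rows straight to pos,Rt; padded to multiple of 8 with zeros"""
    p,Rc=tool(s); pos=np.array(pos,float)
    if Rt is None: Rt=Rc
    rv=R.from_matrix(Rc.T@Rt).as_rotvec(degrees=True)/n
    step=(pos-p)/n; out=[]; Rk=Rc.copy()
    for k in range(n):
        out.append((np.round(Rk.T@step*100,1 if n>2 else 2),np.round(rv,1)))
        Rk=Rk@R.from_rotvec(rv,degrees=True).as_matrix()
    if show:
        print('max',max(abs(o[0]).max() for o in out),'rot',abs(rv).max(),'norm',np.linalg.norm(step)*100,np.linalg.norm(rv))
        for i in range(0,n,8):
            print(json.dumps([{"slide":[float(x)+0 for x in a],"rotation":[float(x)+0 for x in b]} for a,b in out[i:i+8]]))
    return out
E
python3 - <<'E'
from h import *
from cell import r
s=r.get_state()
rows(s,[0.423,0.199,0.20],down(0.44),16)
E
```

```text
max 4.9 rot 5.679432551125269 norm 4.916169066511795 5.679432552662033
[{"slide": [0.2, -3.9, -2.9], "rotation": [-5.7, 0.0, 0.0]}, {"slide": [0.2, -3.6, -3.3], "rotation": [-5.7, 0.0, 0.0]}, {"slide": [0.2, -3.3, -3.6], "rotation": [-5.7, 0.0, 0.0]}, {"slide": [0.2, -2.9, -4.0], "rotation": [-5.7, 0.0, 0.0]}, {"slide": [0.2, -2.5, -4.2], "rotation": [-5.7, 0.0, 0.0]}, {"slide": [0.2, -2.1, -4.4], "rotation": [-5.7, 0.0, 0.0]}, {"slide": [0.2, -1.6, -4.6], "rotation": [-5.7, 0.0, 0.0]}, {"slide": [0.2, -1.2, -4.8], "rotation": [-5.7, 0.0, 0.0]}]
[{"slide": [0.2, -0.7, -4.9], "rotation": [-5.7, 0.0, 0.0]}, {"slide": [0.2, -0.2, -4.9], "rotation": [-5.7, 0.0, 0.0]}, {"slide": [0.2, 0.3, -4.9], "rotation": [-5.7, 0.0, 0.0]}, {"slide": [0.2, 0.8, -4.9], "rotation": [-5.7, 0.0, 0.0]}, {"slide": [0.2, 1.2, -4.8], "rotation": [-5.7, 0.0, 0.0]}, {"slide": [0.2, 1.7, -4.6], "rotation": [-5.7, 0.0, 0.0]}, {"slide": [0.2, 2.2, -4.4], "rotation": [-5.7, 0.0, 0.0]}, {"slide": [0.2, 2.6, -4.2], "rotation": [-5.7, 0.0, 0.0]}]
```

Call:
jog_arm:
  targets:
    - {"slide": [0.2, -3.9, -2.9], "rotation": [-5.7, 0, 0]}
    - {"slide": [0.2, -3.6, -3.3], "rotation": [-5.7, 0, 0]}
    - {"slide": [0.2, -3.3, -3.6], "rotation": [-5.7, 0, 0]}
    - {"slide": [0.2, -2.9, -4.0], "rotation": [-5.7, 0, 0]}
    - {"slide": [0.2, -2.5, -4.2], "rotation": [-5.7, 0, 0]}
    - {"slide": [0.2, -2.1, -4.4], "rotation": [-5.7, 0, 0]}
    - {"slide": [0.2, -1.6, -4.6], "rotation": [-5.7, 0, 0]}
    - {"slide": [0.2, -1.2, -4.8], "rotation": [-5.7, 0, 0]}
  hand: 0
  squeeze: 40

```text
time: 2.05
tcp_pos: [0.3369, -0.1841, 0.2108]
orientation: [0.414, 0.575, 0.408, -0.575]
contact_force: [1.2, 1.1, 0.3]
gripper_width: 0.0851
```

Call:
jog_arm:
  targets:
    - {"slide": [0.2, -0.7, -4.9], "rotation": [-5.7, 0, 0]}
    - {"slide": [0.2, -0.2, -4.9], "rotation": [-5.7, 0, 0]}
    - {"slide": [0.2, 0.3, -4.9], "rotation": [-5.7, 0, 0]}
    - {"slide": [0.2, 0.8, -4.9], "rotation": [-5.7, 0, 0]}
    - {"slide": [0.2, 1.2, -4.8], "rotation": [-5.7, 0, 0]}
    - {"slide": [0.2, 1.7, -4.6], "rotation": [-5.7, 0, 0]}
    - {"slide": [0.2, 2.2, -4.4], "rotation": [-5.7, 0, 0]}
    - {"slide": [0.2, 2.6, -4.2], "rotation": [-5.7, 0, 0]}

```text
time: 2.85
tcp_pos: [0.4049, 0.2104, 0.196]
orientation: [0.615, 0.362, 0.601, -0.36]
contact_force: [1.5, -0.4, 1.0]
gripper_width: 0.0851
```

```bash
cat > look.py <<'E'
from h import *
from cell import r
def look(cam,name):
    m=r.camera_model(cam); p,d=r.read_camera(cam)
    cv2.imwrite(f'pics/{name}.png',p[:,:,::-1]); np.save(f'{name}_d.npy',d); json.dump({k:np.array(v).tolist() for k,v in m.items()},open(f'{name}.json','w'))
    return m,p,d
def load(name):
    return json.load(open(f'{name}.json')),cv2.imread(f'pics/{name}.png')[:,:,::-1],np.load(f'{name}_d.npy')
E
python3 - <<'E'
from look import *
s=r.get_state(); print(s['tcp_pos'])
m,p,d=look('wrist','b1')
for n in ['ring_big_mid','pail']: print(n,r.search_frame(n,'wrist'))
E
```

```text
[0.40492913 0.21039747 0.19604738]
ring_big_mid [{'box': [293.1, 181.3, 364.6, 258.6], 'score': 0.87}]
pail [{'box': [376.2, 306.6, 463.0, 454.6], 'score': 0.79}]
```

The wrist picture shows the ring at (329,222), the post tip at (237,452) and the pail ear at (400,345). I'll fit the ring's top face, then plan the descent.

```bash
cat >> look.py <<'E'
def ring_fit(m,p,mask,z,near):
    n,l,st,c=cv2.connectedComponentsWithStats(mask.astype(np.uint8))
    i=min([k for k in range(1,n) if st[k,4]>100],key=lambda k:np.hypot(*(c[k]-near)))
    cn=max(cv2.findContours((l==i).astype(np.uint8),cv2.RETR_EXTERNAL,cv2.CHAIN_APPROX_NONE)[0],key=len).reshape(-1,2)
    W=on_plane(m,cn,z)[:,:2]
    A=np.c_[2*W,np.ones(len(W))]; b=(W**2).sum(1); x=np.linalg.lstsq(A,b,rcond=None)[0]
    return x[:2],np.sqrt(x[2]+x[0]**2+x[1]**2)*2
E
python3 - <<'E'
from look import *
m,p,d=load('b1')
g=p.min(2)
print(ring_fit(m,p,g>200,.018,(329,221)))
print('post tip approx', on_plane(m,[[238,452]],.056))
print('bench z',cloud(m,d,[[200,250],[420,200]]))
s=r.get_state()
E
```

```text
(array([0.42297765, 0.19944245]), np.float64(0.0581808665143778))
post tip approx [[ 0.44875693 -0.01580399  0.056     ]]
bench z [[0.34018052 0.12151794 0.00107234]
 [0.48328196 0.24923257 0.00105327]]
```

Run:
```python
from look import *
s=r.get_state(); p,Rc=tool(s); print(Rc.round(3))
rows(s,[.423,.1995,.025],down(np.arctan2(Rc[1,1],Rc[0,1])),7)
```

```text
[[ 0.018  0.878  0.479]
 [-0.008  0.479 -0.878]
 [-1.     0.012  0.016]]
max 2.4 rot 0.13200300526069175 norm 2.458130762144585 0.16544125901076387
[{"slide": [2.4, 0.1, 0.2], "rotation": [0.0, 0.1, -0.1]}, {"slide": [2.4, 0.1, 0.2], "rotation": [0.0, 0.1, -0.1]}, {"slide": [2.4, 0.1, 0.2], "rotation": [0.0, 0.1, -0.1]}, {"slide": [2.4, 0.1, 0.2], "rotation": [0.0, 0.1, -0.1]}, {"slide": [2.4, 0.1, 0.2], "rotation": [0.0, 0.1, -0.1]}, {"slide": [2.4, 0.1, 0.3], "rotation": [0.0, 0.1, -0.1]}, {"slide": [2.4, 0.1, 0.3], "rotation": [0.0, 0.1, -0.1]}]
```

Call:
jog_arm:
  targets:
    - {"slide": [2.4, 0.15, 0.25], "rotation": [0, 0.1, -0.1]}
    - {"slide": [2.4, 0.15, 0.25], "rotation": [0, 0.1, -0.1]}
    - {"slide": [2.4, 0.15, 0.25], "rotation": [0, 0.1, -0.1]}
    - {"slide": [2.4, 0.15, 0.25], "rotation": [0, 0.1, -0.1]}
    - {"slide": [2.4, 0.15, 0.25], "rotation": [0, 0.1, -0.1]}
    - {"slide": [2.4, 0.15, 0.25], "rotation": [0, 0.1, -0.1]}
    - {"slide": [2.4, 0.15, 0.25], "rotation": [0, 0.1, -0.1]}
    - {"slide": [0, 0, 0], "rotation": [0, 0, 0]}

```text
time: 3.8
tcp_pos: [0.4267, 0.1909, 0.0259]
orientation: [0.608, 0.365, 0.603, -0.366]
contact_force: [0.0, -0.3, 0.3]
gripper_width: 0.0854
```

Run:
```python
from look import *
s=r.get_state(); print(s['tcp_pos'],tool(s)[1].round(3).tolist(),plan(s,[.423,.1995,.022]))
look('wrist','b2')
```

```text
[0.42668135 0.19091625 0.0258645 ] [[0.006, 0.885, 0.466], [-0.006, 0.466, -0.885], [-1.0, 0.003, 0.008]] (array([ 0.37956056,  0.07364946, -0.93390848]), array([0., 0., 0.]))
```

Call:
jog_arm:
  targets:
    - {"slide": [0.1, 0, -0.5], "rotation": [0, 0, 0]}
    - {"slide": [0.1, 0.1, -0.45], "rotation": [0, 0, 0]}
    - {"slide": [0, 0, 0], "rotation": [0, 0, 0]}
    - {"slide": [0, 0, 0], "rotation": [0, 0, 0]}
    - {"slide": [0, 0, 0], "rotation": [0, 0, 0]}
    - {"slide": [0, 0, 0], "rotation": [0, 0, 0]}
    - {"slide": [0, 0, 0], "rotation": [0, 0, 0]}
    - {"slide": [0, 0, 0], "rotation": [0, 0, 0]}

```text
time: 4.65
tcp_pos: [0.428, 0.2019, 0.031]
orientation: [0.611, 0.368, 0.6, -0.363]
contact_force: [0.1, 0.7, -0.5]
gripper_width: 0.0855
```

Call:
jog_arm:
  targets:
    - {"slide": [0, 0, 0], "rotation": [0, 0, 0]}
    - {"slide": [0, 0, 0], "rotation": [0, 0, 0]}
    - {"slide": [0, 0, 0], "rotation": [0, 0, 0]}
    - {"slide": [0, 0, 0], "rotation": [0, 0, 0]}
    - {"slide": [0, 0, 0], "rotation": [0, 0, 0]}
    - {"slide": [0, 0, 0], "rotation": [0, 0, 0]}
    - {"slide": [0, 0, 0], "rotation": [0, 0, 0]}
    - {"slide": [0, 0, 0], "rotation": [0, 0, 0]}
  hand: 1
  squeeze: 60

```text
time: 5.45
tcp_pos: [0.4277, 0.2016, 0.0306]
orientation: [0.611, 0.368, 0.6, -0.363]
contact_force: [0.9, 0.1, -0.3]
gripper_width: -0.0
```

Run:
```python
from look import *
s=r.get_state(); print(s['time'],s['tcp_pos'],tool(s)[1].round(3).tolist())
print(plan(s,[s['tcp_pos'][0],s['tcp_pos'][1],.12],down(np.arctan2(*tool(s)[1][1::-1,1]))))
look('wrist','b3')
```

```text
5.45 [0.4276621  0.20161624 0.03060809] [[0.017, 0.885, 0.465], [-0.002, 0.465, -0.885], [-1.0, 0.014, 0.01]]
(array([-8.93790195,  0.12366813,  0.08800374]), array([-0.00390227,  0.56411446, -0.79267027]))
```

The fingers closed over the ring. The TCP was at z 0.031 rather than 0.022, because the arm had not settled when I read it. I'll reopen, let it settle and measure again.

Call:
jog_arm:
  targets:
    - {"slide": [0, 0, 0], "rotation": [0, 0, 0]}
    - {"slide": [0, 0, 0], "rotation": [0, 0, 0]}
    - {"slide": [0, 0, 0], "rotation": [0, 0, 0]}
    - {"slide": [0, 0, 0], "rotation": [0, 0, 0]}
    - {"slide": [0, 0, 0], "rotation": [0, 0, 0]}
    - {"slide": [0, 0, 0], "rotation": [0, 0, 0]}
    - {"slide": [0, 0, 0], "rotation": [0, 0, 0]}
    - {"slide": [0, 0, 0], "rotation": [0, 0, 0]}
  hand: 0

```text
time: 6.3
tcp_pos: [0.4277, 0.2016, 0.0306]
orientation: [0.611, 0.368, 0.6, -0.363]
contact_force: [0.3, -0.6, -0.3]
gripper_width: 0.0851
```

Run:
```python
from look import *
s=r.get_state(); print(s['time'],s['tcp_pos'],tool(s)[1].round(3).tolist(),s['gripper_width'])
m,p,d=look('wrist','b4')
print(ring_fit(m,p,p.min(2)>190,.018,(310,290)))
print(plan(s,[.423,.1995,.022],down(np.arctan2(*tool(s)[1][1::-1,1]))))
```

```text
6.3 [0.42765452 0.20163597 0.03063172] [[0.017, 0.885, 0.465], [-0.002, 0.465, -0.885], [-1.0, 0.014, 0.01]] 0.08510989560997466
(array([0.4231214 , 0.19938928]), np.float64(0.05862432884833622))
(array([ 0.85569694, -0.52328357, -0.03594144]), array([-0.00391146,  0.56504447, -0.79322805]))
```

Run:
```python
from look import *
s=r.get_state(); p,Rc=tool(s); m=r.camera_model('wrist')
for o in ([0,0,0],[.019,0,0],[.019,0,-.011],[.019,0,.011],[-.02,0,0],[0.006,.0425,0],[0.006,.0425,-.011],[0.006,.0425,.011]):
    print(o,proj(m,[p+Rc@np.array(o)]).round(0))
print('ring c',proj(m,[[.4231,.1994,.018]]))
m4,i4,d4=load('b3')
print([ (v,u,d4[v,u].round(4)) for v,u in ((305,310),(305,326),(340,305),(300,260))])
for v,u in ((305,308),(345,305),(300,260),(330,345)):
    print((Rc.T@(cloud(m4,d4,[[u,v]])[0]-p)).round(4))
```

```text
[0, 0, 0] [[319. 317.]]
[0.019, 0, 0] [[319. 295.]]
[0.019, 0, -0.011] [[319. 272.]]
[0.019, 0, 0.011] [[319. 318.]]
[-0.02, 0, 0] [[319. 345.]]
[0.006, 0.0425, 0] [[424. 309.]]
[0.006, 0.0425, -0.011] [[426. 284.]]
[0.006, 0.0425, 0.011] [[422. 333.]]
ring c [[306.4869712  301.30785119]]
[(305, 310, np.float32(0.1495)), (305, 326, np.float32(0.1486)), (340, 305, np.float32(0.128)), (300, 260, np.float32(0.1741))]
[-0.012  -0.0041 -0.0114]
[-0.0375 -0.0044 -0.0114]
[ 0.0109 -0.0244 -0.0017]
[-0.0225  0.0085 -0.0075]
```

Run:
```python
from look import *
s=r.get_state(); p,Rc=tool(s)
m4,i4,d4=load('b3')
for u in (309,327,292,346):
    print(u,[(v,(Rc.T@(cloud(m4,d4,[[u,v]])[0]-p)*1000).round(0).tolist()) for v in range(280,420,8)])
m4,i4,d4=load('b4')
for u in (180,150,460): print(u,[(v,(Rc.T@(cloud(m4,d4,[[u,v]])[0]-p)*1000).round(0).tolist()) for v in range(312,400,8)])
```

```text
309 [(280, [29.0, -5.0, -3.0]), (288, [29.0, -5.0, 1.0]), (296, [30.0, -5.0, 6.0]), (304, [-11.0, -4.0, -11.0]), (312, [-18.0, -4.0, -12.0]), (320, [-23.0, -3.0, -12.0]), (328, [-28.0, -3.0, -11.0]), (336, [-33.0, -3.0, -12.0]), (344, [-37.0, -3.0, -11.0]), (352, [-41.0, -3.0, -11.0]), (360, [-46.0, -3.0, -12.0]), (368, [-50.0, -3.0, -12.0]), (376, [-52.0, -3.0, -11.0]), (384, [-53.0, -3.0, -9.0]), (392, [-52.0, -3.0, -6.0]), (400, [-51.0, -3.0, -2.0]), (408, [-50.0, -3.0, 1.0]), (416, [-51.0, -3.0, 3.0])]
327 [(280, [12.0, 3.0, -10.0]), (288, [29.0, 4.0, 2.0]), (296, [29.0, 4.0, 6.0]), (304, [-11.0, 3.0, -11.0]), (312, [-17.0, 3.0, -11.0]), (320, [-22.0, 2.0, -11.0]), (328, [-28.0, 2.0, -12.0]), (336, [-33.0, 2.0, -12.0]), (344, [-37.0, 2.0, -11.0]), (352, [-41.0, 2.0, -11.0]), (360, [-46.0, 2.0, -12.0]), (368, [-50.0, 2.0, -12.0]), (376, [-54.0, 2.0, -12.0]), (384, [-56.0, 2.0, -12.0]), (392, [-56.0, 2.0, -9.0]), (400, [-52.0, 2.0, -3.0]), (408, [-52.0, 2.0, -0.0]), (416, [-51.0, 2.0, 3.0])]
292 [(280, [11.0, -11.0, -11.0]), (288, [30.0, -12.0, 2.0]), (296, [30.0, -12.0, 6.0]), (30
[... 1186 characters left out ...]
0]), (384, [-37.0, -44.0, 3.0]), (392, [-39.0, -43.0, 5.0])]
150 [(312, [29.0, -80.0, 14.0]), (320, [28.0, -80.0, 18.0]), (328, [29.0, -81.0, 23.0]), (336, [-27.0, -56.0, -8.0]), (344, [-32.0, -54.0, -7.0]), (352, [-42.0, -49.0, -11.0]), (360, [-45.0, -48.0, -11.0]), (368, [-50.0, -46.0, -12.0]), (376, [-54.0, -45.0, -12.0]), (384, [-54.0, -45.0, -9.0]), (392, [-55.0, -45.0, -8.0])]
460 [(312, [32.0, 67.0, 16.0]), (320, [-23.0, 47.0, -12.0]), (328, [-28.0, 45.0, -11.0]), (336, [-33.0, 44.0, -11.0]), (344, [-39.0, 42.0, -12.0]), (352, [-38.0, 42.0, -9.0]), (360, [-39.0, 42.0, -7.0]), (368, [-41.0, 42.0, -5.0]), (376, [-41.0, 42.0, -3.0]), (384, [-43.0, 42.0, -1.0]), (392, [-44.0, 42.0, 1.0])]
```

Depth on the fingers puts the shut tips at about -8 mm and the open tips at about -21 mm along tool x, relative to the reported TCP, so I need to go roughly 27 mm deeper than nominal. I'll descend in small steps and watch the force.

Call:
jog_arm:
  targets:
    - {"slide": [0.5, -0.2, 0], "rotation": [0, 0.2, -0.3]}
    - {"slide": [0.5, -0.2, 0], "rotation": [0, 0.2, -0.3]}
    - {"slide": [0.5, -0.1, 0], "rotation": [0, 0.1, -0.2]}
    - {"slide": [0.5, 0, 0], "rotation": [0, 0, 0]}
    - {"slide": [0, 0, 0], "rotation": [0, 0, 0]}
    - {"slide": [0, 0, 0], "rotation": [0, 0, 0]}
    - {"slide": [0, 0, 0], "rotation": [0, 0, 0]}
    - {"slide": [0, 0, 0], "rotation": [0, 0, 0]}

```text
time: 7.15
tcp_pos: [0.4225, 0.1988, 0.0082]
orientation: [0.605, 0.365, 0.606, -0.367]
contact_force: [-0.5, -0.2, 0.6]
gripper_width: 0.0854
```

```bash
cat > st.py <<'E'
from look import *
import sys
s=r.get_state(); p,Rc=tool(s)
print('t',s['time'],'p',p.round(4),'F',np.round(s['contact_force'],1),'w',round(s['gripper_width'],4),'q',np.round(s['q'],2))
print(Rc.round(3).tolist())
if len(sys.argv)>3:
    t=[float(a) for a in sys.argv[1:4]]
    yaw=float(sys.argv[4]) if len(sys.argv)>4 else np.arctan2(Rc[1,1],Rc[0,1])
    a,b=plan(s,t,down(yaw)); print('slide cm',a.round(2),'rot',b.round(2))
E
python3 st.py .4231 .1994 -.008
```

```text
t 7.15 p [0.4225 0.1988 0.0082] F [-0.5 -0.2  0.6] w 0.0854 q [ 0.3   0.24 -0.61  0.72 -0.    1.39]
[[-0.002, 0.885, 0.465], [-0.001, 0.465, -0.885], [-1.0, -0.003, 0.0]]
slide cm [ 1.61  0.09 -0.02] rot [0.   0.01 0.16]
```

Call:
jog_arm:
  targets:
    - {"slide": [0.4, 0.1, 0], "rotation": [0, 0, 0]}
    - {"slide": [0.4, 0, 0], "rotation": [0, 0, 0]}
    - {"slide": [0.4, 0, 0], "rotation": [0, 0, 0]}
    - {"slide": [0.2, 0, 0], "rotation": [0, 0, 0]}
    - {"slide": [0, 0, 0], "rotation": [0, 0, 0]}
    - {"slide": [0, 0, 0], "rotation": [0, 0, 0]}
    - {"slide": [0, 0, 0], "rotation": [0, 0, 0]}
    - {"slide": [0, 0, 0], "rotation": [0, 0, 0]}

```text
time: 7.95
tcp_pos: [0.4237, 0.1995, -0.0068]
orientation: [0.605, 0.365, 0.606, -0.366]
contact_force: [0.6, -0.1, 1.0]
gripper_width: 0.0855
```

```bash
python3 st.py .4231 .1994 -.008; python3 -c "
from look import *
look('wrist','b5')"
```

```text
t 7.95 p [ 0.4237  0.1995 -0.0068] F [ 0.6 -0.1  1. ] w 0.0855 q [ 0.3   0.26 -0.62  0.69 -0.    1.39]
[[-0.002, 0.885, 0.465], [-0.001, 0.465, -0.885], [-1.0, -0.002, 0.0]]
slide cm [ 0.12 -0.06 -0.02] rot [0.   0.01 0.11]
```

Call:
jog_arm:
  targets:
    - {"slide": [0.1, 0, 0], "rotation": [0, 0, 0]}
    - {"slide": [0, 0, 0], "rotation": [0, 0, 0]}
    - {"slide": [0, 0, 0], "rotation": [0, 0, 0]}
    - {"slide": [0, 0, 0], "rotation": [0, 0, 0]}
    - {"slide": [0, 0, 0], "rotation": [0, 0, 0]}
    - {"slide": [0, 0, 0], "rotation": [0, 0, 0]}
    - {"slide": [0, 0, 0], "rotation": [0, 0, 0]}
    - {"slide": [0, 0, 0], "rotation": [0, 0, 0]}
  hand: 1
  squeeze: 60

```text
time: 8.8
tcp_pos: [0.424, 0.1995, -0.0068]
orientation: [0.605, 0.365, 0.605, -0.366]
contact_force: [-0.6, 0.5, 1.7]
gripper_width: 0.0581
```

Call:
jog_arm:
  targets:
    - {"slide": [-1, 0, 0], "rotation": [0, 0, 0]}
    - {"slide": [-1.5, 0, 0], "rotation": [0, 0, 0]}
    - {"slide": [-2, 0, 0], "rotation": [0, 0, 0]}
    - {"slide": [-2, 0, 0], "rotation": [0, 0, 0]}
    - {"slide": [-1.5, 0, 0], "rotation": [0, 0, 0]}
    - {"slide": [-1, 0, 0], "rotation": [0, 0, 0]}
    - {"slide": [0, 0, 0], "rotation": [0, 0, 0]}
    - {"slide": [0, 0, 0], "rotation": [0, 0, 0]}

```text
time: 9.6
tcp_pos: [0.419, 0.1981, 0.0852]
orientation: [0.603, 0.363, 0.608, -0.369]
contact_force: [-0.5, -1.1, -3.5]
gripper_width: 0.0582
```

```bash
python3 st.py .4488 -.02 .09 -.045; python3 -c "
from look import *
look('wrist','b6')
rows(r.get_state(),[.4488,-.02,.09],down(-.045),8)"
```

```text
t 9.6 p [0.419  0.1981 0.0852] F [-0.5 -1.1 -3.5] w 0.0582 q [ 0.3   0.13 -0.54  0.91 -0.    1.39]
[[-0.01, 0.885, 0.465], [-0.004, 0.465, -0.885], [-1.0, -0.011, -0.001]]
slide cm [-0.43 -7.52 20.69] rot [30.31  0.08  0.63]
max 2.8 rot 3.7880528275562106 norm 2.752385255521952 3.7889083678033812
[{"slide": [-0.1, -0.9, 2.6], "rotation": [3.8, 0.0, 0.1]}, {"slide": [-0.1, -0.8, 2.6], "rotation": [3.8, 0.0, 0.1]}, {"slide": [-0.1, -0.6, 2.7], "rotation": [3.8, 0.0, 0.1]}, {"slide": [-0.1, -0.4, 2.7], "rotation": [3.8, 0.0, 0.1]}, {"slide": [-0.1, -0.2, 2.7], "rotation": [3.8, 0.0, 0.1]}, {"slide": [-0.1, 0.0, 2.8], "rotation": [3.8, 0.0, 0.1]}, {"slide": [-0.1, 0.1, 2.7], "rotation": [3.8, 0.0, 0.1]}, {"slide": [-0.1, 0.3, 2.7], "rotation": [3.8, 0.0, 0.1]}]
```

```bash
python3 -c "
from look import *
rows(r.get_state(),[.37,-.02,.12],down(-.0),10)"
```

```text
max 2.2 rot 2.7726139759951045 norm 2.26284757791592 2.77335919018608
[{"slide": [-0.3, -1.5, 1.7], "rotation": [2.8, 0.0, 0.1]}, {"slide": [-0.3, -1.4, 1.8], "rotation": [2.8, 0.0, 0.1]}, {"slide": [-0.3, -1.3, 1.8], "rotation": [2.8, 0.0, 0.1]}, {"slide": [-0.3, -1.2, 1.9], "rotation": [2.8, 0.0, 0.1]}, {"slide": [-0.3, -1.1, 1.9], "rotation": [2.8, 0.0, 0.1]}, {"slide": [-0.3, -1.0, 2.0], "rotation": [2.8, 0.0, 0.1]}, {"slide": [-0.3, -0.9, 2.0], "rotation": [2.8, 0.0, 0.1]}, {"slide": [-0.3, -0.8, 2.1], "rotation": [2.8, 0.0, 0.1]}]
[{"slide": [-0.3, -0.7, 2.1], "rotation": [2.8, 0.0, 0.1]}, {"slide": [-0.3, -0.6, 2.2], "rotation": [2.8, 0.0, 0.1]}]
```

Call:
jog_arm:
  targets:
    - {"slide": [-0.4, -1.5, 1.7], "rotation": [3, 0, 0]}
    - {"slide": [-0.4, -1.7, 2.5], "rotation": [4.2, 0, 0]}
    - {"slide": [-0.4, -1.6, 3.0], "rotation": [4.2, 0, 0]}
    - {"slide": [-0.4, -1.6, 3.2], "rotation": [4.2, 0, 0]}
    - {"slide": [-0.4, -1.4, 3.2], "rotation": [4.2, 0, 0]}
    - {"slide": [-0.4, -1.2, 3.0], "rotation": [4.2, 0, 0]}
    - {"slide": [-0.3, -0.8, 2.4], "rotation": [3, 0, 0]}
    - {"slide": [0, 0, 0], "rotation": [0, 0, 0]}

```text
time: 10.45
tcp_pos: [0.3696, -0.0186, 0.1073]
orientation: [-0.495, -0.494, -0.504, 0.507]
contact_force: [0.3, 0.4, -3.2]
gripper_width: 0.0586
```

```bash
python3 -c "
from look import *
look('wrist','b7')"; python3 st.py .4488 -.02 .09 0
```

```text
t 10.5 p [ 0.3697 -0.0176  0.1071] F [ 0.3  0.4 -3.3] w 0.0584 q [-0.22 -0.06 -0.68  0.97 -0.01  1.36]
[[-0.022, 1.0, -0.001], [-0.003, -0.001, -1.0], [-1.0, -0.022, 0.003]]
slide cm [1.53 7.95 0.22] rot [-0.07  0.18  1.28]
```

Run:
```python
from look import *
m,p,d=load('b7')
print('tip',on_plane(m,[[481,270]],.056),'base visible near', on_plane(m,[[455,238]],.010))
# disc edge points
print('disc',[on_plane(m,[q],.010)[0,:2].round(4).tolist() for q in ([458,181],[452,292],[405,250],[506,215])])
hsv=cv2.cvtColor(p,cv2.COLOR_RGB2HSV); mk=((hsv[...,0]>12)&(hsv[...,0]<30)&(hsv[...,1]>150)).astype(np.uint8); mk[:, :420]=0; mk[320:]=0
# model: cylinder r8, z .01-.056 silhouette fit
from scipy.optimize import minimize
def sil(xy):
    a=np.linspace(0,2*np.pi,40)
    P=np.r_[[[xy[0]+.008*np.cos(t),xy[1]+.008*np.sin(t),.010] for t in a],[[xy[0]+.008*np.cos(t),xy[1]+.008*np.sin(t),.052] for t in a],[[xy[0]+.005*np.cos(t),xy[1]+.005*np.sin(t),.056] for t in a]]
    h=cv2.convexHull(proj(m,P).astype(np.float32)); im=np.zeros((480,640),np.uint8); cv2.fillConvexPoly(im,(h*16).astype(np.int32),1,shift=4); return im
f=lambda x:-( (sil(x)&mk).sum()/ (sil(x)|mk).sum())
b=min(((f((x,y)),x,y) for x in np.arange(.438,.460,.001) for y in np.arange(-.032,-.008,.001)))
print(b)
# held ring center in tool frame
pz,Rc=np.array([0.3697,-0.0176,0.1071]),None
s=r.get_state(); pz,Rc=tool(s)
Rm=cv2.Rodrigues(np.array(m['rvec']))[0]; C=-Rm.T@np.array(m['tvec'])
def inT(px,xt):
    dd=Rc.T@(rays(m,[px])@Rm)[0]; c=Rc.T@(C-pz); return c+dd*(xt-c[0])/dd[0]
for q in ([318,338],[230,345],[406,345],[318,421],[284,352],[351,352],[317,323]): print(q,(inT(q,-.0248)*1000).round(1))
print(d[300,260],(Rc.T@(cloud(m,d,[[260,350]])[0]-pz)*1000))
```

```text
tip [[ 0.4505744  -0.02100037  0.056     ]] base visible near [[ 0.45024149 -0.01951867  0.01      ]]
disc [[0.4486, 0.0155], [0.4521, -0.0558], [0.4202, -0.0274], [0.4799, -0.0048]]
(np.float64(-0.649435531788473), np.float64(0.45), np.float64(-0.02099999999999999))
[318, 338] [-24.8  -0.8  -4.3]
[230, 345] [-24.8 -30.2  -1.5]
[406, 345] [-24.8  28.6  -1.4]
[318, 421] [-24.8  -0.8  30.5]
[284, 352] [-24.8 -12.2   1.1]
[351, 352] [-24.8  10.3   1.2]
[317, 323] [-24.8  -1.1  -9.9]
0.13402541 [-26.00300313 -20.01037939  -0.41840598]
```

Call:
jog_arm:
  targets:
    - {"slide": [0, 1, 0.1], "rotation": [0, 0, 0.3]}
    - {"slide": [0.2, 1.5, 0.1], "rotation": [0, 0, 0.3]}
    - {"slide": [0.2, 2, 0.1], "rotation": [0, 0, 0.3]}
    - {"slide": [0.2, 1.8, 0], "rotation": [0, 0, 0.3]}
    - {"slide": [0.2, 1.2, 0], "rotation": [0, 0, 0]}
    - {"slide": [0.2, 0.6, 0], "rotation": [0, 0, 0]}
    - {"slide": [0, 0, 0], "rotation": [0, 0, 0]}
    - {"slide": [0, 0, 0], "rotation": [0, 0, 0]}

```text
time: 11.3
tcp_pos: [0.4582, -0.0153, 0.0916]
orientation: [0.502, 0.497, 0.503, -0.498]
contact_force: [-0.1, 0.2, -2.9]
gripper_width: 0.0582
```

```bash
python3 -c "
from look import *
look('wrist','b8');look('top','b8t')"; python3 st.py .4508 -.0205 .06 0
```

```text
t 11.4 p [ 0.4579 -0.0154  0.0918] F [-0.3 -0.4 -3.4] w 0.0582 q [-0.17  0.1  -0.55  0.92 -0.    1.39]
[[-0.002, 1.0, 0.009], [-0.0, 0.009, -1.0], [-1.0, -0.002, 0.0]]
slide cm [ 3.18 -0.71  0.5 ] rot [0.52 0.01 0.14]
```

Call:
jog_arm:
  targets:
    - {"slide": [0.3, -0.3, 0.2], "rotation": [0.2, 0, 0]}
    - {"slide": [0.4, -0.3, 0.2], "rotation": [0.2, 0, 0]}
    - {"slide": [0.5, -0.1, 0.1], "rotation": [0, 0, 0]}
    - {"slide": [0.5, 0, 0], "rotation": [0, 0, 0]}
    - {"slide": [0.4, 0, 0], "rotation": [0, 0, 0]}
    - {"slide": [0.3, 0, 0], "rotation": [0, 0, 0]}
    - {"slide": [0.1, 0, 0], "rotation": [0, 0, 0]}
    - {"slide": [0, 0, 0], "rotation": [0, 0, 0]}

```text
time: 12.2
tcp_pos: [0.4476, -0.0211, 0.0644]
orientation: [-0.499, -0.499, -0.501, 0.501]
contact_force: [0.1, 0.3, -3.2]
gripper_width: 0.0584
```

```bash
python3 st.py .4508 -.0205 .06 0
```

```text
t 12.2 p [ 0.4476 -0.0211  0.0644] F [ 0.1  0.3 -3.2] w 0.0584 q [-0.19  0.12 -0.6   0.85 -0.    1.38]
[[-0.004, 1.0, 0.0], [-0.0, 0.0, -1.0], [-1.0, -0.004, 0.0]]
slide cm [ 0.44  0.33 -0.06] rot [0.01 0.01 0.23]
```

Call:
jog_arm:
  targets:
    - {"slide": [0, 0.3, 0], "rotation": [0, 0, 0.2]}
    - {"slide": [0, 0, 0], "rotation": [0, 0, 0]}
    - {"slide": [0, 0, 0], "rotation": [0, 0, 0]}
    - {"slide": [0, 0, 0], "rotation": [0, 0, 0]}
    - {"slide": [0, 0, 0], "rotation": [0, 0, 0]}
    - {"slide": [0, 0, 0], "rotation": [0, 0, 0]}
    - {"slide": [0, 0, 0], "rotation": [0, 0, 0]}
    - {"slide": [0, 0, 0], "rotation": [0, 0, 0]}

```text
time: 13.0
tcp_pos: [0.452, -0.0212, 0.0652]
orientation: [0.501, 0.5, 0.5, -0.5]
contact_force: [0.2, -0.4, -3.2]
gripper_width: 0.0586
```

```bash
python3 st.py .4508 -.0205 .06 0; python3 -c "
from look import *
look('wrist','b9')"
```

```text
t 13.0 p [ 0.452  -0.0212  0.0652] F [ 0.2 -0.4 -3.2] w 0.0586 q [-0.19  0.13 -0.59  0.85 -0.    1.38]
[[0.002, 1.0, 0.0], [-0.0, 0.001, -1.0], [-1.0, 0.002, 0.0]]
slide cm [ 0.52 -0.12 -0.07] rot [ 0.03  0.03 -0.09]
```

Call:
jog_arm:
  targets:
    - {"slide": [0.3, -0.1, -0.05], "rotation": [0, 0, 0]}
    - {"slide": [0.4, 0, 0], "rotation": [0, 0, 0]}
    - {"slide": [0.4, 0, 0], "rotation": [0, 0, 0]}
    - {"slide": [0.4, 0, 0], "rotation": [0, 0, 0]}
    - {"slide": [0.3, 0, 0], "rotation": [0, 0, 0]}
    - {"slide": [0.1, 0, 0], "rotation": [0, 0, 0]}
    - {"slide": [0, 0, 0], "rotation": [0, 0, 0]}
    - {"slide": [0, 0, 0], "rotation": [0, 0, 0]}

```text
time: 13.85
tcp_pos: [0.4504, -0.0205, 0.0439]
orientation: [0.5, 0.5, 0.5, -0.5]
contact_force: [-0.7, -0.6, -3.7]
gripper_width: 0.0584
```

```bash
python3 st.py .4508 -.0205 .004 0; python3 -c "
from look import *
look('scene','b10')"
```

```text
t 13.85 p [ 0.4504 -0.0205  0.0439] F [-0.7 -0.6 -3.7] w 0.0584 q [-0.19  0.16 -0.62  0.8  -0.    1.38]
[[0.0, 1.0, 0.0], [-0.0, 0.0, -1.0], [-1.0, 0.0, 0.0]]
slide cm [ 3.99  0.04 -0.01] rot [ 0.02  0.01 -0.02]
```

Call:
jog_arm:
  targets:
    - {"slide": [0.5, 0, 0], "rotation": [0, 0, 0]}
    - {"slide": [0.6, 0, 0], "rotation": [0, 0, 0]}
    - {"slide": [0.6, 0, 0], "rotation": [0, 0, 0]}
    - {"slide": [0.6, 0, 0], "rotation": [0, 0, 0]}
    - {"slide": [0.6, 0, 0], "rotation": [0, 0, 0]}
    - {"slide": [0.4, 0, 0], "rotation": [0, 0, 0]}
    - {"slide": [0.2, 0, 0], "rotation": [0, 0, 0]}
    - {"slide": [0, 0, 0], "rotation": [0, 0, 0]}

```text
time: 14.7
tcp_pos: [0.4504, -0.0206, 0.0056]
orientation: [0.5, 0.5, 0.5, -0.5]
contact_force: [0.1, -0.3, -3.2]
gripper_width: 0.0585
```

```bash
python3 st.py .4508 -.0205 .004 0
```

```text
t 14.7 p [ 0.4504 -0.0206  0.0056] F [ 0.1 -0.3 -3.2] w 0.0585 q [-0.19  0.22 -0.65  0.71 -0.    1.38]
[[0.0, 1.0, 0.0], [-0.0, 0.0, -1.0], [-1.0, 0.0, 0.0]]
slide cm [ 0.16  0.04 -0.01] rot [ 0.02  0.01 -0.01]
```

Call:
jog_arm:
  targets:
    - {"slide": [0.15, 0, 0], "rotation": [0, 0, 0]}
    - {"slide": [0, 0, 0], "rotation": [0, 0, 0]}
    - {"slide": [0, 0, 0], "rotation": [0, 0, 0]}
    - {"slide": [0, 0, 0], "rotation": [0, 0, 0]}
    - {"slide": [0, 0, 0], "rotation": [0, 0, 0]}
    - {"slide": [0, 0, 0], "rotation": [0, 0, 0]}
    - {"slide": [0, 0, 0], "rotation": [0, 0, 0]}
    - {"slide": [0, 0, 0], "rotation": [0, 0, 0]}

```text
time: 15.5
tcp_pos: [0.4516, -0.0208, 0.005]
orientation: [0.501, 0.5, 0.499, -0.499]
contact_force: [0.9, 0.1, -3.5]
gripper_width: 0.0583
```

Call:
jog_arm:
  targets:
    - {"slide": [0, 0, 0], "rotation": [0, 0, 0]}
    - {"slide": [0, 0, 0], "rotation": [0, 0, 0]}
    - {"slide": [0, 0, 0], "rotation": [0, 0, 0]}
    - {"slide": [0, 0, 0], "rotation": [0, 0, 0]}
    - {"slide": [0, 0, 0], "rotation": [0, 0, 0]}
    - {"slide": [-1, 0, 0], "rotation": [0, 0, 0]}
    - {"slide": [-2, 0, 0], "rotation": [0, 0, 0]}
    - {"slide": [-2, 0, 0], "rotation": [0, 0, 0]}
  hand: 0

```text
time: 16.3
tcp_pos: [0.4508, -0.0206, 0.0565]
orientation: [0.5, 0.5, 0.5, -0.5]
contact_force: [0.5, 0.1, -0.4]
gripper_width: 0.0851
```

Call:
jog_arm:
  targets:
    - {"slide": [-2, 0, 0], "rotation": [0, 0, 0]}
    - {"slide": [-2, 0, 0], "rotation": [0, 0, 0]}
    - {"slide": [-2, 0, 0], "rotation": [0, 0, 0]}
    - {"slide": [-1, 0, 0], "rotation": [0, 0, 0]}
    - {"slide": [-1, -1.5, 0], "rotation": [0, 0, 0]}
    - {"slide": [0, -2, 0], "rotation": [0, 0, 0]}
    - {"slide": [0, -2, 0], "rotation": [0, 0, 0]}
    - {"slide": [0, 0, 0], "rotation": [0, 0, 0]}

```text
time: 17.1
tcp_pos: [0.3972, -0.0211, 0.1467]
orientation: [0.503, 0.502, 0.497, -0.498]
contact_force: [0.0, 0.3, -0.7]
gripper_width: 0.0853
```

```bash
python3 -c "
from look import *
look('wrist','b11');look('top','b11t')
rows(r.get_state(),[.41,-.19,.13],down(-.45),8)"; python3 st.py
```

```text
max 2.1 rot 3.229656633071409 norm 2.120448563523655 3.2311982123655114
[{"slide": [0.2, 0.1, 2.1], "rotation": [3.2, 0.0, -0.1]}, {"slide": [0.2, 0.2, 2.1], "rotation": [3.2, 0.0, -0.1]}, {"slide": [0.2, 0.4, 2.1], "rotation": [3.2, 0.0, -0.1]}, {"slide": [0.2, 0.5, 2.1], "rotation": [3.2, 0.0, -0.1]}, {"slide": [0.2, 0.6, 2.0], "rotation": [3.2, 0.0, -0.1]}, {"slide": [0.2, 0.7, 2.0], "rotation": [3.2, 0.0, -0.1]}, {"slide": [0.2, 0.8, 1.9], "rotation": [3.2, 0.0, -0.1]}, {"slide": [0.2, 0.9, 1.9], "rotation": [3.2, 0.0, -0.1]}]
t 17.2 p [ 0.4    -0.0215  0.1473] F [1.2 0.3 0.1] w 0.0853 q [-0.22 -0.08 -0.6   1.03  0.    1.35]
[[0.014, 1.0, 0.001], [-0.003, 0.001, -1.0], [-1.0, 0.014, 0.003]]
```

Call:
jog_arm:
  targets:
    - {"slide": [0, 0, 2.1], "rotation": [3.2, 0, 0]}
    - {"slide": [0, 0.2, 2.3], "rotation": [3.5, 0, 0]}
    - {"slide": [0, 0.3, 2.4], "rotation": [3.5, 0, 0]}
    - {"slide": [0, 0.4, 2.4], "rotation": [3.5, 0, 0]}
    - {"slide": [0.2, 0.5, 2.2], "rotation": [3.2, 0, 0]}
    - {"slide": [0.2, 0.6, 2.0], "rotation": [3, 0, 0]}
    - {"slide": [0.1, 0.5, 1.5], "rotation": [2, 0, 0]}
    - {"slide": [0, 0, 0], "rotation": [0, 0, 0]}

```text
time: 18.0
tcp_pos: [0.4095, -0.1825, 0.1432]
orientation: [0.398, 0.593, 0.387, -0.583]
contact_force: [-0.2, 0.8, 0.1]
gripper_width: 0.0854
```

```bash
python3 - <<'E'
from look import *
m,p,d=look('wrist','c1')
hsv=cv2.cvtColor(p,cv2.COLOR_RGB2HSV); H,S,V=[hsv[...,i].astype(int) for i in range(3)]
mk=(H>20)&(H<32)&(S>80)&(V>190)
n,l,st,c=cv2.connectedComponentsWithStats(mk.astype(np.uint8))
print([(c[i].round(0).tolist(),st[i,4]) for i in range(1,n) if st[i,4]>100])
print(ring_fit(m,p,mk,.018,(318,250)))
E
python3 st.py .4075 -.2115 -.008
```

```text
[([493.0, 84.0], np.int32(1919)), ([334.0, 273.0], np.int32(1079))]
(array([ 0.40715756, -0.21263218]), np.float64(0.03618898826487275))
t 18.05 p [ 0.4093 -0.1816  0.1432] F [ 0.  -0.8  0.3] w 0.0854 q [-0.57  0.01 -0.53  1.01  0.01  1.4 ]
[[0.021, 0.924, -0.382], [-0.004, -0.382, -0.924], [-1.0, 0.021, -0.004]]
slide cm [15.12  0.66  2.9 ] rot [ 0.   -0.25 -1.23]
```

Run:
```python
from look import *
m,p,d=load('c1')
hsv=cv2.cvtColor(p,cv2.COLOR_RGB2HSV); H,S,V=[hsv[...,i].astype(int) for i in range(3)]
P=cloud(m,d).reshape(480,640,3)
mk=(H>14)&(H<34)&(S>80)&(V>150)&(P[...,2]>.0145)&(P[...,2]<.04)
mk[:200]=0; mk=cv2.morphologyEx(mk.astype(np.uint8),cv2.MORPH_CLOSE,np.ones((5,5)))
print(ring_fit(m,p,mk,.018,(328,259)), mk.sum())
print(on_plane(m,[[328,259]],.018))
```

```text
(array([ 0.40729915, -0.21089664]), np.float64(0.043043493923850054)) 2250
[[ 0.40828083 -0.20944677  0.018     ]]
```

Call:
jog_arm:
  targets:
    - {"slide": [0.8, 0.1, 0.6], "rotation": [0, 0, -0.4]}
    - {"slide": [1.5, 0.1, 0.6], "rotation": [0, 0, -0.4]}
    - {"slide": [2.2, 0.1, 0.6], "rotation": [0, -0.2, -0.4]}
    - {"slide": [2.2, 0.1, 0.4], "rotation": [0, 0, 0]}
    - {"slide": [2, 0.1, 0.3], "rotation": [0, 0, 0]}
    - {"slide": [1.5, 0, 0.1], "rotation": [0, 0, 0]}
    - {"slide": [0.8, 0, 0], "rotation": [0, 0, 0]}
    - {"slide": [0.2, 0, 0], "rotation": [0, 0, 0]}

```text
time: 18.85
tcp_pos: [0.404, -0.2051, 0.021]
orientation: [-0.394, -0.586, -0.398, 0.586]
contact_force: [0.5, 0.8, 0.7]
gripper_width: 0.0851
```

Call:
jog_arm:
  targets:
    - {"slide": [0, 0, 0], "rotation": [0, 0, 0]}
    - {"slide": [0, 0, 0], "rotation": [0, 0, 0]}
    - {"slide": [0, 0, 0], "rotation": [0, 0, 0]}
    - {"slide": [0, 0, 0], "rotation": [0, 0, 0]}
    - {"slide": [0, 0, 0], "rotation": [0, 0, 0]}
    - {"slide": [0, 0, 0], "rotation": [0, 0, 0]}
    - {"slide": [0, 0, 0], "rotation": [0, 0, 0]}
    - {"slide": [0, 0, 0], "rotation": [0, 0, 0]}

```text
time: 19.65
tcp_pos: [0.4063, -0.206, 0.0234]
orientation: [0.396, 0.586, 0.396, -0.585]
contact_force: [0.5, 0.6, 0.4]
gripper_width: 0.0854
```

```bash
python3 -c "
from look import *
look('wrist','c2')"; python3 st.py .4075 -.211 -.009
```

```text
t 19.7 p [ 0.4062 -0.206   0.0234] F [-0.5  0.1  0.2] w 0.0855 q [-0.61  0.19 -0.62  0.75  0.    1.34]
[[0.0, 0.928, -0.373], [0.001, -0.373, -0.928], [-1.0, -0.0, -0.001]]
slide cm [3.24 0.31 0.42] rot [-0.   -0.08  0.02]
```

Call:
jog_arm:
  targets:
    - {"slide": [0.4, 0.1, 0.1], "rotation": [0, 0, 0]}
    - {"slide": [0.6, 0.1, 0.1], "rotation": [0, 0, 0]}
    - {"slide": [0.7, 0.1, 0.1], "rotation": [0, 0, 0]}
    - {"slide": [0.7, 0, 0.1], "rotation": [0, 0, 0]}
    - {"slide": [0.5, 0, 0], "rotation": [0, 0, 0]}
    - {"slide": [0.2, 0, 0], "rotation": [0, 0, 0]}
    - {"slide": [0, 0, 0], "rotation": [0, 0, 0]}
    - {"slide": [0, 0, 0], "rotation": [0, 0, 0]}

```text
time: 20.5
tcp_pos: [0.4067, -0.2107, -0.0116]
orientation: [-0.395, -0.586, -0.397, 0.586]
contact_force: [-0.3, 0.6, -0.2]
gripper_width: 0.0858
```

```bash
python3 st.py .4075 -.211 -.009;python3 -c "
from look import *
look('wrist','c3')"
```

```text
t 20.5 p [ 0.4067 -0.2107 -0.0116] F [-0.3  0.6 -0.2] w 0.0858 q [-0.62  0.26 -0.64  0.67  0.    1.33]
[[-0.002, 0.928, -0.373], [0.003, -0.373, -0.928], [-1.0, -0.003, -0.002]]
slide cm [-0.26  0.09 -0.  ] rot [-0.   -0.11  0.17]
```

Call:
jog_arm:
  targets:
    - {"slide": [-0.3, 0, 0], "rotation": [0, 0, 0.1]}
    - {"slide": [-0.3, 0, 0], "rotation": [0, 0, 0]}
    - {"slide": [0, 0, 0], "rotation": [0, 0, 0]}
    - {"slide": [0, 0, 0], "rotation": [0, 0, 0]}
    - {"slide": [0, 0, 0], "rotation": [0, 0, 0]}
    - {"slide": [0, 0, 0], "rotation": [0, 0, 0]}
    - {"slide": [0, 0, 0], "rotation": [0, 0, 0]}
    - {"slide": [0, 0, 0], "rotation": [0, 0, 0]}

```text
time: 21.35
tcp_pos: [0.4077, -0.2113, -0.0037]
orientation: [0.396, 0.587, 0.396, -0.585]
contact_force: [-0.3, 1.0, -0.2]
gripper_width: 0.0856
```

```bash
python3 st.py .4075 -.211 -.005
```

```text
t 21.35 p [ 0.4077 -0.2113 -0.0037] F [-0.3  1.  -0.2] w 0.0856 q [-0.62  0.24 -0.64  0.69  0.    1.33]
[[0.002, 0.928, -0.373], [0.0, -0.373, -0.928], [-1.0, 0.002, -0.001]]
slide cm [ 0.13 -0.03 -0.02] rot [ 0.   -0.07 -0.11]
```

Call:
jog_arm:
  targets:
    - {"slide": [0, 0, 0], "rotation": [0, 0, 0]}
    - {"slide": [0, 0, 0], "rotation": [0, 0, 0]}
    - {"slide": [0, 0, 0], "rotation": [0, 0, 0]}
    - {"slide": [0, 0, 0], "rotation": [0, 0, 0]}
    - {"slide": [0, 0, 0], "rotation": [0, 0, 0]}
    - {"slide": [0, 0, 0], "rotation": [0, 0, 0]}
    - {"slide": [0, 0, 0], "rotation": [0, 0, 0]}
    - {"slide": [0, 0, 0], "rotation": [0, 0, 0]}
  hand: 1

```text
time: 22.15
tcp_pos: [0.4077, -0.2113, -0.0034]
orientation: [0.396, 0.587, 0.396, -0.585]
contact_force: [-0.5, -0.5, 1.1]
gripper_width: 0.0419
```

Call:
jog_arm:
  targets:
    - {"slide": [-1, 0, 0], "rotation": [0, 0, 0]}
    - {"slide": [-2, 0, 0], "rotation": [0, 0, 0]}
    - {"slide": [-2, 0, 0], "rotation": [0, 0, 0]}
    - {"slide": [-2, 0, 0], "rotation": [0, 0, 0]}
    - {"slide": [-1.5, 0, 0], "rotation": [0, 0, 0]}
    - {"slide": [-1, -0.5, 0], "rotation": [0, 0, 0]}
    - {"slide": [0, 0, 0], "rotation": [0, 0, 0]}
    - {"slide": [0, 0, 0], "rotation": [0, 0, 0]}

```text
time: 22.95
tcp_pos: [0.4002, -0.2077, 0.0961]
orientation: [0.395, 0.586, 0.397, -0.586]
contact_force: [0.0, 0.2, -3.4]
gripper_width: 0.0416
```

```bash
python3 -c "
from look import *
look('wrist','c4')
rows(r.get_state(),[.385,-.0205,.10],down(0.),9)"; python3 st.py
```

```text
max 2.1 rot 2.431017632207103 norm 2.08606856566014 2.4311659353407373
[{"slide": [0.0, -0.9, -1.9], "rotation": [-2.4, 0.0, 0.0]}, {"slide": [0.0, -0.8, -1.9], "rotation": [-2.4, 0.0, 0.0]}, {"slide": [0.0, -0.8, -1.9], "rotation": [-2.4, 0.0, 0.0]}, {"slide": [0.0, -0.7, -2.0], "rotation": [-2.4, 0.0, 0.0]}, {"slide": [0.0, -0.6, -2.0], "rotation": [-2.4, 0.0, 0.0]}, {"slide": [0.0, -0.5, -2.0], "rotation": [-2.4, 0.0, 0.0]}, {"slide": [0.0, -0.4, -2.0], "rotation": [-2.4, 0.0, 0.0]}, {"slide": [0.0, -0.3, -2.1], "rotation": [-2.4, 0.0, 0.0]}]
[{"slide": [0.0, -0.3, -2.1], "rotation": [-2.4, 0.0, 0.0]}]
t 23.0 p [ 0.4    -0.2076  0.0959] F [ 0.4  0.6 -0.8] w 0.0414 q [-0.62  0.09 -0.56  0.93  0.    1.33]
[[-0.002, 0.928, -0.373], [0.004, -0.373, -0.928], [-1.0, -0.003, -0.003]]
```

Call:
jog_arm:
  targets:
    - {"slide": [0, -0.7, -1.5], "rotation": [-2, 0, 0]}
    - {"slide": [0, -1, -2.5], "rotation": [-3.2, 0, 0]}
    - {"slide": [0, -0.9, -3], "rotation": [-3.5, 0, 0]}
    - {"slide": [0, -0.7, -3.2], "rotation": [-3.5, 0, 0]}
    - {"slide": [0, -0.4, -3.2], "rotation": [-3.5, 0, 0]}
    - {"slide": [0, 0, -2.6], "rotation": [-3, 0, 0]}
    - {"slide": [0, 0.5, -2], "rotation": [-2.5, 0, 0]}
    - {"slide": [0, 0.5, -0.8], "rotation": [-0.6, 0, 0]}

```text
time: 23.8
tcp_pos: [0.404, -0.0016, 0.0898]
orientation: [0.498, 0.494, 0.512, -0.496]
contact_force: [-0.2, -0.4, -1.4]
gripper_width: 0.0416
```

```bash
python3 -c "
from look import *
look('wrist','c5')"; python3 st.py .4505 -.0205 .085 0
```

```text
t 23.85 p [ 0.4048 -0.0013  0.0899] F [-0.7 -0.  -0.7] w 0.0416 q [-0.17  0.02 -0.64  0.92  0.01  1.38]
[[-0.016, 1.0, 0.019], [0.012, 0.019, -1.0], [-1.0, -0.016, -0.012]]
slide cm [0.39 4.54 2.01] rot [ 1.11 -0.69  0.91]
```

Call:
jog_arm:
  targets:
    - {"slide": [0, 0.5, 0.3], "rotation": [0.3, -0.2, 0.3]}
    - {"slide": [0, 0.8, 0.4], "rotation": [0.3, -0.2, 0.3]}
    - {"slide": [0, 1, 0.5], "rotation": [0.3, -0.2, 0.2]}
    - {"slide": [0, 0.8, 0.3], "rotation": [0, 0, 0]}
    - {"slide": [0, 0.6, 0.1], "rotation": [0, 0, 0]}
    - {"slide": [0, 0.2, 0], "rotation": [0, 0, 0]}
    - {"slide": [0, 0, 0], "rotation": [0, 0, 0]}
    - {"slide": [0, 0, 0], "rotation": [0, 0, 0]}

```text
time: 24.65
tcp_pos: [0.4479, -0.0219, 0.0886]
orientation: [-0.499, -0.5, -0.499, 0.502]
contact_force: [0.2, 0.2, -1.3]
gripper_width: 0.0419
```

```bash
python3 st.py .4505 -.0205 .062 0
```

```text
t 24.65 p [ 0.4479 -0.0219  0.0886] F [ 0.2  0.2 -1.3] w 0.0419 q [-0.19  0.09 -0.57  0.91 -0.    1.38]
[[-0.002, 1.0, -0.004], [-0.001, -0.004, -1.0], [-1.0, -0.002, 0.001]]
slide cm [ 2.66  0.26 -0.15] rot [-0.22  0.05  0.12]
```

Call:
jog_arm:
  targets:
    - {"slide": [0.3, 0.2, -0.1], "rotation": [-0.2, 0, 0.1]}
    - {"slide": [0.5, 0, 0], "rotation": [0, 0, 0]}
    - {"slide": [0.5, 0, 0], "rotation": [0, 0, 0]}
    - {"slide": [0.5, 0, 0], "rotation": [0, 0, 0]}
    - {"slide": [0.4, 0, 0], "rotation": [0, 0, 0]}
    - {"slide": [0.2, 0, 0], "rotation": [0, 0, 0]}
    - {"slide": [0, 0, 0], "rotation": [0, 0, 0]}
    - {"slide": [0, 0, 0], "rotation": [0, 0, 0]}

```text
time: 25.45
tcp_pos: [0.4479, -0.02, 0.0616]
orientation: [0.5, 0.499, 0.501, -0.501]
contact_force: [-0.1, -0.2, -0.5]
gripper_width: 0.0421
```

```bash
python3 st.py .4505 -.0205 .026 0;python3 -c "
from look import *
look('wrist','c6')"
```

```text
t 25.45 p [ 0.4479 -0.02    0.0616] F [-0.1 -0.2 -0.5] w 0.0421 q [-0.19  0.13 -0.6   0.84 -0.    1.38]
[[-0.003, 1.0, 0.001], [-0.0, 0.001, -1.0], [-1.0, -0.003, 0.0]]
slide cm [3.56 0.27 0.04] rot [0.05 0.02 0.17]
```

Call:
jog_arm:
  targets:
    - {"slide": [0, 0.2, 0], "rotation": [0, 0, 0.1]}
    - {"slide": [0, 0, 0], "rotation": [0, 0, 0]}
    - {"slide": [0, 0, 0], "rotation": [0, 0, 0]}
    - {"slide": [0.4, 0, 0], "rotation": [0, 0, 0]}
    - {"slide": [0.4, 0, 0], "rotation": [0, 0, 0]}
    - {"slide": [0.4, 0, 0], "rotation": [0, 0, 0]}
    - {"slide": [0.2, 0, 0], "rotation": [0, 0, 0]}
    - {"slide": [0, 0, 0], "rotation": [0, 0, 0]}

```text
time: 26.3
tcp_pos: [0.4508, -0.0202, 0.0469]
orientation: [0.5, 0.5, 0.5, -0.5]
contact_force: [-0.1, -0.3, -2.5]
gripper_width: 0.0417
```

```bash
python3 st.py .4505 -.0205 .026 0
```

```text
t 26.3 p [ 0.4508 -0.0202  0.0469] F [-0.1 -0.3 -2.5] w 0.0417 q [-0.19  0.15 -0.61  0.81 -0.    1.38]
[[0.0, 1.0, 0.001], [-0.001, 0.001, -1.0], [-1.0, 0.0, 0.001]]
slide cm [ 2.09 -0.03  0.03] rot [ 0.05  0.04 -0.02]
```

Call:
jog_arm:
  targets:
    - {"slide": [0.4, 0, 0], "rotation": [0, 0, 0]}
    - {"slide": [0.5, 0, 0], "rotation": [0, 0, 0]}
    - {"slide": [0.5, 0, 0], "rotation": [0, 0, 0]}
    - {"slide": [0.4, 0, 0], "rotation": [0, 0, 0]}
    - {"slide": [0.2, 0, 0], "rotation": [0, 0, 0]}
    - {"slide": [0, 0, 0], "rotation": [0, 0, 0]}
    - {"slide": [0, 0, 0], "rotation": [0, 0, 0]}
    - {"slide": [0, 0, 0], "rotation": [0, 0, 0]}

```text
time: 27.1
tcp_pos: [0.4505, -0.0202, 0.0248]
orientation: [0.5, 0.5, 0.5, -0.5]
contact_force: [0.8, -1.2, -1.0]
gripper_width: 0.0416
```

Call:
jog_arm:
  targets:
    - {"slide": [0, 0, 0], "rotation": [0, 0, 0]}
    - {"slide": [0, 0, 0], "rotation": [0, 0, 0]}
    - {"slide": [0, 0, 0], "rotation": [0, 0, 0]}
    - {"slide": [0, 0, 0], "rotation": [0, 0, 0]}
    - {"slide": [0, 0, 0], "rotation": [0, 0, 0]}
    - {"slide": [-1, 0, 0], "rotation": [0, 0, 0]}
    - {"slide": [-2, 0, 0], "rotation": [0, 0, 0]}
    - {"slide": [-2, 0, 0], "rotation": [0, 0, 0]}
  hand: 0

```text
time: 27.9
tcp_pos: [0.4492, -0.0199, 0.0761]
orientation: [0.499, 0.499, 0.501, -0.501]
contact_force: [0.6, 0.0, 0.6]
gripper_width: 0.0857
```

Call:
jog_arm:
  targets:
    - {"slide": [-3, 0, 0], "rotation": [0, 0, 0]}
    - {"slide": [-3, 0, 0], "rotation": [0, 0, 0]}
    - {"slide": [-3, 0, 0], "rotation": [0, 0, 0]}
    - {"slide": [-1.5, -2, 0], "rotation": [0, 0, 0]}
    - {"slide": [-0.5, -2, 0], "rotation": [0, 0, 0]}
    - {"slide": [0, -1, 0], "rotation": [0, 0, 0]}
    - {"slide": [0, 0, 0], "rotation": [0, 0, 0]}
    - {"slide": [0, 0, 0], "rotation": [0, 0, 0]}

```text
time: 28.7
tcp_pos: [0.4011, -0.0205, 0.199]
orientation: [0.503, 0.501, 0.497, -0.498]
contact_force: [0.6, 0.2, -0.2]
gripper_width: 0.0855
```

```bash
python3 -c "
from look import *
look('wrist','c7');look('top','c7t');look('scene','c7s')"; python3 st.py
```

```text
t 28.85 p [ 0.4011 -0.0205  0.1984] F [-0.1 -0.2 -0.6] w 0.0852 q [-0.21 -0.11 -0.52  1.16 -0.    1.36]
[[0.007, 1.0, 0.001], [-0.002, 0.001, -1.0], [-1.0, 0.007, 0.002]]
```

```bash
python3 -c "
from look import *
m=r.camera_model('top')
P=on_plane(m,[[362.5,254.4],[385,250]],.15);print(P,np.arctan2(*(P[0]-P[1])[[1,0]]), 'mid',P.mean(0))
rows(r.get_state(),[.45,-.12,.25],down(np.pi/2+.0),16)"
```

```text
[[ 0.52110922 -0.09578756  0.15      ]
 [ 0.52932688 -0.14369903  0.15      ]] 1.740661182955077 mid [ 0.52521805 -0.1197433   0.15      ]
max 0.7 rot 5.620956995041359 norm 0.764387127413215 5.621036812239166
[{"slide": [-0.3, 0.3, 0.6], "rotation": [-5.6, 0.0, 0.0]}, {"slide": [-0.3, 0.2, 0.7], "rotation": [-5.6, 0.0, 0.0]}, {"slide": [-0.3, 0.2, 0.7], "rotation": [-5.6, 0.0, 0.0]}, {"slide": [-0.3, 0.1, 0.7], "rotation": [-5.6, 0.0, 0.0]}, {"slide": [-0.3, 0.0, 0.7], "rotation": [-5.6, 0.0, 0.0]}, {"slide": [-0.3, 0.0, 0.7], "rotation": [-5.6, 0.0, 0.0]}, {"slide": [-0.3, -0.1, 0.7], "rotation": [-5.6, 0.0, 0.0]}, {"slide": [-0.3, -0.2, 0.7], "rotation": [-5.6, 0.0, 0.0]}]
[{"slide": [-0.3, -0.2, 0.7], "rotation": [-5.6, 0.0, 0.0]}, {"slide": [-0.3, -0.3, 0.6], "rotation": [-5.6, 0.0, 0.0]}, {"slide": [-0.3, -0.3, 0.6], "rotation": [-5.6, 0.0, 0.0]}, {"slide": [-0.3, -0.4, 0.6], "rotation": [-5.6, 0.0, 0.0]}, {"slide": [-0.3, -0.5, 0.5], "rotation": [-5.6, 0.0, 0.0]}, {"slide": [-0.3, -0.5, 0.5], "rotation": [-5.6, 0.0, 0.0]}, {"slide": [-0.3, -0.6, 0.4], "rotation": [-5.6, 0.0, 0.0]}, {"slide": [-0.3, -0.6, 0.4], "rotation": [-5.6, 0.0, 0.0]}]
```

Call:
jog_arm:
  targets:
    - {"slide": [-0.4, 0.2, 0.6], "rotation": [-5.5, 0, 0]}
    - {"slide": [-0.4, 0.2, 0.8], "rotation": [-7, 0, 0]}
    - {"slide": [-0.4, 0.1, 0.9], "rotation": [-8, 0, 0]}
    - {"slide": [-0.4, 0, 0.9], "rotation": [-8, 0, 0]}
    - {"slide": [-0.4, 0, 0.9], "rotation": [-8, 0, 0]}
    - {"slide": [-0.4, -0.2, 0.9], "rotation": [-8, 0, 0]}
    - {"slide": [-0.4, -0.4, 0.8], "rotation": [-8, 0, 0]}
    - {"slide": [-0.4, -0.6, 0.8], "rotation": [-8, 0, 0]}
  hand: 0.4

```text
time: 29.65
tcp_pos: [0.4282, -0.0863, 0.2254]
orientation: [0.686, 0.164, 0.69, -0.164]
contact_force: [-0.6, -0.3, 0.4]
gripper_width: 0.0511
```

Call:
jog_arm:
  targets:
    - {"slide": [-0.4, -0.7, 0.7], "rotation": [-8, 0, 0]}
    - {"slide": [-0.4, -0.8, 0.6], "rotation": [-8, 0, 0]}
    - {"slide": [-0.4, -0.9, 0.5], "rotation": [-8, 0, 0]}
    - {"slide": [-0.4, -0.9, 0.4], "rotation": [-8, 0, 0]}
    - {"slide": [-0.2, -0.6, 0.2], "rotation": [-4, 0, 0]}
    - {"slide": [0, 0, 0], "rotation": [0, 0, 0]}
    - {"slide": [0, 0, 0], "rotation": [0, 0, 0]}
    - {"slide": [0, 0, 0], "rotation": [0, 0, 0]}

```text
time: 30.45
tcp_pos: [0.4474, -0.1328, 0.2386]
orientation: [0.7, -0.063, 0.708, 0.068]
contact_force: [0.4, -0.2, 0.4]
gripper_width: 0.0512
```

```bash
python3 -c "
from look import *
look('wrist','d1')"; python3 st.py .4907 -.1257 .2 1.74
```

```text
t 30.5 p [ 0.4473 -0.1327  0.2385] F [ 0.  -0.1  0.4] w 0.0514 q [-0.43 -0.   -0.33  1.26  0.   -0.61]
[[-0.013, -0.184, 0.983], [0.006, 0.983, 0.184], [-1.0, 0.008, -0.011]]
slide cm [ 3.8  -0.15  4.44] rot [ 0.92 -0.66 -0.47]
```

Run:
```python
from look import *
m,p,d=load('d1')
hsv=cv2.cvtColor(p,cv2.COLOR_RGB2HSV); H,S,V=[hsv[...,i].astype(int) for i in range(3)]
mk=(H>5)&(H<25)&(S>150)&(V>100); mk[:270]=0; mk[340:]=0; mk[:,:290]=0; mk[:,350:]=0
P=cloud(m,d).reshape(480,640,3)
s=r.get_state(); tp,Rc=tool(s)
Q=(P[mk]-tp)@Rc
W=P[mk]; print(len(W),'z',np.percentile(W[:,2],[2,25,50,75,98]).round(4))
top=W[W[:,2]>np.percentile(W[:,2],90)-.006]
print('top face center',((top.min(0)+top.max(0))/2).round(4),top.mean(0).round(4))
print('tool frame y',np.percentile(Q[:,1],[1,50,99]).round(4),'z',np.percentile(Q[:,2],[1,50,99]).round(4),'x',np.percentile(Q[:,0],[1,50,99]).round(4))
# bar of stand
for u,v in ((316,360),(300,360),(333,360),(316,385)): print((u,v),P[v,u].round(4))
v,u=np.nonzero(mk); print(u.min(),u.max(),v.min(),v.max())
```

```text
520 z [nan nan nan nan nan]Traceback (most recent call last):
  File "<stdin>", line 10, in <module>
    return umr_minimum(a, axis, None, out, keepdims, initial, where)
ValueError: zero-size array to reduction operation minimum which has no identity
```

Run:
```python
from look import *
m,p,d=load('d1')
hsv=cv2.cvtColor(p,cv2.COLOR_RGB2HSV); H,S,V=[hsv[...,i].astype(int) for i in range(3)]
mk=(H>5)&(H<25)&(S>150)&(V>100); mk[:270]=0; mk[340:]=0; mk[:,:290]=0; mk[:,350:]=0
P=cloud(m,d).reshape(480,640,3)
s=r.get_state(); tp,Rc=tool(s)
ok=mk&np.isfinite(P[...,2])
W=P[ok]; Q=(W-tp)@Rc
print(mk.sum(),len(W),'z',np.percentile(W[:,2],[2,25,50,75,98]).round(4))
top=W[W[:,2]>np.percentile(W[:,2],80)-.006]
print('top',((top.min(0)+top.max(0))/2).round(4),top.mean(0).round(4))
print('tool y',np.percentile(Q[:,1],[1,50,99]).round(4),'z',np.percentile(Q[:,2],[1,50,99]).round(4),'x',np.percentile(Q[:,0],[1,50,99]).round(4))
for u,v in ((316,360),(300,361),(333,361),(316,385)): print((u,v),P[v,u].round(4))
v,u=np.nonzero(mk); print(u.min(),u.max(),v.min(),v.max())
```

```text
520 516 z [0.1235 0.136  0.1477 0.1525 0.1539]
top [ 0.4914 -0.1252  0.1508] [ 0.488  -0.1257  0.1519]
tool y [-0.0072 -0.0013  0.0039] z [0.0352 0.0368 0.0555] x [0.084  0.0904 0.1151]
(316, 360) [ 0.5169 -0.1196  0.1625]
(300, 361) [ 0.5234 -0.1286  0.1565]
(333, 361) [ 0.5205 -0.1079  0.1553]
(316, 385) [ 0.5366 -0.1159  0.1606]
306 323 282 330
```

Call:
jog_arm:
  targets:
    - {"slide": [0.3, 0, 0.8], "rotation": [0.3, -0.3, -0.2]}
    - {"slide": [0.6, 0, 1.0], "rotation": [0.3, -0.3, -0.2]}
    - {"slide": [0.8, -0.1, 1.0], "rotation": [0.2, 0, 0]}
    - {"slide": [0.8, 0, 0.8], "rotation": [0, 0, 0]}
    - {"slide": [0.8, 0, 0.6], "rotation": [0, 0, 0]}
    - {"slide": [0.6, 0, 0.2], "rotation": [0, 0, 0]}
    - {"slide": [0, 0, 0], "rotation": [0, 0, 0]}
    - {"slide": [0, 0, 0], "rotation": [0, 0, 0]}

```text
time: 31.3
tcp_pos: [0.494, -0.1236, 0.1939]
orientation: [0.704, -0.059, 0.705, 0.061]
contact_force: [0.2, 0.2, 0.3]
gripper_width: 0.0513
```

```bash
python3 st.py .4915 -.1255 .115 1.745
```

```text
t 31.3 p [ 0.494  -0.1236  0.1939] F [0.2 0.2 0.3] w 0.0513 q [-0.37  0.1  -0.32  1.16  0.   -0.54]
[[-0.003, -0.17, 0.985], [0.002, 0.985, 0.17], [-1.0, 0.002, -0.003]]
slide cm [ 7.89 -0.16 -0.26] rot [-0.2  -0.14 -0.14]
```

Call:
jog_arm:
  targets:
    - {"slide": [0.5, -0.1, -0.1], "rotation": [0, 0, 0]}
    - {"slide": [1.0, 0, -0.1], "rotation": [0, 0, 0]}
    - {"slide": [1.4, 0, 0], "rotation": [0, 0, 0]}
    - {"slide": [1.4, 0, 0], "rotation": [0, 0, 0]}
    - {"slide": [1.2, 0, 0], "rotation": [0, 0, 0]}
    - {"slide": [0.8, 0, 0], "rotation": [0, 0, 0]}
    - {"slide": [0.4, 0, 0], "rotation": [0, 0, 0]}
    - {"slide": [0, 0, 0], "rotation": [0, 0, 0]}

```text
time: 32.1
tcp_pos: [0.4909, -0.1258, 0.1232]
orientation: [0.704, -0.059, 0.705, 0.06]
contact_force: [-0.4, 0.4, 0.6]
gripper_width: 0.0513
```

```bash
python3 st.py .4915 -.1255 .115 1.745;python3 -c "
from look import *
look('wrist','d2')"
```

```text
t 32.1 p [ 0.4909 -0.1258  0.1232] F [-0.4  0.4  0.6] w 0.0513 q [-0.38  0.15 -0.42  1.    0.   -0.55]
[[-0.001, -0.168, 0.986], [0.001, 0.986, 0.168], [-1.0, 0.001, -0.001]]
slide cm [0.82 0.02 0.06] rot [-0.3  -0.06 -0.07]
```

Call:
jog_arm:
  targets:
    - {"slide": [0.4, 0, 0], "rotation": [0, 0, 0]}
    - {"slide": [0.3, 0, 0], "rotation": [0, 0, 0]}
    - {"slide": [0, 0, 0], "rotation": [0, 0, 0]}
    - {"slide": [0, 0, 0], "rotation": [0, 0, 0]}
    - {"slide": [0, 0, 0], "rotation": [0, 0, 0]}
    - {"slide": [0, 0, 0], "rotation": [0, 0, 0]}
    - {"slide": [0, 0, 0], "rotation": [0, 0, 0]}
    - {"slide": [0, 0, 0], "rotation": [0, 0, 0]}

```text
time: 32.95
tcp_pos: [0.4932, -0.1266, 0.1183]
orientation: [0.706, -0.06, 0.703, 0.059]
contact_force: [-0.7, 0.6, -0.3]
gripper_width: 0.0515
```

Call:
jog_arm:
  targets:
    - {"slide": [0, 0, 0], "rotation": [0, 0, 0]}
    - {"slide": [0, 0, 0], "rotation": [0, 0, 0]}
    - {"slide": [0, 0, 0], "rotation": [0, 0, 0]}
    - {"slide": [0, 0, 0], "rotation": [0, 0, 0]}
    - {"slide": [0, 0, 0], "rotation": [0, 0, 0]}
    - {"slide": [0, 0, 0], "rotation": [0, 0, 0]}
    - {"slide": [0, 0, 0], "rotation": [0, 0, 0]}
    - {"slide": [0, 0, 0], "rotation": [0, 0, 0]}
  hand: 1
  squeeze: 70

```text
time: 33.75
tcp_pos: [0.4933, -0.1268, 0.1185]
orientation: [0.706, -0.06, 0.703, 0.059]
contact_force: [-0.6, 0.5, 0.2]
gripper_width: 0.0109
```

```bash
python3 st.py .4915 -.1255 .115 1.745;python3 -c "
from look import *
look('wrist','d3');look('scene','d3s')"
```

```text
t 33.75 p [ 0.4933 -0.1268  0.1185] F [-0.6  0.5  0.2] w 0.0109 q [-0.38  0.16 -0.42  0.99  0.   -0.55]
[[0.004, -0.168, 0.986], [-0.001, 0.986, 0.168], [-1.0, -0.002, 0.004]]
slide cm [ 0.35  0.15 -0.16] rot [-0.3   0.21  0.12]
```

Call:
jog_arm:
  targets:
    - {"slide": [-0.4, 0, -0.1], "rotation": [0, 0, 0]}
    - {"slide": [-0.5, 0, -0.1], "rotation": [0, 0, 0]}
    - {"slide": [-0.5, 0, -0.2], "rotation": [0, 0, 0]}
    - {"slide": [-0.5, 0, -0.2], "rotation": [0, 0, 0]}
    - {"slide": [-0.4, 0, -0.2], "rotation": [0, 0, 0]}
    - {"slide": [-0.2, 0, -0.1], "rotation": [0, 0, 0]}
    - {"slide": [0, 0, 0], "rotation": [0, 0, 0]}
    - {"slide": [0, 0, 0], "rotation": [0, 0, 0]}

```text
time: 34.65
tcp_pos: [0.483, -0.1282, 0.1458]
orientation: [0.706, -0.06, 0.703, 0.059]
contact_force: [0.2, 0.3, -1.1]
gripper_width: 0.0111
```

```bash
python3 st.py .4805 -.129 .1475 1.74;python3 -c "
from look import *
look('scene','d4s')
p=cv2.imread('pics/d4s.png');cv2.imwrite('pics/d4c.png',cv2.resize(p[180:380,200:420],None,fx=3,fy=3))"
```

```text
t 34.65 p [ 0.483  -0.1282  0.1458] F [ 0.2  0.3 -1.1] w 0.0111 q [-0.39  0.11 -0.41  1.04  0.   -0.56]
[[0.004, -0.168, 0.986], [-0.001, 0.986, 0.168], [-1.0, -0.002, 0.003]]
slide cm [-0.17 -0.04 -0.26] rot [-0.02  0.19  0.1 ]
```

Call:
jog_arm:
  targets:
    - {"slide": [-0.3, 0, -0.3], "rotation": [0, 0, 0]}
    - {"slide": [0, 0, -0.5], "rotation": [0, 0, 0]}
    - {"slide": [0, 0, -0.8], "rotation": [0, 0, 0]}
    - {"slide": [0, 0, -1], "rotation": [0, 0, 0]}
    - {"slide": [0, 0, -1.2], "rotation": [0, 0, 0]}
    - {"slide": [0, 0, -1.2], "rotation": [0, 0, 0]}
    - {"slide": [0, 0, -0.6], "rotation": [0, 0, 0]}
    - {"slide": [0, 0, 0], "rotation": [0, 0, 0]}

```text
time: 35.5
tcp_pos: [0.4209, -0.1378, 0.1477]
orientation: [0.705, -0.06, 0.704, 0.059]
contact_force: [-0.9, 0.6, -0.9]
gripper_width: 0.011
```

```bash
python3 st.py .4805 -.129 .1475 1.74;python3 -c "
from look import *
look('scene','d5s');look('wrist','d5');look('top','d5t')
p=cv2.imread('pics/d5s.png');cv2.imwrite('pics/d5c.png',cv2.resize(p[180:380,200:420],None,fx=3,fy=3))"
```

```text
t 35.5 p [ 0.4209 -0.1378  0.1477] F [-0.9  0.6 -0.9] w 0.011 q [-0.46  0.01 -0.51  1.04 -0.   -0.63]
[[0.0, -0.168, 0.986], [-0.0, 0.986, 0.168], [-1.0, -0.0, 0.0]]
slide cm [ 0.02 -0.13  6.02] rot [-0.04  0.02  0.02]
```

```bash
python3 - <<'E'
from look import *
m,p,d=load('d5t')
P=cloud(m,d).reshape(480,640,3)
sub=P[130:175,250:395].reshape(-1,3); 
k=(sub[:,2]>.285)&(sub[:,2]<.325); A=sub[k]; print(len(A),A.min(0),A.max(0))
for y in np.arange(-.12,.12,.02):
    b=A[(abs(A[:,1]-y)<.01)]; 
    if len(b): print(round(y,3),len(b),np.median(b[:,0]).round(4),b[:,0].min().round(4),b[:,0].max().round(4),np.percentile(b[:,2],90).round(4))
ms,ps,ds=load('d5s'); S=cloud(ms,ds).reshape(480,640,3)
B=S.reshape(-1,3); k=(B[:,2]>.29)&(B[:,2]<.315)&(B[:,0]>.6)&(B[:,0]<.8)&(abs(B[:,1])<.085); B=B[k]; print('scene',len(B))
for y in np.arange(-.08,.1,.02):
    b=B[(abs(B[:,1]-y)<.01)]
    if len(b): print(round(y,3),len(b),np.median(b[:,0]).round(4),b[:,2].max().round(4),np.median(b[:,2]).round(4))
E
python3 -c "
import cv2
p=cv2.imread('pics/d5t.png');cv2.imwrite('pics/d5tc.png',cv2.resize(p[125:215,250:400],None,fx=5,fy=5))
p=cv2.imread('pics/d5s.png');cv2.imwrite('pics/d5sc.png',cv2.resize(p[180:300,320:420],None,fx=5,fy=5))"
```

```text
1143 [ 0.67696788 -0.13328936  0.28768527] [0.73304294 0.10643446 0.32424762]
-0.12 170 0.6971 0.684 0.733 0.3193
-0.1 144 0.6956 0.6844 0.732 0.3137
-0.08 64 0.6914 0.6869 0.6982 0.3068
-0.06 68 0.6907 0.6856 0.6977 0.3075
-0.04 62 0.6897 0.6852 0.6986 0.3072
-0.02 71 0.6891 0.6839 0.6973 0.3071
0.0 60 0.6884 0.6835 0.6943 0.3072
0.02 70 0.6879 0.6816 0.6952 0.3076
0.04 64 0.687 0.6821 0.6937 0.3082
0.06 63 0.687 0.6812 0.6945 0.3068
0.08 193 0.6908 0.6771 0.7251 0.3179
0.1 103 0.6881 0.677 0.7248 0.3145
scene 404
-0.08 29 0.6962 0.3096 0.3069
-0.06 39 0.6949 0.3101 0.3065
-0.04 36 0.6951 0.3098 0.3065
-0.02 36 0.694 0.3096 0.3063
0.0 35 0.6928 0.3093 0.3065
0.02 35 0.6923 0.3084 0.3066
0.04 30 0.6913 0.3097 0.307
0.06 26 0.6913 0.3096 0.3069
0.08 138 0.7006 0.3148 0.3053
```

```bash
cat > hook.py <<'E'
from look import *
def hookpts():
    a=np.linspace(0,np.pi,13); up=np.c_[22*np.cos(a),0*a,32+22*np.sin(a)]
    lo=np.c_[22*np.cos(a),0*a,-32-22*np.sin(a)]
    return np.r_[up,lo]/1000
def hook_world(tp,Rc,gx=-.0185,gz=-.0016,gy=0,pitch=0):
    Rh=np.c_[Rc[:,2],Rc[:,1],-Rc[:,0]]@R.from_euler('y',pitch).as_matrix()
    g=tp+Rc@np.array([gx,gy,gz]); o=g-Rh@np.array([-.035,0,.032]); return o,Rh
def overlay(name,out,box,scale,**k):
    m,p,d=load(name); s=r.get_state(); o,Rh=hook_world(*tool(s),**k)
    img=p[:,:,::-1].copy(); pts=proj(m,o+hookpts()@Rh.T)
    x0,y0,x1,y1=box; img=cv2.resize(img[y0:y1,x0:x1],None,fx=scale,fy=scale,interpolation=cv2.INTER_CUBIC)
    cv2.polylines(img,[((pts-[x0,y0]+.5)*scale*16).astype(np.int32)],False,(0,0,255),1,shift=4)
    cv2.imwrite(f'pics/{out}.png',img); return o,Rh
E
python3 - <<'E'
from hook import *
print(overlay('d5s','d6o',(230,240,300,310),8))
E
```

```text
(array([ 0.45541479, -0.13233528,  0.134501  ]), array([[ 9.85714074e-01, -1.68420242e-01, -1.54486855e-03],
       [ 1.68421357e-01,  9.85714898e-01,  6.21366101e-04],
       [ 1.41814931e-03, -8.72678167e-04,  9.99998614e-01]]))
```

Call:
jog_arm:
  targets:
    - {"slide": [-1.5, 0, 0], "rotation": [0, 0, 0]}
    - {"slide": [-2.5, 0, 0], "rotation": [0, 0, 0]}
    - {"slide": [-3, 0, 0], "rotation": [0, 0, 0]}
    - {"slide": [-3, 0, 0], "rotation": [0, 0, 0]}
    - {"slide": [-2.5, 0, 0], "rotation": [0, 0, 0]}
    - {"slide": [-1.5, 0, 0], "rotation": [0, 0, 0]}
    - {"slide": [-0.7, 0, 0], "rotation": [0, 0, 0]}
    - {"slide": [0, 0, 0], "rotation": [0, 0, 0]}

```text
time: 36.45
tcp_pos: [0.4256, -0.1377, 0.3002]
orientation: [0.705, -0.061, 0.704, 0.061]
contact_force: [0.4, -0.4, -0.5]
gripper_width: 0.0113
```

```bash
python3 st.py .585 -.0138 .299 1.602; python3 -c "
from look import *
rows(r.get_state(),[.585,-.0138,.299],down(1.602),8)"
```

```text
t 36.45 p [ 0.4256 -0.1377  0.3002] F [ 0.4 -0.4 -0.5] w 0.0113 q [-0.46 -0.08 -0.27  1.38  0.   -0.63]
[[0.003, -0.171, 0.985], [0.0, 0.985, 0.171], [-1.0, -0.0, 0.003]]
slide cm [ 0.17  9.48 17.82] rot [8.08 0.15 0.02]
max 2.2 rot 1.0098380690055537 norm 2.5235132127159123 1.0100100931333005
[{"slide": [0.0, 1.2, 2.2], "rotation": [1.0, 0.0, 0.0]}, {"slide": [0.0, 1.2, 2.2], "rotation": [1.0, 0.0, 0.0]}, {"slide": [0.0, 1.3, 2.2], "rotation": [1.0, 0.0, 0.0]}, {"slide": [0.0, 1.3, 2.2], "rotation": [1.0, 0.0, 0.0]}, {"slide": [0.0, 1.3, 2.1], "rotation": [1.0, 0.0, 0.0]}, {"slide": [0.0, 1.4, 2.1], "rotation": [1.0, 0.0, 0.0]}, {"slide": [0.0, 1.4, 2.1], "rotation": [1.0, 0.0, 0.0]}, {"slide": [0.0, 1.4, 2.1], "rotation": [1.0, 0.0, 0.0]}]
```

Call:
jog_arm:
  targets:
    - {"slide": [0, 0.8, 1.4], "rotation": [0.8, 0, 0]}
    - {"slide": [0, 1.5, 2.6], "rotation": [1.5, 0, 0]}
    - {"slide": [0, 2, 3.4], "rotation": [1.8, 0, 0]}
    - {"slide": [0, 2, 3.5], "rotation": [1.8, 0, 0]}
    - {"slide": [0, 1.7, 3], "rotation": [1.2, 0, 0]}
    - {"slide": [0, 1, 2], "rotation": [0.6, 0, 0]}
    - {"slide": [0, 0.3, 0.8], "rotation": [0, 0, 0]}
    - {"slide": [0, 0, 0], "rotation": [0, 0, 0]}

```text
time: 37.25
tcp_pos: [0.5841, -0.0229, 0.2888]
orientation: [0.703, -0.01, 0.711, 0.012]
contact_force: [-0.0, -0.6, -0.7]
gripper_width: 0.0109
```

```bash
python3 st.py .585 -.0138 .299 1.602
python3 - <<'E'
from hook import *
look('scene','e1s');look('wrist','e1');look('top','e1t')
o,Rh=overlay('e1s','e1o',(320,170,420,270),6)
rail=np.array([.6905,-.012,.300]); print('rail in hook mm',(Rh.T@(rail-o)*1000).round(1))
E
```

```text
t 37.25 p [ 0.5841 -0.0229  0.2888] F [-0.  -0.6 -0.7] w 0.0109 q [-0.15  0.19 -0.01  1.38  0.   -0.18]
[[-0.012, -0.031, 0.999], [0.002, 1.0, 0.031], [-1.0, 0.002, -0.012]]
slide cm [-1.02  0.91  0.11] rot [-0.01 -0.69 -0.14]
rail in hook mm [74.5  8.7 25. ]
```

Call:
jog_arm:
  targets:
    - {"slide": [-0.5, 0.4, 0], "rotation": [0, -0.3, 0]}
    - {"slide": [-0.4, 0.4, 0], "rotation": [0, -0.3, 0]}
    - {"slide": [-0.1, 0, 0], "rotation": [0, 0, 0]}
    - {"slide": [0, 0, 0], "rotation": [0, 0, 0]}
    - {"slide": [0, 0, 0], "rotation": [0, 0, 0]}
    - {"slide": [0, 0, 0], "rotation": [0, 0, 0]}
    - {"slide": [0, 0, 0], "rotation": [0, 0, 0]}
    - {"slide": [0, 0, 0], "rotation": [0, 0, 0]}

```text
time: 38.2
tcp_pos: [0.5801, -0.0174, 0.3028]
orientation: [0.708, -0.009, 0.706, 0.01]
contact_force: [0.7, 0.2, -0.6]
gripper_width: 0.011
```

```bash
cat > hk.py <<'E'
from hook import *
s=r.get_state(); print(s['time'],np.round(s['contact_force'],1),np.round(s['q'],2)); 
tp,Rc=tool(s); print(tp.round(4),Rc.round(3).tolist())
o,Rh=hook_world(tp,Rc)
rail=np.array([.6905,-.012,.300]); print('rail in hook mm',(Rh.T@(rail-o)*1000).round(1))
E
python3 hk.py
```

```text
38.2 [ 0.7  0.2 -0.6] [-0.14  0.17 -0.01  1.39  0.   -0.17]
[ 0.5801 -0.0174  0.3028] [[0.002, -0.026, 1.0], [0.001, 1.0, 0.026], [-1.0, 0.001, 0.002]]
rail in hook mm [77.1  2.6 10.5]
```

Call:
jog_arm:
  targets:
    - {"slide": [0, 0, 0.6], "rotation": [0, 0, 0]}
    - {"slide": [0.1, 0, 1], "rotation": [0, 0, 0]}
    - {"slide": [0.1, 0, 1.2], "rotation": [0, 0, 0]}
    - {"slide": [0, 0, 1.2], "rotation": [0, 0, 0]}
    - {"slide": [0, 0, 1], "rotation": [0, 0, 0]}
    - {"slide": [0, 0, 0.6], "rotation": [0, 0, 0]}
    - {"slide": [0, 0, 0.2], "rotation": [0, 0, 0]}
    - {"slide": [0, 0, 0], "rotation": [0, 0, 0]}

```text
time: 39.0
tcp_pos: [0.6449, -0.0158, 0.2991]
orientation: [0.708, -0.009, 0.707, 0.01]
contact_force: [-0.3, -0.2, -1.2]
gripper_width: 0.0109
```

```bash
python3 hk.py
python3 - <<'E'
from hook import *
look('scene','e2s')
overlay('e2s','e2o',(330,170,430,270),6)
E
```

```text
39.0 [-0.3 -0.2 -1.2] [-0.13  0.29  0.13  1.42  0.   -0.15]
[ 0.6449 -0.0158  0.2991] [[0.001, -0.026, 1.0], [0.002, 1.0, 0.026], [-1.0, 0.002, 0.001]]
rail in hook mm [12.2  2.6 14.3]
```

Call:
jog_arm:
  targets:
    - {"slide": [0.4, 0, 0.1], "rotation": [0, 0, 0]}
    - {"slide": [0.5, 0, 0.2], "rotation": [0, 0, 0]}
    - {"slide": [0.5, 0, 0.2], "rotation": [0, 0, 0]}
    - {"slide": [0.3, 0, 0.2], "rotation": [0, 0, 0]}
    - {"slide": [0.2, 0, 0.1], "rotation": [0, 0, 0]}
    - {"slide": [0, 0, 0], "rotation": [0, 0, 0]}
    - {"slide": [0, 0, 0], "rotation": [0, 0, 0]}
    - {"slide": [0, 0, 0], "rotation": [0, 0, 0]}

```text
time: 39.85
tcp_pos: [0.6517, -0.0155, 0.2784]
orientation: [0.707, -0.008, 0.707, 0.01]
contact_force: [-0.8, 0.1, 0.1]
gripper_width: 0.0112
```

```bash
python3 hk.py
```

```text
39.85 [-0.8  0.1  0.1] [-0.12  0.31  0.12  1.38  0.   -0.15]
[ 0.6517 -0.0155  0.2784] [[-0.0, -0.026, 1.0], [0.002, 1.0, 0.026], [-1.0, 0.002, -0.0]]
rail in hook mm [ 5.5  2.5 35.1]
```

Call:
jog_arm:
  targets:
    - {"slide": [0.3, 0, 0.2], "rotation": [0, 0, 0]}
    - {"slide": [0.3, 0, 0.2], "rotation": [0, 0, 0]}
    - {"slide": [0.1, 0, 0], "rotation": [0, 0, 0]}
    - {"slide": [0, 0, 0], "rotation": [0, 0, 0]}
    - {"slide": [0, 0, 0], "rotation": [0, 0, 0]}
    - {"slide": [0, 0, 0], "rotation": [0, 0, 0]}
    - {"slide": [0, 0, 0], "rotation": [0, 0, 0]}
    - {"slide": [0, 0, 0], "rotation": [0, 0, 0]}

```text
time: 40.65
tcp_pos: [0.6563, -0.0154, 0.2713]
orientation: [0.707, -0.008, 0.707, 0.01]
contact_force: [-0.7, -0.3, -0.6]
gripper_width: 0.011
```

```bash
python3 hk.py
python3 - <<'E'
from hook import *
look('scene','e3s')
overlay('e3s','e3o',(330,170,430,270),6)
E
```

```text
40.65 [-0.7 -0.3 -0.6] [-0.12  0.32  0.11  1.37  0.   -0.15]
[ 0.6563 -0.0154  0.2713] [[0.001, -0.026, 1.0], [0.002, 1.0, 0.026], [-1.0, 0.002, 0.001]]
rail in hook mm [ 0.9  2.5 42.1]
```

Call:
jog_arm:
  targets:
    - {"slide": [0.15, 0, 0], "rotation": [0, 0, 0]}
    - {"slide": [0, 0, 0], "rotation": [0, 0, 0]}
    - {"slide": [0, 0, 0], "rotation": [0, 0, 0]}
    - {"slide": [0, 0, 0], "rotation": [0, 0, 0]}
    - {"slide": [0, 0, 0], "rotation": [0, 0, 0]}
    - {"slide": [0, 0, 0], "rotation": [0, 0, 0]}
    - {"slide": [0, 0, 0], "rotation": [0, 0, 0]}
    - {"slide": [0, 0, 0], "rotation": [0, 0, 0]}

```text
time: 41.5
tcp_pos: [0.6564, -0.0154, 0.2699]
orientation: [0.707, -0.009, 0.707, 0.01]
contact_force: [0.5, 0.7, -0.9]
gripper_width: 0.0109
```

Call:
jog_arm:
  targets:
    - {"slide": [0, 0, 0], "rotation": [0, 0, 0]}
    - {"slide": [0, 0, 0], "rotation": [0, 0, 0]}
    - {"slide": [0, 0, 0], "rotation": [0, 0, 0]}
    - {"slide": [0, 0, 0], "rotation": [0, 0, 0]}
    - {"slide": [0, 0, 0], "rotation": [0, 0, 0]}
    - {"slide": [0, 0, 0], "rotation": [0, 0, 0]}
    - {"slide": [0, 0, 0], "rotation": [0, 0, 0]}
    - {"slide": [0, 0, 0], "rotation": [0, 0, 0]}
  hand: 0.4

```text
time: 42.3
tcp_pos: [0.657, -0.0154, 0.2709]
orientation: [0.708, -0.009, 0.706, 0.009]
contact_force: [-0.3, -0.1, -0.3]
gripper_width: 0.0514
```

```bash
python3 hk.py
python3 - <<'E'
from hook import *
look('scene','e4s');look('wrist','e4')
overlay('e4s','e4o',(330,170,430,270),6)
E
```

```text
42.3 [-0.3 -0.1 -0.3] [-0.12  0.31  0.11  1.37  0.   -0.15]
[ 0.657  -0.0154  0.2709] [[0.003, -0.026, 1.0], [0.001, 1.0, 0.026], [-1.0, 0.001, 0.003]]
rail in hook mm [ 0.3  2.6 42.4]
```

Call:
jog_arm:
  targets:
    - {"slide": [-1, 0, 0], "rotation": [0, 0, 0]}
    - {"slide": [-1.5, 0, 0], "rotation": [0, 0, 0]}
    - {"slide": [-2, 0, 0], "rotation": [0, 0, 0]}
    - {"slide": [-2, 0, 0], "rotation": [0, 0, 0]}
    - {"slide": [-1, 0, -1.5], "rotation": [0, 0, 0]}
    - {"slide": [0, 0, -3], "rotation": [0, 0, 0]}
    - {"slide": [0, 0.5, -4], "rotation": [0, 0, 0]}
    - {"slide": [0, 1, -4.5], "rotation": [0, 0, 0]}

```text
time: 43.2
tcp_pos: [0.5252, -0.0048, 0.3502]
orientation: [0.709, -0.009, 0.705, 0.009]
contact_force: [-1.3, 1.0, 0.4]
gripper_width: 0.0516
```

```bash
python3 st.py .46 .14 .26 1.8; python3 -c "
from look import *
look('scene','f1s')
p=cv2.imread('pics/f1s.png');cv2.imwrite('pics/f1c.png',cv2.resize(p[170:290,310:440],None,fx=5,fy=5))
rows(r.get_state(),[.46,.14,.26],down(1.8),8)
"
```

```text
t 43.2 p [ 0.5252 -0.0048  0.3502] F [-1.3  1.   0.4] w 0.0516 q [-0.13  0.05 -0.04  1.47  0.   -0.16]
[[0.005, -0.025, 1.0], [0.0, 1.0, 0.025], [-1.0, 0.0, 0.005]]
slide cm [ 9.   14.64 -6.2 ] rot [-1.172e+01  2.900e-01  1.000e-02]
max 1.9 rot 1.4561529009185332 norm 2.212506241892418 1.456935017796215
[{"slide": [1.1, 1.8, -0.6], "rotation": [-1.5, 0.0, 0.0]}, {"slide": [1.1, 1.8, -0.6], "rotation": [-1.5, 0.0, 0.0]}, {"slide": [1.1, 1.8, -0.5], "rotation": [-1.5, 0.0, 0.0]}, {"slide": [1.1, 1.8, -0.5], "rotation": [-1.5, 0.0, 0.0]}, {"slide": [1.1, 1.9, -0.5], "rotation": [-1.5, 0.0, 0.0]}, {"slide": [1.1, 1.9, -0.4], "rotation": [-1.5, 0.0, 0.0]}, {"slide": [1.1, 1.9, -0.4], "rotation": [-1.5, 0.0, 0.0]}, {"slide": [1.1, 1.9, -0.3], "rotation": [-1.5, 0.0, 0.0]}]
```

Call:
jog_arm:
  targets:
    - {"slide": [0.6, 1.2, -1.5], "rotation": [-1, 0, 0]}
    - {"slide": [1.1, 2, -1], "rotation": [-2, 0, 0]}
    - {"slide": [1.3, 2.4, -0.5], "rotation": [-2, 0, 0]}
    - {"slide": [1.3, 2.4, -0.5], "rotation": [-2, 0, 0]}
    - {"slide": [1.3, 2.4, -0.3], "rotation": [-2, 0, 0]}
    - {"slide": [1.1, 2, -0.3], "rotation": [-2, 0, 0]}
    - {"slide": [0.7, 1, -0.1], "rotation": [-0.5, 0, 0]}
    - {"slide": [0, 0, 0], "rotation": [0, 0, 0]}
  hand: 0.3

```text
time: 44.05
tcp_pos: [0.4446, 0.1306, 0.276]
orientation: [0.701, -0.081, 0.704, 0.083]
contact_force: [-0.8, -0.3, -0.3]
gripper_width: 0.06
```

```bash
python3 st.py ; python3 -c "
from look import *
look('wrist','f2');look('top','f2t')
"
```

```text
t 44.05 p [0.4446 0.1306 0.276 ] F [-0.8 -0.3 -0.3] w 0.06 q [ 0.15 -0.03 -0.28  1.33  0.   -0.09]
[[-0.004, -0.23, 0.973], [0.001, 0.973, 0.23], [-1.0, 0.002, -0.004]]
```

```bash
cat > pail.py <<'E'
from look import *
import sys
def meas(name,rimbox):
    m,p,d=load(name)
    hsv=cv2.cvtColor(p,cv2.COLOR_RGB2HSV); H,S,V=[hsv[...,i].astype(int) for i in range(3)]
    blue=(H>100)&(H<125)&(S>120)
    P=cloud(m,d).reshape(480,640,3)
    k=blue&(P[...,2]>.062)&(P[...,2]<.075); x0,y0,x1,y1=rimbox; b=np.zeros_like(k); b[y0:y1,x0:x1]=1; k&=b
    W=P[k][:,:2]
    # iterative circle fit r .036(outer) on rim points; ear are outliers
    from scipy.optimize import least_squares
    f=least_squares(lambda c:np.hypot(W[:,0]-c[0],W[:,1]-c[1])-.0345,W.mean(0),loss='soft_l1',f_scale=.002)
    c=f.x; rr=np.hypot(*(W-c).T); ear=W[(rr>.045)&(rr<.095)]
    e=ear.mean(0); ang=np.arctan2(*(c-e)[::-1])
    print('pail c',c.round(4),'n',len(W),'ear',len(ear),e.round(4),'r range',rr.max().round(3),'yaw',ang.round(3))
    u,s,v=np.linalg.svd(ear-e); print('ear line yaw',np.arctan2(v[0,1],v[0,0]).round(3))
    kb=(~blue)&b&(P[...,2]>.08)&(P[...,2]<.14); B=P[kb]; 
    if len(B)>10:
        print('bail n',len(B),'zmax',B[:,2].max().round(4)); T=B[B[:,2]>.12]; print('bail top',T.mean(0).round(4)); u,s,v=np.linalg.svd(B[:,:2]-B[:,:2].mean(0)); print('bail yaw',np.arctan2(v[0,1],v[0,0]).round(3))
    return c,ang
if __name__=='__main__':
    meas('f2',(235,230,350,375))
E
python3 pail.py
```

```text
pail c [0.5622 0.1339] n 1467 ear 413 [0.5039 0.1546] r range 0.078 yaw -0.341
ear line yaw -0.385
bail n 785 zmax 0.1294
bail top [0.5672 0.1287 0.1242]
bail yaw 1.195
```

```bash
cat > lean.py <<'E'
from look import *
def leanR(yaw,th):
    a=np.array([np.cos(yaw),np.sin(yaw),0]); z=np.array([0,0,1.]); x=a*np.sin(th)-z*np.cos(th); y=np.array([-np.sin(yaw),np.cos(yaw),0]); return np.c_[x,y,np.cross(x,y)]
E
python3 - <<'E'
from lean import *
Rt=leanR(-.38,np.radians(38)); ear=np.array([.506,.153,.053])
g=ear+.027*Rt[:,0]; pre=g-.08*Rt[:,0]; print(g,pre)
s=r.get_state(); rows(s,pre,Rt,8)
E
```

```text
[0.52143706 0.14683424 0.03172371] [0.47569762 0.16510316 0.09476457]
max 2.3 rot 4.613443399558668 norm 2.3511982037820105 6.412962331279667
[{"slide": [2.3, 0.3, 0.5], "rotation": [4.2, -4.6, -1.5]}, {"slide": [2.3, 0.4, 0.3], "rotation": [4.2, -4.6, -1.5]}, {"slide": [2.3, 0.5, 0.0], "rotation": [4.2, -4.6, -1.5]}, {"slide": [2.3, 0.5, -0.2], "rotation": [4.2, -4.6, -1.5]}, {"slide": [2.2, 0.6, -0.4], "rotation": [4.2, -4.6, -1.5]}, {"slide": [2.2, 0.6, -0.6], "rotation": [4.2, -4.6, -1.5]}, {"slide": [2.1, 0.6, -0.9], "rotation": [4.2, -4.6, -1.5]}, {"slide": [2.0, 0.6, -1.1], "rotation": [4.2, -4.6, -1.5]}]
```

Call:
jog_arm:
  targets:
    - {"slide": [1.6, 0.3, 0.5], "rotation": [4.2, -4.6, -1.5]}
    - {"slide": [2.3, 0.4, 0.3], "rotation": [4.2, -4.6, -1.5]}
    - {"slide": [2.3, 0.5, 0], "rotation": [4.2, -4.6, -1.5]}
    - {"slide": [2.3, 0.5, -0.2], "rotation": [4.2, -4.6, -1.5]}
    - {"slide": [2.2, 0.6, -0.4], "rotation": [4.2, -4.6, -1.5]}
    - {"slide": [2.2, 0.6, -0.6], "rotation": [4.2, -4.6, -1.5]}
    - {"slide": [1.5, 0.6, -0.9], "rotation": [4.2, -4.6, -1.5]}
    - {"slide": [1, 0.4, -1], "rotation": [3.5, -4, -1.2]}

```text
time: 44.95
tcp_pos: [0.4891, 0.1581, 0.1271]
orientation: [0.888, 0.094, 0.411, -0.182]
contact_force: [0.2, 0.4, -1.1]
gripper_width: 0.0599
```

```bash
cat > pg.py <<'E'
from lean import *
import sys
a=[float(v) for v in sys.argv[1:]]
s=r.get_state(); p,Rc=tool(s); print(s['time'],p.round(4),'F',np.round(s['contact_force'],1),'T',np.round(s['wrist_torque'],2),'w',round(s['gripper_width'],4),'q',np.round(s['q'],2))
Rt=leanR(a[3],np.radians(a[4])); off=a[5] if len(a)>5 else 0
t=np.array(a[:3])+(.027-off)*Rt[:,0]
print('target TCP',t.round(4)); x,rv=plan(s,t,Rt); print('slide',x.round(2),'rot',rv.round(2))
E
python3 pg.py .506 .153 .053 -.38 38 .06; python3 -c "
from look import *
look('wrist','f3')"
```

```text
44.95 [0.4891 0.1581 0.1271] F [ 0.2  0.4 -1.1] T [ 0.31  0.58 -0.01] w 0.0599 q [ 0.47 -0.04 -0.83  0.28 -0.51  0.75]
target TCP [0.4871 0.1605 0.079 ]
slide [ 3.5   0.07 -3.32] rot [-2.07  2.21  0.44]
```

Run:
```python
from look import *
m,p,d=load('f3'); P=cloud(m,d).reshape(480,640,3); s=r.get_state(); tp,Rc=tool(s)
hsv=cv2.cvtColor(p,cv2.COLOR_RGB2HSV); H,S,V=[hsv[...,i].astype(int) for i in range(3)]
blue=(H>100)&(H<125)&(S>120)&np.isfinite(P[...,2])
k=blue.copy(); k[:, :311]=0; k[:,333:]=0; k[:150]=0;k[248:]=0
W=P[k]; T=W[W[:,2]>.063]; print(len(W),len(T),W[:,2].max(),T.mean(0).round(4))
u,sv,v=np.linalg.svd(T[:,:2]-T[:,:2].mean(0)); print('yaw',np.arctan2(v[0,1],v[0,0])); pr=(T[:,:2]-T[:,:2].mean(0))@v[0]; print(pr.min(),pr.max())
kb=(~blue)&(P[...,2]>.1)&(P[...,2]<.14)&(np.hypot(P[...,0]-.567,P[...,1]-.129)<.05); B=P[kb]; print('bail',len(B)); B2=B[B[:,2]>.12]; print(B2.mean(0)); u,sv,v=np.linalg.svd(B[:,:2]-B[:,:2].mean(0)); print('bail yaw',np.arctan2(v[0,1],v[0,0]), B[:,2].max())
```

```text
2124 1223 0.07005485843606633 [0.5077 0.1537 0.0682]
yaw -0.40413798197294143
-0.02059912790955418 0.03212802546989856
bail 1575
[0.56675222 0.13020499 0.12352148]
bail yaw -1.9518539090424751 0.12893744798154474
```

Call:
jog_arm:
  targets:
    - {"slide": [0, 0, -0.5], "rotation": [-0.5, 0.6, 0.1]}
    - {"slide": [0.3, 0, -0.8], "rotation": [-0.5, 0.6, 0.1]}
    - {"slide": [0.6, 0.1, -0.8], "rotation": [-0.5, 0.5, 0.1]}
    - {"slide": [0.8, 0.1, -0.6], "rotation": [-0.5, 0.5, 0.1]}
    - {"slide": [0.8, 0, -0.3], "rotation": [0, 0, 0]}
    - {"slide": [0.5, 0, 0], "rotation": [0, 0, 0]}
    - {"slide": [0, 0, 0], "rotation": [0, 0, 0]}
    - {"slide": [0, 0, 0], "rotation": [0, 0, 0]}

```text
time: 45.8
tcp_pos: [0.4876, 0.1612, 0.0813]
orientation: [0.881, 0.082, 0.433, -0.17]
contact_force: [-0.1, 1.1, 0.2]
gripper_width: 0.0597
```

```bash
python3 pg.py .506 .1545 .053 -.39 38 .0
```

```text
45.8 [0.4876 0.1612 0.0813] F [-0.1  1.1  0.2] T [0.23 0.57 0.05] w 0.0597 q [ 0.45  0.04 -0.85  0.2  -0.47  0.72]
target TCP [0.5214 0.1482 0.0317]
slide [ 6.13  0.06 -0.16] rot [ 0.52 -0.36 -0.22]
```

Call:
jog_arm:
  targets:
    - {"slide": [0.5, 0, 0], "rotation": [0.2, -0.2, -0.1]}
    - {"slide": [0.9, 0, 0], "rotation": [0.2, -0.1, 0]}
    - {"slide": [1.1, 0, 0], "rotation": [0, 0, 0]}
    - {"slide": [1.1, 0, 0], "rotation": [0, 0, 0]}
    - {"slide": [1, 0, 0], "rotation": [0, 0, 0]}
    - {"slide": [0.7, 0, 0], "rotation": [0, 0, 0]}
    - {"slide": [0.4, 0, 0], "rotation": [0, 0, 0]}
    - {"slide": [0, 0, 0], "rotation": [0, 0, 0]}

```text
time: 46.6
tcp_pos: [0.5236, 0.1476, 0.0339]
orientation: [0.882, 0.085, 0.429, -0.172]
contact_force: [0.7, 0.4, 0.0]
gripper_width: 0.0598
```

```bash
python3 pg.py .506 .1545 .053 -.39 38 .0;python3 -c "
from look import *
look('wrist','f4')"
```

```text
46.6 [0.5236 0.1476 0.0339] F [0.7 0.4 0. ] T [ 0.22  0.58 -0.02] w 0.0598 q [ 0.39  0.18 -0.86  0.02 -0.45  0.66]
target TCP [0.5214 0.1482 0.0317]
slide [ 0.03 -0.03 -0.31] rot [ 0.02  0.09 -0.22]
```

Call:
jog_arm:
  targets:
    - {"slide": [0, 0, -0.2], "rotation": [0, 0, 0]}
    - {"slide": [0, 0, 0], "rotation": [0, 0, 0]}
    - {"slide": [0, 0, 0], "rotation": [0, 0, 0]}
    - {"slide": [0, 0, 0], "rotation": [0, 0, 0]}
    - {"slide": [0, 0, 0], "rotation": [0, 0, 0]}
    - {"slide": [0, 0, 0], "rotation": [0, 0, 0]}
    - {"slide": [0, 0, 0], "rotation": [0, 0, 0]}
    - {"slide": [0, 0, 0], "rotation": [0, 0, 0]}
  hand: 1
  squeeze: 90

```text
time: 47.45
tcp_pos: [0.5216, 0.149, 0.0338]
orientation: [0.883, 0.086, 0.429, -0.172]
contact_force: [0.1, 0.3, 0.2]
gripper_width: 0.0091
```

```bash
python3 pg.py .506 .1545 .053 -.39 38 .0;python3 -c "
from look import *
look('wrist','f5')"
```

```text
47.45 [0.5216 0.149  0.0338] F [0.1 0.3 0.2] T [ 0.26  0.64 -0.  ] w 0.0091 q [ 0.39  0.18 -0.86  0.02 -0.45  0.66]
target TCP [0.5214 0.1482 0.0317]
slide [ 0.17 -0.09 -0.12] rot [ 0.06  0.15 -0.33]
```

Run:
```python
from hook import *
s=r.get_state(); tp,Rc=tool(s); b=np.array([.567,.1295,.125]); bt=Rc.T@(b-tp); print('bail in tool',bt.round(4)); 
pc=Rc.T@(np.array([.567,.1295,0])-tp)
json.dump({'bail':bt.tolist(),'R0':Rc.tolist(),'yaw':float(np.arctan2(-Rc[0,1],Rc[1,1]))},open('pailgrip.json','w')); print(np.arctan2(-Rc[0,1],Rc[1,1]))
m,p,d=load('f1s')
rail=np.array([.6905,-.0155,.300])
outs=[]
for off,pitch in ((0,0),(0,-4),(0,-8)):
    img=p[:,:,::-1].copy(); 
    Rh=R.from_euler('z',.027).as_matrix()@R.from_euler('y',np.radians(pitch)).as_matrix()
    # bar (r6) centre at curl centre + dir up*12
    cc=rail-np.array([0,0,.012]); o=cc-Rh@np.array([0,0,.032])
    pts=proj(m,o+hookpts()@Rh.T); bx=(350,190,420,270); sc=6
    im=cv2.resize(img[bx[1]:bx[3],bx[0]:bx[2]],None,fx=sc,fy=sc,interpolation=cv2.INTER_CUBIC)
    cv2.polylines(im,[((pts-[bx[0],bx[1]]+.5)*sc*16).astype(np.int32)],False,(0,0,255),1,shift=4); outs.append(cv2.resize(im,(266,304)) if 0 else im)
cv2.imwrite('pics/f6.png',cv2.resize(np.hstack(outs),(800,305)))
cv2.imwrite('pics/f6b.png',np.hstack(outs[:1]))
```

```text
bail in tool [-0.0412 -0.0007  0.0952]
-0.3857534029318455
```

```bash
cat > bl.py <<'E'
from lean import *
import sys
J=json.load(open('pailgrip.json')); bt=np.array(J['bail']); R0=np.array(J['R0'])
def target(b,yaw=.03):
    Rt=R.from_euler('z',yaw-J['yaw']).as_matrix()@R0; return np.array(b)-Rt@bt,Rt
if __name__=='__main__':
    a=[float(v) for v in sys.argv[1:]]
    s=r.get_state(); p,Rc=tool(s); print(s['time'],p.round(4),'F',np.round(s['contact_force'],1),'w',round(s['gripper_width'],4),'q',np.round(s['q'],2))
    print('bail now',(p+Rc@bt).round(4),'pail tilt deg',np.degrees(np.arccos(np.clip((Rc@R0.T)[2,2],-1,1))).round(2))
    if len(a)>=3:
        yaw=a[3] if len(a)>3 else .03; n=int(a[4]) if len(a)>4 else 8
        t,Rt=target(a[:3],yaw); x,rv=plan(s,t,Rt); print('slide',x.round(2),'rot',rv.round(2)); rows(s,t,Rt,n)
E
python3 bl.py .567 .1295 .25 -.386 8
```

```text
47.5 [0.5216 0.149  0.0338] F [ 0.9 -0.1 -1. ] w 0.0089 q [ 0.39  0.18 -0.86  0.02 -0.45  0.66]
bail now [0.567  0.1295 0.125 ] pail tilt deg 0.0
slide [-9.83  0.05  7.72] rot [ 0.01 -0.   -0.01]
max 1.2 rot 0.001389005351247578 norm 1.5625000074381092 0.0017661214056940947
[{"slide": [-1.2, 0.0, 1.0], "rotation": [0.0, 0.0, 0.0]}, {"slide": [-1.2, 0.0, 1.0], "rotation": [0.0, 0.0, 0.0]}, {"slide": [-1.2, 0.0, 1.0], "rotation": [0.0, 0.0, 0.0]}, {"slide": [-1.2, 0.0, 1.0], "rotation": [0.0, 0.0, 0.0]}, {"slide": [-1.2, 0.0, 1.0], "rotation": [0.0, 0.0, 0.0]}, {"slide": [-1.2, 0.0, 1.0], "rotation": [0.0, 0.0, 0.0]}, {"slide": [-1.2, 0.0, 1.0], "rotation": [0.0, 0.0, 0.0]}, {"slide": [-1.2, 0.0, 1.0], "rotation": [0.0, 0.0, 0.0]}]
```

Call:
jog_arm:
  targets:
    - {"slide": [-0.6, 0, 0.5], "rotation": [0, 0, 0]}
    - {"slide": [-1.2, 0, 1.0], "rotation": [0, 0, 0]}
    - {"slide": [-1.6, 0, 1.3], "rotation": [0, 0, 0]}
    - {"slide": [-1.9, 0, 1.5], "rotation": [0, 0, 0]}
    - {"slide": [-1.9, 0, 1.5], "rotation": [0, 0, 0]}
    - {"slide": [-1.5, 0, 1.2], "rotation": [0, 0, 0]}
    - {"slide": [-0.8, 0, 0.6], "rotation": [0, 0, 0]}
    - {"slide": [0, 0, 0], "rotation": [0, 0, 0]}

```text
time: 48.3
tcp_pos: [0.5193, 0.1472, 0.1603]
orientation: [0.881, 0.085, 0.432, -0.172]
contact_force: [-0.0, -0.3, -1.1]
gripper_width: 0.0091
```

```bash
python3 bl.py .60 -.0145 .248 .03 8; python3 -c "
from look import *
look('scene','f7s');look('wrist','f7')"
```

```text
48.3 [0.5193 0.1472 0.1603] F [-0.  -0.3 -1.1] w 0.0091 q [ 0.39 -0.06 -0.74  0.39 -0.44  0.66]
bail now [0.5653 0.1278 0.2512] pail tilt deg 0.38
slide [  5.77 -13.86   6.9 ] rot [-18.64  -0.28  14.76]
max 2.0 rot 2.330178597503532 norm 2.065359220368229 2.9724551401245964
[{"slide": [0.7, -1.7, 0.9], "rotation": [-2.3, 0.0, 1.8]}, {"slide": [0.7, -1.8, 0.8], "rotation": [-2.3, 0.0, 1.8]}, {"slide": [0.6, -1.8, 0.7], "rotation": [-2.3, 0.0, 1.8]}, {"slide": [0.5, -1.9, 0.6], "rotation": [-2.3, 0.0, 1.8]}, {"slide": [0.5, -1.9, 0.6], "rotation": [-2.3, 0.0, 1.8]}, {"slide": [0.4, -2.0, 0.5], "rotation": [-2.3, 0.0, 1.8]}, {"slide": [0.4, -2.0, 0.4], "rotation": [-2.3, 0.0, 1.8]}, {"slide": [0.3, -2.0, 0.3], "rotation": [-2.3, 0.0, 1.8]}]
```

Call:
jog_arm:
  targets:
    - {"slide": [0.5, -1.2, 0.6], "rotation": [-2.0, 0, 1.6]}
    - {"slide": [0.7, -1.9, 0.8], "rotation": [-2.6, 0, 2.0]}
    - {"slide": [0.6, -2.2, 0.7], "rotation": [-2.8, 0, 2.2]}
    - {"slide": [0.5, -2.3, 0.6], "rotation": [-2.8, 0, 2.2]}
    - {"slide": [0.5, -2.2, 0.5], "rotation": [-2.8, 0, 2.2]}
    - {"slide": [0.4, -2.0, 0.4], "rotation": [-2.6, 0, 2.0]}
    - {"slide": [0.3, -1.4, 0.3], "rotation": [-2, 0, 1.6]}
    - {"slide": [0, 0, 0], "rotation": [0, 0, 0]}

```text
time: 49.2
tcp_pos: [0.5335, 0.0024, 0.1414]
orientation: [0.893, -0.006, 0.45, 0.011]
contact_force: [0.0, -0.4, -0.4]
gripper_width: 0.0087
```

```bash
python3 bl.py .605 -.0145 .243 .03 4; python3 -c "
from look import *
look('scene','f8s');look('wrist','f8')
p=cv2.imread('pics/f8s.png');cv2.imwrite('pics/f8c.png',cv2.resize(p[160:300,300:430],None,fx=4.2,fy=4.2))"
```

```text
49.2 [0.5335 0.0024 0.1414] F [ 0.  -0.4 -0.4] w 0.0087 q [-0.19 -0.16 -0.87  0.23  0.12 -0.17]
bail now [0.5855 0.003  0.2312] pail tilt deg 1.64
slide [ 0.45 -1.79  2.35] rot [-0.1  -1.62  0.4 ]
max 0.6 rot 0.40558141848377527 norm 0.747971992137439 0.4182901831304705
[{"slide": [0.1, -0.4, 0.6], "rotation": [0.0, -0.4, 0.1]}, {"slide": [0.1, -0.4, 0.6], "rotation": [0.0, -0.4, 0.1]}, {"slide": [0.1, -0.4, 0.6], "rotation": [0.0, -0.4, 0.1]}, {"slide": [0.1, -0.4, 0.6], "rotation": [0.0, -0.4, 0.1]}]
```

Call:
jog_arm:
  targets:
    - {"slide": [0, -0.4, 0.5], "rotation": [0, -0.4, 0.1]}
    - {"slide": [0.1, -0.5, 0.6], "rotation": [0, -0.5, 0.1]}
    - {"slide": [0.1, -0.5, 0.6], "rotation": [0, -0.4, 0.1]}
    - {"slide": [0.1, -0.2, 0.4], "rotation": [0, -0.2, 0]}
    - {"slide": [0, 0, 0.1], "rotation": [0, 0, 0]}
    - {"slide": [0, 0, 0], "rotation": [0, 0, 0]}
    - {"slide": [0, 0, 0], "rotation": [0, 0, 0]}
    - {"slide": [0, 0, 0], "rotation": [0, 0, 0]}

```text
time: 50.1
tcp_pos: [0.5534, -0.0081, 0.1515]
orientation: [0.898, -0.005, 0.439, 0.017]
contact_force: [-0.0, -0.0, -1.0]
gripper_width: 0.0093
```

```bash
python3 bl.py .682 -.0145 .243 .03 8
```

```text
50.1 [ 0.5534 -0.0081  0.1515] F [-0. -0. -1.] w 0.0093 q [-0.22 -0.14 -0.85  0.22  0.16 -0.2 ]
bail now [ 0.6032 -0.0075  0.2425] pail tilt deg 0.22
slide [ 4.82 -0.97  6.24] rot [ 0.17 -0.2  -0.26]
max 0.8 rot 0.032941214956372394 norm 0.9929794635641377 0.04655943552347866
[{"slide": [0.6, -0.1, 0.8], "rotation": [0.0, 0.0, 0.0]}, {"slide": [0.6, -0.1, 0.8], "rotation": [0.0, 0.0, 0.0]}, {"slide": [0.6, -0.1, 0.8], "rotation": [0.0, 0.0, 0.0]}, {"slide": [0.6, -0.1, 0.8], "rotation": [0.0, 0.0, 0.0]}, {"slide": [0.6, -0.1, 0.8], "rotation": [0.0, 0.0, 0.0]}, {"slide": [0.6, -0.1, 0.8], "rotation": [0.0, 0.0, 0.0]}, {"slide": [0.6, -0.1, 0.8], "rotation": [0.0, 0.0, 0.0]}, {"slide": [0.6, -0.1, 0.8], "rotation": [0.0, 0.0, 0.0]}]
```

Call:
jog_arm:
  targets:
    - {"slide": [0.3, -0.2, 0.4], "rotation": [0, 0, 0]}
    - {"slide": [0.5, -0.2, 0.7], "rotation": [0, 0, 0]}
    - {"slide": [0.6, -0.2, 0.8], "rotation": [0, 0, 0]}
    - {"slide": [0.6, -0.1, 0.8], "rotation": [0, 0, 0]}
    - {"slide": [0.4, 0, 0.5], "rotation": [0, 0, 0]}
    - {"slide": [0.1, 0, 0.2], "rotation": [0, 0, 0]}
    - {"slide": [0, 0, 0], "rotation": [0, 0, 0]}
    - {"slide": [0, 0, 0], "rotation": [0, 0, 0]}

```text
time: 50.9
tcp_pos: [0.6006, -0.0141, 0.1525]
orientation: [0.898, -0.005, 0.439, 0.017]
contact_force: [-0.1, 0.0, -1.7]
gripper_width: 0.0089
```

```bash
python3 bl.py .682 -.0145 .243 .03 8; python3 -c "
from look import *
look('scene','f9s');look('wrist','f9')
p=cv2.imread('pics/f9s.png');cv2.imwrite('pics/f9c.png',cv2.resize(p[180:290,330:430],None,fx=5.4,fy=5.4))"
```

```text
50.9 [ 0.6006 -0.0141  0.1525] F [-0.1  0.  -1.7] w 0.0089 q [-0.21 -0.04 -0.76  0.21  0.15 -0.19]
bail now [ 0.6504 -0.0135  0.2436] pail tilt deg 0.21
slide [ 2.02 -0.2   2.47] rot [ 0.19 -0.19 -0.27]
max 0.3 rot 0.03380574312098562 norm 0.39948470205805764 0.047206497033140206
[{"slide": [0.3, 0.0, 0.3], "rotation": [0.0, 0.0, 0.0]}, {"slide": [0.3, 0.0, 0.3], "rotation": [0.0, 0.0, 0.0]}, {"slide": [0.3, 0.0, 0.3], "rotation": [0.0, 0.0, 0.0]}, {"slide": [0.3, 0.0, 0.3], "rotation": [0.0, 0.0, 0.0]}, {"slide": [0.3, 0.0, 0.3], "rotation": [0.0, 0.0, 0.0]}, {"slide": [0.3, 0.0, 0.3], "rotation": [0.0, 0.0, 0.0]}, {"slide": [0.3, 0.0, 0.3], "rotation": [0.0, 0.0, 0.0]}, {"slide": [0.3, 0.0, 0.3], "rotation": [0.0, 0.0, 0.0]}]
```

Run:
```python
from hook import *
from bl import *
m,p,d=load('f9s')
s=r.get_state(); tp,Rc=tool(s)
img=cv2.resize(p[180:290,330:430,::-1],None,fx=5.4,fy=5.4,interpolation=cv2.INTER_CUBIC)
def dr(P,c):
    q=proj(m,P); cv2.polylines(img,[((q-[330,180]+.5)*5.4*16).astype(np.int32)],False,c,1,shift=4)
for pitch,c in ((-3,(0,0,255)),(-5,(0,255,255))):
    Rh=R.from_euler('z',.027).as_matrix()@R.from_euler('y',np.radians(pitch)).as_matrix()
    o=np.array([.6905,-.0155,.288])-Rh@np.array([0,0,.032]); dr(o+hookpts()@Rh.T,c)
# bail model
Rp=R.from_euler('z',.03).as_matrix(); b=tp+Rc@bt
B=np.array([[0,-.036,-.055],[0,-.031,-.019],[0,0,0],[0,.031,-.019],[0,.036,-.055]]); dr(b+B@Rp.T,(0,255,0))
a=np.linspace(0,6.28,40); dr(b+np.c_[.036*np.cos(a),.036*np.sin(a),0*a-.055],(255,255,0))
cv2.imwrite('pics/f10.png',img)
```

Call:
jog_arm:
  targets:
    - {"slide": [0.2, -0.05, 0.2], "rotation": [0, 0, 0]}
    - {"slide": [0.3, -0.05, 0.4], "rotation": [0, 0, 0]}
    - {"slide": [0.4, 0, 0.5], "rotation": [0, 0, 0]}
    - {"slide": [0.4, 0, 0.5], "rotation": [0, 0, 0]}
    - {"slide": [0.3, 0, 0.4], "rotation": [0, 0, 0]}
    - {"slide": [0.2, 0, 0.2], "rotation": [0, 0, 0]}
    - {"slide": [0, 0, 0], "rotation": [0, 0, 0]}
    - {"slide": [0, 0, 0], "rotation": [0, 0, 0]}

```text
time: 51.8
tcp_pos: [0.6312, -0.014, 0.1518]
orientation: [0.899, -0.005, 0.439, 0.017]
contact_force: [0.8, 0.3, -1.8]
gripper_width: 0.0087
```

```bash
python3 bl.py .695 -.0145 .215 .03 8; python3 -c "
from look import *
look('scene','f11s')
p=cv2.imread('pics/f11s.png');cv2.imwrite('pics/f11c.png',cv2.resize(p[180:290,330:430],None,fx=5.4,fy=5.4))"
```

```text
51.8 [ 0.6312 -0.014   0.1518] F [ 0.8  0.3 -1.8] w 0.0087 q [-0.19  0.01 -0.71  0.2   0.14 -0.18]
bail now [ 0.6809 -0.0134  0.2428] pail tilt deg 0.2
slide [ 3.09 -0.17 -0.59] rot [ 0.18 -0.18 -0.27]
max 0.4 rot 0.03404221763611316 norm 0.3934651528974954 0.04657674505598197
[{"slide": [0.4, 0.0, -0.1], "rotation": [0.0, 0.0, 0.0]}, {"slide": [0.4, 0.0, -0.1], "rotation": [0.0, 0.0, 0.0]}, {"slide": [0.4, 0.0, -0.1], "rotation": [0.0, 0.0, 0.0]}, {"slide": [0.4, 0.0, -0.1], "rotation": [0.0, 0.0, 0.0]}, {"slide": [0.4, 0.0, -0.1], "rotation": [0.0, 0.0, 0.0]}, {"slide": [0.4, 0.0, -0.1], "rotation": [0.0, 0.0, 0.0]}, {"slide": [0.4, 0.0, -0.1], "rotation": [0.0, 0.0, 0.0]}, {"slide": [0.4, 0.0, -0.1], "rotation": [0.0, 0.0, 0.0]}]
```

Call:
jog_arm:
  targets:
    - {"slide": [0.3, 0, -0.1], "rotation": [0, 0, 0]}
    - {"slide": [0.4, 0, -0.1], "rotation": [0, 0, 0]}
    - {"slide": [0.5, 0, -0.1], "rotation": [0, 0, 0]}
    - {"slide": [0.5, 0, -0.1], "rotation": [0, 0, 0]}
    - {"slide": [0.5, 0, -0.1], "rotation": [0, 0, 0]}
    - {"slide": [0.4, 0, -0.1], "rotation": [0, 0, 0]}
    - {"slide": [0.2, 0, 0], "rotation": [0, 0, 0]}
    - {"slide": [0, 0, 0], "rotation": [0, 0, 0]}

```text
time: 52.65
tcp_pos: [0.6435, -0.0132, 0.1224]
orientation: [0.898, -0.005, 0.44, 0.017]
contact_force: [0.4, 0.6, -1.3]
gripper_width: 0.0088
```

```bash
python3 bl.py .696 -.0145 .209 .03 8; python3 -c "
from look import *
look('scene','f12s')
p=cv2.imread('pics/f12s.png');cv2.imwrite('pics/f12c.png',cv2.resize(p[180:290,330:430],None,fx=5.4,fy=5.4))"
```

```text
52.65 [ 0.6435 -0.0132  0.1224] F [ 0.4  0.6 -1.3] w 0.0088 q [-0.18  0.08 -0.71  0.13  0.14 -0.17]
bail now [ 0.6934 -0.0127  0.2134] pail tilt deg 0.32
slide [ 0.55 -0.19 -0.05] rot [ 0.16 -0.3  -0.28]
max 0.1 rot 0.037151277139749576 norm 0.07287290401766673 0.054874987061843225
[{"slide": [0.1, 0.0, 0.0], "rotation": [0.0, 0.0, 0.0]}, {"slide": [0.1, 0.0, 0.0], "rotation": [0.0, 0.0, 0.0]}, {"slide": [0.1, 0.0, 0.0], "rotation": [0.0, 0.0, 0.0]}, {"slide": [0.1, 0.0, 0.0], "rotation": [0.0, 0.0, 0.0]}, {"slide": [0.1, 0.0, 0.0], "rotation": [0.0, 0.0, 0.0]}, {"slide": [0.1, 0.0, 0.0], "rotation": [0.0, 0.0, 0.0]}, {"slide": [0.1, 0.0, 0.0], "rotation": [0.0, 0.0, 0.0]}, {"slide": [0.1, 0.0, 0.0], "rotation": [0.0, 0.0, 0.0]}]
```

Call:
jog_arm:
  targets:
    - {"slide": [0.2, 0, 0], "rotation": [0, 0, 0]}
    - {"slide": [0.15, 0, 0], "rotation": [0, 0, 0]}
    - {"slide": [0, 0, 0], "rotation": [0, 0, 0]}
    - {"slide": [0, 0, 0], "rotation": [0, 0, 0]}
    - {"slide": [0, 0, 0], "rotation": [0, 0, 0]}
    - {"slide": [0, 0, 0], "rotation": [0, 0, 0]}
    - {"slide": [0, 0, 0], "rotation": [0, 0, 0]}
    - {"slide": [0, 0, 0], "rotation": [0, 0, 0]}

```text
time: 53.5
tcp_pos: [0.6463, -0.0132, 0.1208]
orientation: [0.899, -0.005, 0.439, 0.017]
contact_force: [-0.3, -0.1, -0.7]
gripper_width: 0.0089
```

```bash
python3 bl.py .696 -.0145 .209 .03 8
```

```text
53.5 [ 0.6463 -0.0132  0.1208] F [-0.3 -0.1 -0.7] w 0.0089 q [-0.18  0.09 -0.71  0.12  0.14 -0.17]
bail now [ 0.6961 -0.0127  0.2119] pail tilt deg 0.2
slide [ 0.25 -0.17 -0.18] rot [ 0.17 -0.18 -0.26]
max 0.0 rot 0.03288299085764885 norm 0.043982844124671544 0.044787215753568164
[{"slide": [0.0, 0.0, 0.0], "rotation": [0.0, 0.0, 0.0]}, {"slide": [0.0, 0.0, 0.0], "rotation": [0.0, 0.0, 0.0]}, {"slide": [0.0, 0.0, 0.0], "rotation": [0.0, 0.0, 0.0]}, {"slide": [0.0, 0.0, 0.0], "rotation": [0.0, 0.0, 0.0]}, {"slide": [0.0, 0.0, 0.0], "rotation": [0.0, 0.0, 0.0]}, {"slide": [0.0, 0.0, 0.0], "rotation": [0.0, 0.0, 0.0]}, {"slide": [0.0, 0.0, 0.0], "rotation": [0.0, 0.0, 0.0]}, {"slide": [0.0, 0.0, 0.0], "rotation": [0.0, 0.0, 0.0]}]
```

Call:
jog_arm:
  targets:
    - {"slide": [0.2, 0, -0.15], "rotation": [0, 0, 0]}
    - {"slide": [0.1, 0, -0.1], "rotation": [0, 0, 0]}
    - {"slide": [0, 0, 0], "rotation": [0, 0, 0]}
    - {"slide": [0, 0, 0], "rotation": [0, 0, 0]}
    - {"slide": [0, 0, 0], "rotation": [0, 0, 0]}
    - {"slide": [0, 0, 0], "rotation": [0, 0, 0]}
    - {"slide": [0, 0, 0], "rotation": [0, 0, 0]}
    - {"slide": [0, 0, 0], "rotation": [0, 0, 0]}

```text
time: 54.3
tcp_pos: [0.6487, -0.0136, 0.1194]
orientation: [0.9, -0.006, 0.436, 0.017]
contact_force: [-1.0, 0.1, 0.5]
gripper_width: 0.0089
```

```bash
python3 bl.py; python3 -c "
from look import *
look('scene','f13s')
p=cv2.imread('pics/f13s.png');cv2.imwrite('pics/f13c.png',cv2.resize(p[180:290,330:430],None,fx=5.4,fy=5.4))"
```

```text
54.3 [ 0.6487 -0.0136  0.1194] F [-1.   0.1  0.5] w 0.0089 q [-0.18  0.09 -0.71  0.11  0.14 -0.17]
bail now [ 0.6979 -0.013   0.2108] pail tilt deg 0.17
```

Call:
jog_arm:
  targets:
    - {"slide": [0, 0, 0], "rotation": [0, 0, 0]}
    - {"slide": [0, 0, 0], "rotation": [0, 0, 0]}
    - {"slide": [0, 0, 0], "rotation": [0, 0, 0]}
    - {"slide": [0, 0, 0], "rotation": [0, 0, 0]}
    - {"slide": [0, 0, 0], "rotation": [0, 0, 0]}
    - {"slide": [0, 0, 0], "rotation": [0, 0, 0]}
    - {"slide": [0, 0, 0], "rotation": [0, 0, 0]}
    - {"slide": [0, 0, 0], "rotation": [0, 0, 0]}
  hand: 0.4

```text
time: 55.15
tcp_pos: [0.6483, -0.0135, 0.1189]
orientation: [0.9, -0.006, 0.436, 0.017]
contact_force: [0.6, -0.3, -0.1]
gripper_width: 0.0509
```

```bash
python3 bl.py; python3 -c "
from look import *
look('scene','f14s');look('wrist','f14')
p=cv2.imread('pics/f14s.png');cv2.imwrite('pics/f14c.png',cv2.resize(p[180:290,330:430],None,fx=5.4,fy=5.4))"
```

```text
55.15 [ 0.6483 -0.0135  0.1189] F [ 0.6 -0.3 -0.1] w 0.0509 q [-0.18  0.09 -0.72  0.11  0.14 -0.17]
bail now [ 0.6976 -0.0128  0.2102] pail tilt deg 0.12
```

Call:
jog_arm:
  targets:
    - {"slide": [-0.4, 0, 0], "rotation": [0, 0, 0]}
    - {"slide": [-0.8, 0, 0], "rotation": [0, 0, 0]}
    - {"slide": [-1.2, 0, 0], "rotation": [0, 0, 0]}
    - {"slide": [-1.8, 0, 0], "rotation": [0, 0, 0]}
    - {"slide": [-2.4, 0, 0], "rotation": [0, 0, 0]}
    - {"slide": [-3, 0, 0], "rotation": [0, 0, 0]}
    - {"slide": [-3, 0, 0], "rotation": [0, 0, 0]}
    - {"slide": [-2, 0, 0], "rotation": [0, 0, 0]}

```text
time: 56.05
tcp_pos: [0.5511, -0.0168, 0.2383]
orientation: [0.899, -0.005, 0.438, 0.017]
contact_force: [0.3, -0.8, -1.4]
gripper_width: 0.0515
```

```bash
python3 bl.py; python3 -c "
from look import *
look('scene','g1s');look('wrist','g1');look('top','g1t')
p=cv2.imread('pics/g1s.png');cv2.imwrite('pics/g1c.png',cv2.resize(p[180:320,320:430],None,fx=4.2,fy=4.2))"
```

```text
56.05 [ 0.5511 -0.0168  0.2383] F [ 0.3 -0.8 -1.4] w 0.0515 q [-0.24 -0.26 -0.73  0.46  0.17 -0.22]
bail now [ 0.6007 -0.0162  0.3294] pail tilt deg 0.13
```

Pail hangs from the hook's lower curl, which meets the bail at (315,345). Next the beakers: I'll move to look over the drainer.

Run:
```python
from lean import *
rows(r.get_state(),[.46,.27,.30],down(2.32),12)
```

```text
max 2.5 rot 3.285592788919305 norm 2.565650426506055 4.620067042803168
[{"slide": [-0.8, 2.4, -0.2], "rotation": [-3.3, 3.1, 1.1]}, {"slide": [-0.8, 2.4, -0.1], "rotation": [-3.3, 3.1, 1.1]}, {"slide": [-0.7, 2.5, 0.0], "rotation": [-3.3, 3.1, 1.1]}, {"slide": [-0.7, 2.5, 0.1], "rotation": [-3.3, 3.1, 1.1]}, {"slide": [-0.6, 2.5, 0.2], "rotation": [-3.3, 3.1, 1.1]}, {"slide": [-0.6, 2.5, 0.3], "rotation": [-3.3, 3.1, 1.1]}, {"slide": [-0.6, 2.5, 0.4], "rotation": [-3.3, 3.1, 1.1]}, {"slide": [-0.5, 2.5, 0.5], "rotation": [-3.3, 3.1, 1.1]}]
[{"slide": [-0.5, 2.4, 0.6], "rotation": [-3.3, 3.1, 1.1]}, {"slide": [-0.5, 2.4, 0.7], "rotation": [-3.3, 3.1, 1.1]}, {"slide": [-0.5, 2.4, 0.9], "rotation": [-3.3, 3.1, 1.1]}, {"slide": [-0.5, 2.3, 1.0], "rotation": [-3.3, 3.1, 1.1]}]
```

Call:
jog_arm:
  targets:
    - {"slide": [-1.0, 2.0, -0.4], "rotation": [-3.3, 3.1, 1.1]}
    - {"slide": [-0.9, 2.4, -0.2], "rotation": [-3.8, 3.6, 1.3]}
    - {"slide": [-0.8, 2.8, 0], "rotation": [-4, 3.8, 1.4]}
    - {"slide": [-0.8, 3, 0.2], "rotation": [-4, 3.8, 1.4]}
    - {"slide": [-0.7, 3, 0.3], "rotation": [-4, 3.8, 1.4]}
    - {"slide": [-0.7, 3, 0.4], "rotation": [-4, 3.8, 1.4]}
    - {"slide": [-0.6, 3, 0.5], "rotation": [-4, 3.8, 1.4]}
    - {"slide": [-0.6, 3, 0.7], "rotation": [-4, 3.8, 1.4]}
  hand: 0

```text
time: 57.0
tcp_pos: [0.468, 0.2018, 0.2762]
orientation: [0.707, -0.212, 0.639, 0.218]
contact_force: [0.9, 0.1, -0.1]
gripper_width: 0.0854
```

Run:
```python
from lean import *
s=r.get_state();print(s['tcp_pos'],s['q'])
rows(s,[.46,.27,.30],down(2.32),4)
```

```text
[0.46795764 0.20183808 0.2762356 ] [ 0.27321048 -0.02104514 -0.27132669  1.22377077  0.01220425 -0.34375366]
max 1.5 rot 1.8842337979463504 norm 1.8155780543703788 2.346047443459361
[{"slide": [-0.5, 1.5, 0.9], "rotation": [-1.9, 1.3, 0.4]}, {"slide": [-0.6, 1.5, 0.9], "rotation": [-1.9, 1.3, 0.4]}, {"slide": [-0.6, 1.4, 0.9], "rotation": [-1.9, 1.3, 0.4]}, {"slide": [-0.6, 1.4, 1.0], "rotation": [-1.9, 1.3, 0.4]}]
```

Call:
jog_arm:
  targets:
    - {"slide": [-0.5, 2, 0.9], "rotation": [-2.4, 1.6, 0.5]}
    - {"slide": [-0.6, 1.8, 0.9], "rotation": [-2.4, 1.6, 0.5]}
    - {"slide": [-0.6, 1.4, 0.9], "rotation": [-1.9, 1.3, 0.4]}
    - {"slide": [-0.4, 0.8, 0.6], "rotation": [-0.8, 0.6, 0.2]}
    - {"slide": [0, 0, 0], "rotation": [0, 0, 0]}
    - {"slide": [0, 0, 0], "rotation": [0, 0, 0]}
    - {"slide": [0, 0, 0], "rotation": [0, 0, 0]}
    - {"slide": [0, 0, 0], "rotation": [0, 0, 0]}

```text
time: 57.8
tcp_pos: [0.4553, 0.2748, 0.2897]
orientation: [0.652, -0.262, 0.661, 0.262]
contact_force: [-1.0, -0.2, 0.3]
gripper_width: 0.0854
```

```bash
python3 st.py .46 .27 .3 2.32; python3 -c "
from look import *
look('wrist','h1')
for b in r.search_frame('beaker0_mid','wrist'): print(b)"
```

```text
t 57.8 p [0.4553 0.2748 0.2897] F [-1.  -0.2  0.3] w 0.0854 q [ 0.42  0.09 -0.12  1.37  0.   -0.34]
[[-0.012, -0.688, 0.726], [-0.004, 0.726, 0.688], [-1.0, 0.005, -0.011]]
slide cm [-1.03 -0.67  0.  ] rot [ 0.56 -0.64 -0.29]
{'box': [173.6, 285.2, 223.5, 389.5], 'score': 0.78}
```

```bash
cat > bk.py <<'E'
from look import *
from scipy.optimize import least_squares
def fitcyl(P,yaw0=.75):
    c0=P.mean(0)+np.array([0,0,-.02])
    def ax(yaw,el): return np.array([np.cos(yaw)*np.cos(el),np.sin(yaw)*np.cos(el),np.sin(el)])
    def f(v):
        a=ax(v[3],v[4]); d=P-v[:3]; rr=np.linalg.norm(d-np.outer(d@a,a),axis=1)-.024
        return np.r_[rr,((v[:3]-c0)@a)*.1]
    o=least_squares(f,np.r_[c0,yaw0,np.pi/4],loss='soft_l1',f_scale=.002); v=o.x; a=ax(v[3],v[4]); d=P-v[:3]; t=d@a
    res=np.abs(np.linalg.norm(d-np.outer(t,a),axis=1)-.024)
    k=res<.003; lo,hi=np.percentile(t[k],[.5,99.5])
    return v,a,lo,hi,np.median(res),v[:3]+a*(lo+hi)/2
def run(name,boxes):
    m,p,d=load(name); P=cloud(m,d).reshape(480,640,3)
    for (x0,y0,x1,y1) in boxes:
        sub=P[y0:y1,x0:x1].reshape(-1,3); col=p[y0:y1,x0:x1].reshape(-1,3).astype(int)
        k=np.isfinite(sub[:,2])&(sub[:,2]>.05)&(sub[:,2]<.17)&(col.min(1)>150)
        v,a,lo,hi,res,mid=fitcyl(sub[k]); print(k.sum(),'yaw',v[3].round(3),'el',np.degrees(v[4]).round(1),'len',(hi-lo).round(4),'res',res.round(4),'mid',mid.round(4))
if __name__=='__main__': run('h1',[(180,295,190+15,372),(285,278,330,372)])
E
python3 bk.py
```

```text
957 yaw 0.845 el 45.3 len 0.0716 res 0.0005 mid [0.6244 0.286  0.0891]
4150 yaw 0.869 el 45.1 len 0.0839 res 0.0004 mid [0.5479 0.3514 0.0898]
```

Run:
```python
from lean import *
rows(r.get_state(),[.5535,.3579,.17],down(2.439),7)
```

```text
max 1.9 rot 0.8941908798557688 norm 2.5125737888956565 0.8996484052614301
[{"slide": [1.7, -0.1, 1.9], "rotation": [-0.9, -0.1, 0.0]}, {"slide": [1.7, -0.1, 1.8], "rotation": [-0.9, -0.1, 0.0]}, {"slide": [1.7, -0.2, 1.8], "rotation": [-0.9, -0.1, 0.0]}, {"slide": [1.7, -0.2, 1.8], "rotation": [-0.9, -0.1, 0.0]}, {"slide": [1.7, -0.2, 1.8], "rotation": [-0.9, -0.1, 0.0]}, {"slide": [1.7, -0.2, 1.8], "rotation": [-0.9, -0.1, 0.0]}, {"slide": [1.7, -0.3, 1.8], "rotation": [-0.9, -0.1, 0.0]}]
```

Call:
jog_arm:
  targets:
    - {"slide": [1, -0.1, 1.4], "rotation": [-0.9, -0.1, 0]}
    - {"slide": [1.7, -0.1, 2], "rotation": [-0.9, -0.1, 0]}
    - {"slide": [2, -0.2, 2.2], "rotation": [-0.9, -0.1, 0]}
    - {"slide": [2, -0.2, 2.2], "rotation": [-0.9, -0.1, 0]}
    - {"slide": [2, -0.2, 2], "rotation": [-0.9, -0.1, 0]}
    - {"slide": [1.5, -0.2, 1.6], "rotation": [-0.9, -0.1, 0]}
    - {"slide": [0.7, -0.2, 0.8], "rotation": [-0.6, -0.1, 0]}
    - {"slide": [0, 0, 0], "rotation": [0, 0, 0]}

```text
time: 58.7
tcp_pos: [0.5563, 0.3585, 0.1731]
orientation: [0.644, -0.295, 0.639, 0.3]
contact_force: [-0.3, -0.4, -0.8]
gripper_width: 0.0852
```

```bash
python3 st.py .5535 .3579 .071 2.439; python3 -c "
from look import *
look('wrist','h2')"
```

```text
t 58.7 p [0.5563 0.3585 0.1731] F [-0.3 -0.4 -0.8] w 0.0852 q [ 0.47  0.37 -0.02  1.18  0.01 -0.4 ]
[[0.003, -0.763, 0.646], [0.008, 0.646, 0.763], [-1.0, 0.003, 0.008]]
slide cm [10.21  0.14 -0.3 ] rot [ 0.    0.45 -0.19]
```

Run:
```python
import bk
from look import *
m,p,d=load('h2'); P=cloud(m,d).reshape(480,640,3)
for (x0,y0,x1,y1) in [(95,138,190,285),(280,138,358,285)]:
    sub=P[y0:y1,x0:x1].reshape(-1,3); k=np.isfinite(sub[:,2])&(sub[:,2]>.055)&(sub[:,2]<.17)
    S=sub[k]
    for _ in range(2):
        v,a,lo,hi,res,mid=bk.fitcyl(S); dd=S-v[:3]; t=dd@a; rr=np.linalg.norm(dd-np.outer(t,a),axis=1); S=S[abs(rr-.024)<.003]
    print(len(S),'yaw',v[3].round(3),'el',np.degrees(v[4]).round(1),'len',(hi-lo).round(4),res.round(4),'mid',mid.round(4),'ends',(v[:3]+a*hi).round(4))
```

```text
12065 yaw 0.875 el 45.1 len 0.0886 0.0004 mid [0.6237 0.2858 0.0882] ends [0.6438 0.3098 0.1195]
11178 yaw 0.88 el 45.1 len 0.0882 0.0003 mid [0.547  0.3503 0.0884] ends [0.5668 0.3743 0.1197]
```

```bash
python3 st.py .5524 .3568 .07 2.449
```

```text
t 58.75 p [0.5559 0.3582 0.1736] F [ 0.3  0.1 -1. ] w 0.0854 q [ 0.47  0.37 -0.02  1.18  0.01 -0.4 ]
[[0.003, -0.763, 0.646], [0.008, 0.646, 0.763], [-1.0, 0.003, 0.008]]
slide cm [10.36  0.14 -0.42] rot [-0.58  0.45 -0.19]
```

Call:
jog_arm:
  targets:
    - {"slide": [0.6, 0.1, -0.2], "rotation": [-0.3, 0.2, -0.1]}
    - {"slide": [1.2, 0.1, -0.1], "rotation": [-0.2, 0.2, -0.1]}
    - {"slide": [1.6, 0, -0.1], "rotation": [0, 0, 0]}
    - {"slide": [1.8, 0, 0], "rotation": [0, 0, 0]}
    - {"slide": [1.6, 0, 0], "rotation": [0, 0, 0]}
    - {"slide": [1, 0, 0], "rotation": [0, 0, 0]}
    - {"slide": [0.4, 0, 0], "rotation": [0, 0, 0]}
    - {"slide": [0, 0, 0], "rotation": [0, 0, 0]}

```text
time: 59.55
tcp_pos: [0.5507, 0.3553, 0.0922]
orientation: [0.643, -0.301, 0.638, 0.3]
contact_force: [-1.1, -0.3, 0.2]
gripper_width: 0.0852
```

```bash
python3 st.py .5524 .3568 .07 2.449;python3 -c "
from look import *
look('wrist','h3')"
```

```text
t 59.55 p [0.5507 0.3553 0.0922] F [-1.1 -0.3  0.2] w 0.0852 q [ 0.47  0.42 -0.13  1.02 -0.   -0.4 ]
[[0.007, -0.769, 0.639], [0.002, 0.639, 0.769], [-1.0, -0.004, 0.006]]
slide cm [ 2.22 -0.03  0.21] rot [-0.07  0.34  0.21]
```

Call:
jog_arm:
  targets:
    - {"slide": [0.4, 0, 0.1], "rotation": [0, 0.2, 0.1]}
    - {"slide": [0.7, 0, 0.1], "rotation": [0, 0.1, 0.1]}
    - {"slide": [0.7, 0, 0], "rotation": [0, 0, 0]}
    - {"slide": [0.3, 0, 0], "rotation": [0, 0, 0]}
    - {"slide": [0, 0, 0], "rotation": [0, 0, 0]}
    - {"slide": [0, 0, 0], "rotation": [0, 0, 0]}
    - {"slide": [0, 0, 0], "rotation": [0, 0, 0]}
    - {"slide": [0, 0, 0], "rotation": [0, 0, 0]}
  hand: 0.2

```text
time: 60.4
tcp_pos: [0.5545, 0.3582, 0.0724]
orientation: [0.642, -0.3, 0.638, 0.3]
contact_force: [0.5, 0.5, 0.4]
gripper_width: 0.0682
```

```bash
python3 st.py .5524 .3568 .07 2.449
```

```text
t 60.4 p [0.5545 0.3582 0.0724] F [0.5 0.5 0.4] w 0.0682 q [ 0.48  0.45 -0.13  0.99  0.   -0.4 ]
[[0.005, -0.769, 0.639], [0.003, 0.639, 0.769], [-1.0, -0.002, 0.005]]
slide cm [ 0.24  0.07 -0.24] rot [-0.06  0.3   0.12]
```

Call:
jog_arm:
  targets:
    - {"slide": [0.1, 0, -0.15], "rotation": [0, 0, 0]}
    - {"slide": [0, 0, 0], "rotation": [0, 0, 0]}
    - {"slide": [0, 0, 0], "rotation": [0, 0, 0]}
    - {"slide": [0, 0, 0], "rotation": [0, 0, 0]}
    - {"slide": [0, 0, 0], "rotation": [0, 0, 0]}
    - {"slide": [0, 0, 0], "rotation": [0, 0, 0]}
    - {"slide": [0, 0, 0], "rotation": [0, 0, 0]}
    - {"slide": [0, 0, 0], "rotation": [0, 0, 0]}
  hand: 1
  squeeze: 50

```text
time: 61.2
tcp_pos: [0.5536, 0.3568, 0.072]
orientation: [0.642, -0.3, 0.638, 0.3]
contact_force: [-0.4, 0.3, -0.3]
gripper_width: 0.0476
```

```bash
python3 st.py
python3 - <<'E'
from lean import *
s=r.get_state(); tp,Rc=tool(s)
mid=np.array([.547,.3503,.0884]); a=np.array([np.cos(.878)*.706,np.sin(.878)*.706,.708])
json.dump({'mid':(Rc.T@(mid-tp)).tolist(),'a':(Rc.T@a).tolist()},open('bkgrip.json','w')); print(Rc.T@(mid-tp),Rc.T@a)
E
```

```text
t 61.2 p [0.5536 0.3568 0.072 ] F [-0.4  0.3 -0.3] w 0.0476 q [ 0.47  0.44 -0.14  0.98 -0.   -0.4 ]
[[0.006, -0.769, 0.64], [0.003, 0.64, 0.769], [-1.0, -0.003, 0.006]]
[-0.01646305  0.00087889 -0.00915916] [-0.70403591 -0.00109527  0.70995228]
```

Call:
jog_arm:
  targets:
    - {"slide": [-0.6, 0, 0], "rotation": [0, 0, 0]}
    - {"slide": [-1.5, 0, 0], "rotation": [0, 0, 0]}
    - {"slide": [-2.5, 0, 0], "rotation": [0, 0, 0]}
    - {"slide": [-3, 0, 0], "rotation": [0, 0, 0]}
    - {"slide": [-3, 0, -0.5], "rotation": [0, 0, 0]}
    - {"slide": [-3, 0, -1], "rotation": [0, 0, 0]}
    - {"slide": [-2, 0, -1.5], "rotation": [0, 0, 0]}
    - {"slide": [-1, 0, -2], "rotation": [0, 0, 0]}

```text
time: 62.0
tcp_pos: [0.5206, 0.3184, 0.2492]
orientation: [0.643, -0.301, 0.637, 0.301]
contact_force: [-0.1, 0.5, -0.7]
gripper_width: 0.0478
```

```bash
python3 st.py
python3 - <<'E'
from lean import *
look('wrist','h4')
rows(r.get_state(),[.42,.10,.25],down(.25+np.pi/2),8)
E
```

```text
t 62.0 p [0.5206 0.3184 0.2492] F [-0.1  0.5 -0.7] w 0.0478 q [ 0.44  0.24 -0.04  1.29  0.   -0.44]
[[0.007, -0.77, 0.638], [0.004, 0.638, 0.77], [-1.0, -0.003, 0.008]]
max 2.9 rot 4.496734739706397 norm 2.97358531667252 4.497057948007542
[{"slide": [0.0, -0.8, -2.9], "rotation": [4.5, 0.1, 0.0]}, {"slide": [0.0, -1.0, -2.8], "rotation": [4.5, 0.1, 0.0]}, {"slide": [0.0, -1.2, -2.7], "rotation": [4.5, 0.1, 0.0]}, {"slide": [0.0, -1.4, -2.6], "rotation": [4.5, 0.1, 0.0]}, {"slide": [0.0, -1.6, -2.5], "rotation": [4.5, 0.1, 0.0]}, {"slide": [0.0, -1.8, -2.4], "rotation": [4.5, 0.1, 0.0]}, {"slide": [0.0, -2.0, -2.2], "rotation": [4.5, 0.1, 0.0]}, {"slide": [0.0, -2.2, -2.0], "rotation": [4.5, 0.1, 0.0]}]
```

Beaker held firmly. Now the transit around the base at a smaller radius.

Call:
jog_arm:
  targets:
    - {"slide": [0, -0.8, -2.9], "rotation": [4.5, 0, 0]}
    - {"slide": [0, -1.0, -2.8], "rotation": [4.5, 0, 0]}
    - {"slide": [0, -1.2, -2.7], "rotation": [4.5, 0, 0]}
    - {"slide": [0, -1.4, -2.6], "rotation": [4.5, 0, 0]}
    - {"slide": [0, -1.6, -2.5], "rotation": [4.5, 0, 0]}
    - {"slide": [0, -1.8, -2.4], "rotation": [4.5, 0, 0]}
    - {"slide": [0, -2.0, -2.2], "rotation": [4.5, 0, 0]}
    - {"slide": [0, -2.2, -2.0], "rotation": [4.5, 0, 0]}

```text
time: 62.85
tcp_pos: [0.4175, 0.0976, 0.2579]
orientation: [0.711, -0.079, 0.694, 0.083]
contact_force: [-0.1, -1.5, -0.6]
gripper_width: 0.0472
```

```bash
python3 st.py
python3 - <<'E'
from lean import *
rows(r.get_state(),[.42,-.20,.25],down(-.45+np.pi/2),8)
E
```

```text
t 62.85 p [0.4175 0.0976 0.2579] F [-0.1 -1.5 -0.6] w 0.0472 q [ 0.07 -0.11 -0.39  1.27  0.01 -0.16]
[[0.023, -0.227, 0.974], [0.009, 0.974, 0.227], [-1.0, 0.003, 0.024]]
max 3.7 rot 4.865176468200449 norm 3.721192370711051 4.868367246885658
[{"slide": [0.1, -3.6, -0.8], "rotation": [4.9, 0.2, -0.1]}, {"slide": [0.1, -3.7, -0.5], "rotation": [4.9, 0.2, -0.1]}, {"slide": [0.1, -3.7, -0.2], "rotation": [4.9, 0.2, -0.1]}, {"slide": [0.1, -3.7, 0.1], "rotation": [4.9, 0.2, -0.1]}, {"slide": [0.1, -3.7, 0.4], "rotation": [4.9, 0.2, -0.1]}, {"slide": [0.1, -3.6, 0.8], "rotation": [4.9, 0.2, -0.1]}, {"slide": [0.1, -3.6, 1.1], "rotation": [4.9, 0.2, -0.1]}, {"slide": [0.1, -3.5, 1.4], "rotation": [4.9, 0.2, -0.1]}]
```

Call:
jog_arm:
  targets:
    - {"slide": [0.1, -3.6, -0.8], "rotation": [4.9, 0.2, 0]}
    - {"slide": [0.1, -3.7, -0.5], "rotation": [4.9, 0.2, 0]}
    - {"slide": [0.1, -3.7, -0.2], "rotation": [4.9, 0.2, 0]}
    - {"slide": [0.1, -3.7, 0.1], "rotation": [4.9, 0.2, 0]}
    - {"slide": [0.1, -3.7, 0.4], "rotation": [4.9, 0.2, 0]}
    - {"slide": [0.1, -3.6, 0.8], "rotation": [4.9, 0.2, 0]}
    - {"slide": [0.1, -3.2, 1.1], "rotation": [4.9, 0.2, 0]}
    - {"slide": [0.1, -2.5, 1.2], "rotation": [4.9, 0.2, 0]}

```text
time: 63.65
tcp_pos: [0.4183, -0.1967, 0.2554]
orientation: [0.689, 0.173, 0.685, -0.165]
contact_force: [0.9, -0.1, 0.1]
gripper_width: 0.0479
```

```bash
cat > bp.py <<'E'
from lean import *
import sys
J=json.load(open('bkgrip.json')); bm=np.array(J['mid'])
def tgt(xy,zmid,yaw=-.82,th=45):
    Rt=leanR(yaw,np.radians(th)); return np.r_[xy,zmid]-Rt@bm,Rt
if __name__=='__main__':
    a=[float(v) for v in sys.argv[1:]]
    s=r.get_state(); p,Rc=tool(s); print(s['time'],p.round(4),'F',np.round(s['contact_force'],1),'w',round(s['gripper_width'],4),'q',np.round(s['q'],2))
    print('mid now',(p+Rc@bm).round(4),'axis',(Rc@np.array(J['a'])).round(3))
    if len(a)>=3:
        t,Rt=tgt(a[:2],a[2],a[3] if len(a)>3 else -.82); x,rv=plan(s,t,Rt); print('slide',x.round(2),'rot',rv.round(2))
        if len(a)>4: rows(s,t,Rt,int(a[4]))
E
python3 bp.py .51 -.345 .20 -.82 8; python3 -c "
from look import *
look('wrist','h5')"
```

```text
63.65 [ 0.4183 -0.1967  0.2554] F [ 0.9 -0.1  0.1] w 0.0479 q [-0.59 -0.03 -0.32  1.28  0.01 -0.11]
mid now [ 0.4104 -0.1919  0.2718] axis [ 0.623 -0.336  0.706]
slide [ 5.99 -9.65 16.66] rot [ 18.09 -44.51  -8.29]
max 2.1 rot 5.564325915269098 norm 2.5200208583354926 6.095154660250071
[{"slide": [0.7, -1.2, 2.1], "rotation": [2.3, -5.6, -1.0]}, {"slide": [1.0, -1.1, 2.0], "rotation": [2.3, -5.6, -1.0]}, {"slide": [1.2, -1.0, 2.0], "rotation": [2.3, -5.6, -1.0]}, {"slide": [1.4, -0.9, 1.9], "rotation": [2.3, -5.6, -1.0]}, {"slide": [1.6, -0.8, 1.8], "rotation": [2.3, -5.6, -1.0]}, {"slide": [1.8, -0.7, 1.7], "rotation": [2.3, -5.6, -1.0]}, {"slide": [1.9, -0.6, 1.5], "rotation": [2.3, -5.6, -1.0]}, {"slide": [2.1, -0.5, 1.3], "rotation": [2.3, -5.6, -1.0]}]
```

Call:
jog_arm:
  targets:
    - {"slide": [0.5, -1.2, 1.8], "rotation": [2.3, -5.6, -1.0]}
    - {"slide": [0.9, -1.1, 2.0], "rotation": [2.3, -5.6, -1.0]}
    - {"slide": [1.2, -1.0, 2.0], "rotation": [2.3, -5.6, -1.0]}
    - {"slide": [1.4, -0.9, 1.9], "rotation": [2.3, -5.6, -1.0]}
    - {"slide": [1.6, -0.8, 1.8], "rotation": [2.3, -5.6, -1.0]}
    - {"slide": [1.6, -0.7, 1.5], "rotation": [2.3, -5.6, -1.0]}
    - {"slide": [1.4, -0.5, 1.2], "rotation": [2.3, -5.6, -1.0]}
    - {"slide": [1, -0.3, 0.8], "rotation": [2, -5, -1.0]}

```text
time: 64.5
tcp_pos: [0.515, -0.3568, 0.2199]
orientation: [0.851, 0.153, 0.331, -0.377]
contact_force: [0.6, -0.4, -2.1]
gripper_width: 0.0476
```

```bash
python3 bp.py .5255 -.3635 .17 -.82; python3 -c "
from look import *
look('wrist','h6');look('top','h6t')"
```

```text
64.5 [ 0.515  -0.3568  0.2199] F [ 0.6 -0.4 -2.1] w 0.0476 q [-0.65 -0.11 -0.76  0.11 -0.13  0.14]
mid now [ 0.5034 -0.3427  0.2243] axis [-0.032  0.017  0.999]
slide [ 5.95  0.22 -1.99] rot [-1.22  2.21  0.35]
```

Run:
```python
from look import *
m,p,d=load('h6')
W=on_plane(m,[[149,57],[322,60],[490,66]],.070); print(W.round(4)); print(np.linalg.norm(np.diff(W[:,:2],axis=0),axis=1))
m,p,d=load('h6t')
print(on_plane(m,[[449,222],[480.5,255.5],[511,288]],.071).round(4))
```

```text
[[ 0.4498 -0.4256  0.07  ]
 [ 0.5262 -0.3637  0.07  ]
 [ 0.6022 -0.3003  0.07  ]]
[0.09831778 0.0989229 ]
[[ 0.6013 -0.2994  0.071 ]
 [ 0.5233 -0.3647  0.071 ]
 [ 0.4492 -0.4264  0.071 ]]
```

Call:
jog_arm:
  targets:
    - {"slide": [0.6, 0.1, -0.3], "rotation": [-0.3, 0.5, 0.1]}
    - {"slide": [1, 0.1, -0.4], "rotation": [-0.3, 0.5, 0.1]}
    - {"slide": [1.2, 0, -0.4], "rotation": [-0.3, 0.5, 0.1]}
    - {"slide": [1.2, 0, -0.4], "rotation": [-0.3, 0.5, 0]}
    - {"slide": [1, 0, -0.3], "rotation": [0, 0.2, 0]}
    - {"slide": [0.6, 0, -0.1], "rotation": [0, 0, 0]}
    - {"slide": [0.2, 0, 0], "rotation": [0, 0, 0]}
    - {"slide": [0, 0, 0], "rotation": [0, 0, 0]}

```text
time: 65.4
tcp_pos: [0.5383, -0.3765, 0.1599]
orientation: [0.846, 0.153, 0.358, -0.365]
contact_force: [-0.0, -0.4, -1.2]
gripper_width: 0.0479
```

```bash
python3 bp.py .526 -.3637 .10 -.82 8
```

```text
65.4 [ 0.5383 -0.3765  0.1599] F [-0.  -0.4 -1.2] w 0.0479 q [-0.66  0.04 -0.73  0.03 -0.11  0.11]
mid now [ 0.5266 -0.3628  0.1653] axis [ 0.014 -0.012  1.   ]
slide [ 4.69 -0.09 -4.51] rot [ 0.39 -0.83 -0.13]
max 0.6 rot 0.10320971290668579 norm 0.8134278949138032 0.11523007285971833
[{"slide": [0.6, 0.0, -0.6], "rotation": [0.0, -0.1, 0.0]}, {"slide": [0.6, 0.0, -0.6], "rotation": [0.0, -0.1, 0.0]}, {"slide": [0.6, 0.0, -0.6], "rotation": [0.0, -0.1, 0.0]}, {"slide": [0.6, 0.0, -0.6], "rotation": [0.0, -0.1, 0.0]}, {"slide": [0.6, 0.0, -0.6], "rotation": [0.0, -0.1, 0.0]}, {"slide": [0.6, 0.0, -0.6], "rotation": [0.0, -0.1, 0.0]}, {"slide": [0.6, 0.0, -0.6], "rotation": [0.0, -0.1, 0.0]}, {"slide": [0.6, 0.0, -0.6], "rotation": [0.0, -0.1, 0.0]}]
```

Right over peg 1. Lowering.

Call:
jog_arm:
  targets:
    - {"slide": [0.4, 0, -0.4], "rotation": [0.1, -0.2, 0]}
    - {"slide": [0.7, 0, -0.7], "rotation": [0.1, -0.2, 0]}
    - {"slide": [0.9, 0, -0.9], "rotation": [0.1, -0.2, 0]}
    - {"slide": [1.0, 0, -1.0], "rotation": [0.1, -0.2, 0]}
    - {"slide": [1.0, 0, -1.0], "rotation": [0, 0, 0]}
    - {"slide": [0.7, 0, -0.7], "rotation": [0, 0, 0]}
    - {"slide": [0.3, 0, -0.3], "rotation": [0, 0, 0]}
    - {"slide": [0, 0, 0], "rotation": [0, 0, 0]}

```text
time: 66.2
tcp_pos: [0.5385, -0.3759, 0.0888]
orientation: [0.849, 0.152, 0.348, -0.367]
contact_force: [-0.4, 0.6, -0.7]
gripper_width: 0.0474
```

```bash
python3 bp.py .526 -.3637 .059 -.82 8;python3 -c "
from look import *
look('wrist','h7');look('scene','h7s')"
```

```text
66.2 [ 0.5385 -0.3759  0.0888] F [-0.4  0.6 -0.7] w 0.0474 q [-0.66  0.18 -0.81 -0.2  -0.11  0.12]
mid now [ 0.5267 -0.3621  0.0939] axis [-0.004 -0.002  1.   ]
slide [ 2.5  -0.18 -2.44] rot [-0.06  0.34 -0.19]
max 0.3 rot 0.04211975047825115 norm 0.4379933459303231 0.04918902011493633
[{"slide": [0.3, 0.0, -0.3], "rotation": [0.0, 0.0, 0.0]}, {"slide": [0.3, 0.0, -0.3], "rotation": [0.0, 0.0, 0.0]}, {"slide": [0.3, 0.0, -0.3], "rotation": [0.0, 0.0, 0.0]}, {"slide": [0.3, 0.0, -0.3], "rotation": [0.0, 0.0, 0.0]}, {"slide": [0.3, 0.0, -0.3], "rotation": [0.0, 0.0, 0.0]}, {"slide": [0.3, 0.0, -0.3], "rotation": [0.0, 0.0, 0.0]}, {"slide": [0.3, 0.0, -0.3], "rotation": [0.0, 0.0, 0.0]}, {"slide": [0.3, 0.0, -0.3], "rotation": [0.0, 0.0, 0.0]}]
```

Call:
jog_arm:
  targets:
    - {"slide": [0.3, 0, -0.3], "rotation": [0, 0.1, 0]}
    - {"slide": [0.4, 0, -0.4], "rotation": [0, 0.1, 0]}
    - {"slide": [0.4, 0, -0.4], "rotation": [0, 0, 0]}
    - {"slide": [0.4, 0, -0.4], "rotation": [0, 0, 0]}
    - {"slide": [0.4, 0, -0.4], "rotation": [0, 0, 0]}
    - {"slide": [0.3, 0, -0.3], "rotation": [0, 0, 0]}
    - {"slide": [0.1, 0, -0.1], "rotation": [0, 0, 0]}
    - {"slide": [0, 0, 0], "rotation": [0, 0, 0]}

```text
time: 67.1
tcp_pos: [0.5407, -0.3776, 0.0571]
orientation: [0.849, 0.153, 0.347, -0.367]
contact_force: [0.2, -0.2, -0.2]
gripper_width: 0.0478
```

```bash
python3 bp.py .526 -.3637 .058 -.82 8;python3 -c "
from look import *
look('wrist','h8')"
```

```text
67.1 [ 0.5407 -0.3776  0.0571] F [ 0.2 -0.2 -0.2] w 0.0478 q [-0.66  0.25 -0.83 -0.3  -0.11  0.12]
mid now [ 0.529  -0.3637  0.0621] axis [-0.006 -0.001  1.   ]
slide [ 0.15 -0.22 -0.45] rot [-0.1   0.45 -0.23]
max 0.1 rot 0.05622404276132067 norm 0.06527124224308083 0.06437454514083303
[{"slide": [0.0, 0.0, -0.1], "rotation": [0.0, 0.1, 0.0]}, {"slide": [0.0, 0.0, -0.1], "rotation": [0.0, 0.1, 0.0]}, {"slide": [0.0, 0.0, -0.1], "rotation": [0.0, 0.1, 0.0]}, {"slide": [0.0, 0.0, -0.1], "rotation": [0.0, 0.1, 0.0]}, {"slide": [0.0, 0.0, -0.1], "rotation": [0.0, 0.1, 0.0]}, {"slide": [0.0, 0.0, -0.1], "rotation": [0.0, 0.1, 0.0]}, {"slide": [0.0, 0.0, -0.1], "rotation": [0.0, 0.1, 0.0]}, {"slide": [0.0, 0.0, -0.1], "rotation": [0.0, 0.1, 0.0]}]
```

Rim is about 5 mm above the plate. Lowering the last bit.

Call:
jog_arm:
  targets:
    - {"slide": [0.1, -0.1, -0.2], "rotation": [0, 0.2, -0.1]}
    - {"slide": [0.15, 0, -0.2], "rotation": [0, 0, 0]}
    - {"slide": [0, 0, 0], "rotation": [0, 0, 0]}
    - {"slide": [0, 0, 0], "rotation": [0, 0, 0]}
    - {"slide": [0, 0, 0], "rotation": [0, 0, 0]}
    - {"slide": [0, 0, 0], "rotation": [0, 0, 0]}
    - {"slide": [0, 0, 0], "rotation": [0, 0, 0]}
    - {"slide": [0, 0, 0], "rotation": [0, 0, 0]}

```text
time: 67.95
tcp_pos: [0.5399, -0.378, 0.0536]
orientation: [0.849, 0.153, 0.348, -0.368]
contact_force: [-0.3, 0.4, -1.3]
gripper_width: 0.0481
```

```bash
python3 bp.py .526 -.3637 .057 -.82
```

```text
67.95 [ 0.5399 -0.378   0.0536] F [-0.3  0.4 -1.3] w 0.0481 q [-0.66  0.26 -0.83 -0.3  -0.11  0.12]
mid now [ 0.5282 -0.3642  0.0587] axis [-0.005 -0.001  1.   ]
slide [-0.   -0.13 -0.26] rot [-0.11  0.37 -0.14]
```

Call:
jog_arm:
  targets:
    - {"slide": [0.05, 0, -0.1], "rotation": [0, 0, 0]}
    - {"slide": [0, 0, 0], "rotation": [0, 0, 0]}
    - {"slide": [0, 0, 0], "rotation": [0, 0, 0]}
    - {"slide": [0, 0, 0], "rotation": [0, 0, 0]}
    - {"slide": [0, 0, 0], "rotation": [0, 0, 0]}
    - {"slide": [0, 0, 0], "rotation": [0, 0, 0]}
    - {"slide": [0, 0, 0], "rotation": [0, 0, 0]}
    - {"slide": [0, 0, 0], "rotation": [0, 0, 0]}
  hand: 0.15

```text
time: 68.75
tcp_pos: [0.5404, -0.3783, 0.0534]
orientation: [0.849, 0.152, 0.347, -0.368]
contact_force: [1.1, 0.5, 0.1]
gripper_width: 0.0724
```

```bash
python3 bp.py;python3 -c "
from look import *
look('wrist','h9')"
```

```text
68.75 [ 0.5404 -0.3783  0.0534] F [1.1 0.5 0.1] w 0.0724 q [-0.66  0.26 -0.83 -0.31 -0.11  0.12]
mid now [ 0.5286 -0.3644  0.0585] axis [-0.006  0.     1.   ]
```

Call:
jog_arm:
  targets:
    - {"slide": [-0.5, 0, 0], "rotation": [0, 0, 0]}
    - {"slide": [-1, 0, 0], "rotation": [0, 0, 0]}
    - {"slide": [-1.6, 0, 0], "rotation": [0, 0, 0]}
    - {"slide": [-2.2, 0, 0], "rotation": [0, 0, 0]}
    - {"slide": [-2.8, 0, 0], "rotation": [0, 0, 0]}
    - {"slide": [-3, 0, 0], "rotation": [0, 0, 0]}
    - {"slide": [-3, 0, 0], "rotation": [0, 0, 0]}
    - {"slide": [-2, 0, 0], "rotation": [0, 0, 0]}

```text
time: 69.6
tcp_pos: [0.4561, -0.2898, 0.1692]
orientation: [0.848, 0.153, 0.348, -0.368]
contact_force: [0.1, -0.6, 1.1]
gripper_width: 0.0725
```

```bash
python3 bp.py;python3 -c "
from lean import *
look('wrist','i1')
rows(r.get_state(),[.43,-.16,.24],down(-.35+np.pi/2),8)"
```

```text
69.6 [ 0.4561 -0.2898  0.1692] F [ 0.1 -0.6  1.1] w 0.0725 q [-0.6  -0.2  -0.94  0.06 -0.15  0.16]
mid now [ 0.4444 -0.2759  0.1743] axis [-0.003 -0.002  1.   ]
max 1.6 rot 5.5745713328022575 norm 1.8601031802486476 6.557658827744951
[{"slide": [-1.6, 0.9, -0.4], "rotation": [-3.2, 5.6, 1.3]}, {"slide": [-1.5, 0.9, -0.5], "rotation": [-3.2, 5.6, 1.3]}, {"slide": [-1.5, 1.0, -0.6], "rotation": [-3.2, 5.6, 1.3]}, {"slide": [-1.4, 1.1, -0.7], "rotation": [-3.2, 5.6, 1.3]}, {"slide": [-1.3, 1.1, -0.7], "rotation": [-3.2, 5.6, 1.3]}, {"slide": [-1.2, 1.2, -0.8], "rotation": [-3.2, 5.6, 1.3]}, {"slide": [-1.1, 1.3, -0.8], "rotation": [-3.2, 5.6, 1.3]}, {"slide": [-1.0, 1.3, -0.8], "rotation": [-3.2, 5.6, 1.3]}]
```

Beaker stands inverted over the middle peg, with its rim flat on the rack. Back to the drainer for the second one.

Call:
jog_arm:
  targets:
    - {"slide": [-1.6, 1.2, -0.4], "rotation": [-3.2, 5.6, 1.3]}
    - {"slide": [-1.5, 1.4, -0.5], "rotation": [-3.2, 5.6, 1.3]}
    - {"slide": [-1.5, 1.6, -0.6], "rotation": [-3.2, 5.6, 1.3]}
    - {"slide": [-1.4, 1.8, -0.7], "rotation": [-3.2, 5.6, 1.3]}
    - {"slide": [-1.3, 2, -0.7], "rotation": [-3.2, 5.6, 1.3]}
    - {"slide": [-1.2, 2.2, -0.8], "rotation": [-3.2, 5.6, 1.3]}
    - {"slide": [-1.1, 2.4, -0.8], "rotation": [-3.2, 5.6, 1.3]}
    - {"slide": [-1.0, 2.4, -0.8], "rotation": [-3.2, 5.6, 1.3]}

```text
time: 70.45
tcp_pos: [0.4541, -0.0975, 0.2402]
orientation: [0.686, 0.122, 0.708, -0.114]
contact_force: [0.3, -0.4, -0.2]
gripper_width: 0.0727
```

```bash
python3 -c "
from lean import *
s=r.get_state();print(s['tcp_pos'],s['q'])
rows(s,[.43,.18,.26],down(.55+np.pi/2),8)"
```

```text
[ 0.45408588 -0.0974724   0.24015932] [-0.35464085  0.0055347  -0.3175762   1.27960325  0.00604543 -0.01876971]
max 3.5 rot 6.344702709040293 norm 3.4902702657861933 6.349257105831357
[{"slide": [-0.2, 3.2, -1.4], "rotation": [-6.3, -0.2, -0.1]}, {"slide": [-0.2, 3.3, -1.1], "rotation": [-6.3, -0.2, -0.1]}, {"slide": [-0.2, 3.4, -0.7], "rotation": [-6.3, -0.2, -0.1]}, {"slide": [-0.2, 3.5, -0.3], "rotation": [-6.3, -0.2, -0.1]}, {"slide": [-0.2, 3.5, 0.1], "rotation": [-6.3, -0.2, -0.1]}, {"slide": [-0.2, 3.5, 0.5], "rotation": [-6.3, -0.2, -0.1]}, {"slide": [-0.2, 3.4, 0.8], "rotation": [-6.3, -0.2, -0.1]}, {"slide": [-0.2, 3.3, 1.2], "rotation": [-6.3, -0.2, -0.1]}]
```

Call:
jog_arm:
  targets:
    - {"slide": [-0.2, 3.2, -1.4], "rotation": [-6.3, -0.2, 0]}
    - {"slide": [-0.2, 3.3, -1.1], "rotation": [-6.3, -0.2, 0]}
    - {"slide": [-0.2, 3.4, -0.7], "rotation": [-6.3, -0.2, 0]}
    - {"slide": [-0.2, 3.5, -0.3], "rotation": [-6.3, -0.2, 0]}
    - {"slide": [-0.2, 3.5, 0.1], "rotation": [-6.3, -0.2, 0]}
    - {"slide": [-0.2, 3.5, 0.5], "rotation": [-6.3, -0.2, 0]}
    - {"slide": [-0.2, 3.4, 0.8], "rotation": [-6.3, -0.2, 0]}
    - {"slide": [-0.2, 3.3, 1.2], "rotation": [-6.3, -0.2, 0]}
  hand: 0

```text
time: 71.25
tcp_pos: [0.4316, 0.1884, 0.2605]
orientation: [0.682, -0.194, 0.675, 0.207]
contact_force: [1.1, 0.4, 0.3]
gripper_width: 0.0855
```

```bash
python3 -c "
from lean import *
s=r.get_state();print(s['tcp_pos'],s['q'])
look('top','i2t')
rows(s,[.6291,.2923,.17],down(.877+np.pi/2),10)"
```

```text
[0.4315993  0.18835859 0.26048742] [ 0.26245507 -0.02392647 -0.30338137  1.28177733  0.01847954 -0.3122735 ]
max 2.2 rot 1.731318751412782 norm 2.408283912752109 1.7354498951491601
[{"slide": [0.9, -0.2, 2.2], "rotation": [-1.7, 0.1, -0.1]}, {"slide": [0.9, -0.3, 2.2], "rotation": [-1.7, 0.1, -0.1]}, {"slide": [0.9, -0.3, 2.2], "rotation": [-1.7, 0.1, -0.1]}, {"slide": [0.9, -0.4, 2.2], "rotation": [-1.7, 0.1, -0.1]}, {"slide": [0.9, -0.5, 2.2], "rotation": [-1.7, 0.1, -0.1]}, {"slide": [0.9, -0.5, 2.2], "rotation": [-1.7, 0.1, -0.1]}, {"slide": [0.9, -0.6, 2.1], "rotation": [-1.7, 0.1, -0.1]}, {"slide": [0.9, -0.7, 2.1], "rotation": [-1.7, 0.1, -0.1]}]
[{"slide": [0.9, -0.7, 2.1], "rotation": [-1.7, 0.1, -0.1]}, {"slide": [0.9, -0.8, 2.1], "rotation": [-1.7, 0.1, -0.1]}]
```

Call:
jog_arm:
  targets:
    - {"slide": [0.8, -0.2, 2.2], "rotation": [-2.1, 0.1, 0]}
    - {"slide": [1.1, -0.3, 2.8], "rotation": [-2.3, 0.1, 0]}
    - {"slide": [1.1, -0.4, 3], "rotation": [-2.3, 0.1, 0]}
    - {"slide": [1.2, -0.6, 3], "rotation": [-2.3, 0.1, 0]}
    - {"slide": [1.2, -0.7, 3], "rotation": [-2.3, 0.1, -0.1]}
    - {"slide": [1.1, -0.8, 2.8], "rotation": [-2.3, 0.1, -0.2]}
    - {"slide": [0.8, -0.8, 2], "rotation": [-1.5, 0.1, -0.2]}
    - {"slide": [0.4, -0.4, 1], "rotation": [-0.8, 0, -0.2]}

```text
time: 72.1
tcp_pos: [0.6136, 0.2984, 0.1823]
orientation: [0.645, -0.298, 0.637, 0.301]
contact_force: [-0.7, -0.2, 0.2]
gripper_width: 0.0855
```

Call:
jog_arm:
  targets:
    - {"slide": [0, 0, 0], "rotation": [0, 0, 0]}
    - {"slide": [0, 0, 0], "rotation": [0, 0, 0]}
    - {"slide": [0, 0, 0], "rotation": [0, 0, 0]}
    - {"slide": [0, 0, 0], "rotation": [0, 0, 0]}
    - {"slide": [0, 0, 0], "rotation": [0, 0, 0]}
    - {"slide": [0, 0, 0], "rotation": [0, 0, 0]}
    - {"slide": [0, 0, 0], "rotation": [0, 0, 0]}
    - {"slide": [0, 0, 0], "rotation": [0, 0, 0]}

```text
time: 72.9
tcp_pos: [0.611, 0.2966, 0.1841]
orientation: [0.645, -0.297, 0.637, 0.3]
contact_force: [-0.1, -0.1, 0.6]
gripper_width: 0.0853
```

```bash
python3 st.py .6291 .2923 .07 2.448; python3 -c "
from look import *
look('wrist','i3')"
```

```text
t 72.9 p [0.611  0.2966 0.1841] F [-0.1 -0.1  0.6] w 0.0853 q [ 0.35  0.39  0.03  1.2   0.01 -0.52]
[[0.008, -0.766, 0.643], [0.008, 0.643, 0.766], [-1.0, -0.001, 0.011]]
slide cm [11.42 -1.65  0.71] rot [-0.27  0.66  0.04]
```

Call:
jog_arm:
  targets:
    - {"slide": [0.8, -0.3, 0.1], "rotation": [0, 0.3, 0]}
    - {"slide": [1.5, -0.4, 0.2], "rotation": [0, 0, 0]}
    - {"slide": [1.7, -0.4, 0.2], "rotation": [0, 0, 0]}
    - {"slide": [1.7, -0.3, 0.1], "rotation": [0, 0, 0]}
    - {"slide": [1.2, -0.2, 0.1], "rotation": [0, 0, 0]}
    - {"slide": [0.6, 0, 0], "rotation": [0, 0, 0]}
    - {"slide": [0, 0, 0], "rotation": [0, 0, 0]}
    - {"slide": [0, 0, 0], "rotation": [0, 0, 0]}
  hand: 0

```text
time: 73.75
tcp_pos: [0.629, 0.291, 0.0999]
orientation: [0.642, -0.298, 0.64, 0.299]
contact_force: [0.4, -0.4, -0.2]
gripper_width: 0.0853
```

```bash
python3 st.py .6291 .2923 .071 2.448; cat bp.py
```

```text
t 73.75 p [0.629  0.291  0.0999] F [ 0.4 -0.4 -0.2] w 0.0853 q [ 0.34  0.48 -0.02  1.07  0.   -0.53]
[[0.001, -0.766, 0.643], [0.002, 0.643, 0.766], [-1.0, 0.001, 0.002]]
slide cm [2.89 0.07 0.1 ] rot [-0.29  0.13 -0.06]
from lean import *
import sys
J=json.load(open('bkgrip.json')); bm=np.array(J['mid'])
def tgt(xy,zmid,yaw=-.82,th=45):
    Rt=leanR(yaw,np.radians(th)); return np.r_[xy,zmid]-Rt@bm,Rt
if __name__=='__main__':
    a=[float(v) for v in sys.argv[1:]]
    s=r.get_state(); p,Rc=tool(s); print(s['time'],p.round(4),'F',np.round(s['contact_force'],1),'w',round(s['gripper_width'],4),'q',np.round(s['q'],2))
    print('mid now',(p+Rc@bm).round(4),'axis',(Rc@np.array(J['a'])).round(3))
    if len(a)>=3:
        t,Rt=tgt(a[:2],a[2],a[3] if len(a)>3 else -.82); x,rv=plan(s,t,Rt); print('slide',x.round(2),'rot',rv.round(2))
        if len(a)>4: rows(s,t,Rt,int(a[4]))
```

Call:
jog_arm:
  targets:
    - {"slide": [0.5, 0, 0.1], "rotation": [0, 0, 0]}
    - {"slide": [0.8, 0, 0], "rotation": [0, 0, 0]}
    - {"slide": [0.7, 0, 0], "rotation": [0, 0, 0]}
    - {"slide": [0.4, 0, 0], "rotation": [0, 0, 0]}
    - {"slide": [0.2, 0, 0], "rotation": [0, 0, 0]}
    - {"slide": [0, 0, 0], "rotation": [0, 0, 0]}
    - {"slide": [0, 0, 0], "rotation": [0, 0, 0]}
    - {"slide": [0, 0, 0], "rotation": [0, 0, 0]}
  hand: 0.2

```text
time: 74.55
tcp_pos: [0.6311, 0.2928, 0.0744]
orientation: [0.643, -0.298, 0.639, 0.299]
contact_force: [1.0, 0.2, 0.1]
gripper_width: 0.0684
```

```bash
python3 st.py .6291 .2923 .071 2.448
```

```text
t 74.55 p [0.6311 0.2928 0.0744] F [1.  0.2 0.1] w 0.0684 q [ 0.34  0.5  -0.04  1.02  0.   -0.53]
[[0.005, -0.766, 0.643], [0.004, 0.643, 0.766], [-1.0, -0.001, 0.006]]
slide cm [ 0.34  0.12 -0.17] rot [-0.25  0.35  0.07]
```

Call:
jog_arm:
  targets:
    - {"slide": [0.2, 0.1, -0.1], "rotation": [0, 0.2, 0]}
    - {"slide": [0.1, 0, 0], "rotation": [0, 0, 0]}
    - {"slide": [0, 0, 0], "rotation": [0, 0, 0]}
    - {"slide": [0, 0, 0], "rotation": [0, 0, 0]}
    - {"slide": [0, 0, 0], "rotation": [0, 0, 0]}
    - {"slide": [0, 0, 0], "rotation": [0, 0, 0]}
    - {"slide": [0, 0, 0], "rotation": [0, 0, 0]}
    - {"slide": [0, 0, 0], "rotation": [0, 0, 0]}
  hand: 1
  squeeze: 50

```text
time: 75.35
tcp_pos: [0.6303, 0.2925, 0.0727]
orientation: [0.642, -0.299, 0.639, 0.298]
contact_force: [0.2, 0.2, 0.5]
gripper_width: 0.0477
```

Run:
```python
from lean import *
s=r.get_state();p,R=tool(s)
mid=np.array([.6237,.2858,.0882]);a=np.array([.451,.543,.708])
m=R.T@(mid-p); al=R.T@a
print(p.round(4),s['gripper_width'],s['contact_force'],'mid',m.round(4),'a',al.round(3))
m[1]=0; al[1]=0; al/=np.linalg.norm(al)
print(json.load(open('bkgrip.json')))
json.dump(dict(mid=m.tolist(),a=al.tolist()),open('bkgrip.json','w'))
```

```text
[0.6303 0.2925 0.0727] 0.047736939957498066 [0.23991278 0.24362036 0.54968138] mid [-0.0156  0.0007 -0.0093] a [-0.706  0.002  0.708]
{'mid': [-0.01646304549290052, 0.0008788872640320551, -0.00915915640079092], 'a': [-0.7040359101219043, -0.001095268805015501, 0.7099522784279704]}
```

Gripped as before. Lift.

Call:
jog_arm:
  targets:
    - {"slide": [-0.8, 0, 0], "rotation": [0, 0, 0]}
    - {"slide": [-1.8, 0, 0], "rotation": [0, 0, 0]}
    - {"slide": [-2.6, 0, 0], "rotation": [0, 0, 0]}
    - {"slide": [-3, 0, 0], "rotation": [0, 0, 0]}
    - {"slide": [-3, 0, 0], "rotation": [0, 0, 0]}
    - {"slide": [-3, 0, -1], "rotation": [0, 0, 0]}
    - {"slide": [-2, 0, -2], "rotation": [0, 0, 0]}
    - {"slide": [-1, 0, -2], "rotation": [0, 0, 0]}

```text
time: 76.15
tcp_pos: [0.5958, 0.2549, 0.249]
orientation: [0.64, -0.299, 0.641, 0.3]
contact_force: [0.8, -0.8, -1.3]
gripper_width: 0.0476
```

```bash
cat h.py | tail -40
python3 - <<'E'
from lean import *
s=r.get_state();print(s['tcp_pos'],s['gripper_width'])
rows(s,np.array([.42,.10,.25]),down(.25+np.pi/2),8)
E
```

```text
def on_plane(m,px,z):
    Rm=cv2.Rodrigues(np.array(m['rvec'],float))[0]; C=-Rm.T@np.array(m['tvec'])
    d=rays(m,px)@Rm
    return C+d*((z-C[2])/d[:,2])[:,None]
def cloud(m,d,px=None):
    if px is None:
        vv,uu=np.mgrid[0:480,0:640]; px=np.c_[uu.ravel(),vv.ravel()]
    px=np.array(px,float).reshape(-1,2)
    z=d[px[:,1].astype(int),px[:,0].astype(int)]
    Rm=cv2.Rodrigues(np.array(m['rvec'],float))[0]
    P=(rays(m,px)*z[:,None]-np.array(m['tvec']))@Rm
    P[z<=0]=np.nan
    return P
def proj(m,P):
    K,D=KD(m); return cv2.projectPoints(np.array(P,float).reshape(-1,1,3),np.array(m['rvec'],float),np.array(m['tvec'],float),K,D)[0].reshape(-1,2)
def quat(q): return R.from_quat([q[1],q[2],q[3],q[0]])
def tool(s): return np.array(s['tcp_pos']),quat(s['orientation']).as_matrix()
def plan(s,pos,Rt=None,frac=1.0):
    """remaining move in tool axes: slide cm, rotvec deg"""
    p,Rc=tool(s); t=Rc.T@(np.array(pos)-p)*100
    rv=np.zeros(3) if Rt is None else R.from_matrix(Rc.T@Rt).as_rotvec(degrees=True)
    return t,rv
def down(yaw,flip=False):
    """tool x down; jaw axis y at ang
[... 773 characters left out ...]
lide":[float(x)+0 for x in a],"rotation":[float(x)+0 for x in b]} for a,b in out[i:i+8]]))
    return out
[0.59576274 0.25487285 0.24897522] 0.0476153132156125
max 2.9 rot 4.477471364388956 norm 2.928288535255833 4.477499681533671
[{"slide": [0.0, 0.4, -2.9], "rotation": [4.5, 0.0, 0.0]}, {"slide": [0.0, 0.2, -2.9], "rotation": [4.5, 0.0, 0.0]}, {"slide": [0.0, 0.0, -2.9], "rotation": [4.5, 0.0, 0.0]}, {"slide": [0.0, -0.2, -2.9], "rotation": [4.5, 0.0, 0.0]}, {"slide": [0.0, -0.5, -2.9], "rotation": [4.5, 0.0, 0.0]}, {"slide": [0.0, -0.7, -2.8], "rotation": [4.5, 0.0, 0.0]}, {"slide": [0.0, -0.9, -2.8], "rotation": [4.5, 0.0, 0.0]}, {"slide": [0.0, -1.1, -2.7], "rotation": [4.5, 0.0, 0.0]}]
```

Call:
jog_arm:
  targets:
    - {"slide": [0.0, 0.4, -2.9], "rotation": [4.5, 0.0, 0.0]}
    - {"slide": [0.0, 0.2, -2.9], "rotation": [4.5, 0.0, 0.0]}
    - {"slide": [0.0, 0.0, -2.9], "rotation": [4.5, 0.0, 0.0]}
    - {"slide": [0.0, -0.2, -2.9], "rotation": [4.5, 0.0, 0.0]}
    - {"slide": [0.0, -0.5, -2.9], "rotation": [4.5, 0.0, 0.0]}
    - {"slide": [0.0, -0.7, -2.8], "rotation": [4.5, 0.0, 0.0]}
    - {"slide": [0.0, -0.9, -2.8], "rotation": [4.5, 0.0, 0.0]}
    - {"slide": [0.0, -1.1, -2.7], "rotation": [4.5, 0.0, 0.0]}

```text
time: 76.95
tcp_pos: [0.4156, 0.0991, 0.2547]
orientation: [0.707, -0.077, 0.698, 0.081]
contact_force: [-0.0, -0.4, 0.2]
gripper_width: 0.0476
```

Run:
```python
from lean import *
s=r.get_state();print(s['tcp_pos'],s['gripper_width'])
rows(s,np.array([.42,-.20,.25]),down(-.45+np.pi/2),8)
```

```text
[0.41561072 0.09907725 0.25470694] 0.047559659549817876
max 3.7 rot 4.82707658013092 norm 3.739331089242295 4.827988418398202
[{"slide": [0.0, -3.7, -0.8], "rotation": [4.8, 0.1, -0.1]}, {"slide": [0.0, -3.7, -0.5], "rotation": [4.8, 0.1, -0.1]}, {"slide": [0.0, -3.7, -0.2], "rotation": [4.8, 0.1, -0.1]}, {"slide": [0.0, -3.7, 0.2], "rotation": [4.8, 0.1, -0.1]}, {"slide": [0.1, -3.7, 0.5], "rotation": [4.8, 0.1, -0.1]}, {"slide": [0.1, -3.7, 0.8], "rotation": [4.8, 0.1, -0.1]}, {"slide": [0.1, -3.6, 1.1], "rotation": [4.8, 0.1, -0.1]}, {"slide": [0.1, -3.5, 1.4], "rotation": [4.8, 0.1, -0.1]}]
```

Call:
jog_arm:
  targets:
    - {"slide": [0.0, -3.7, -0.8], "rotation": [4.8, 0.1, -0.1]}
    - {"slide": [0.0, -3.7, -0.5], "rotation": [4.8, 0.1, -0.1]}
    - {"slide": [0.0, -3.7, -0.2], "rotation": [4.8, 0.1, -0.1]}
    - {"slide": [0.0, -3.7, 0.2], "rotation": [4.8, 0.1, -0.1]}
    - {"slide": [0.1, -3.7, 0.5], "rotation": [4.8, 0.1, -0.1]}
    - {"slide": [0.1, -3.7, 0.8], "rotation": [4.8, 0.1, -0.1]}
    - {"slide": [0.1, -3.6, 1.1], "rotation": [4.8, 0.1, -0.1]}
    - {"slide": [0.1, -3.5, 1.4], "rotation": [4.8, 0.1, -0.1]}

```text
time: 77.75
tcp_pos: [0.4128, -0.2087, 0.2554]
orientation: [0.69, 0.162, 0.686, -0.165]
contact_force: [0.7, -1.0, -0.5]
gripper_width: 0.0477
```

```bash
python3 bp.py .435 -.41 .20 -.82 8
```

```text
77.75 [ 0.4128 -0.2087  0.2554] F [ 0.7 -1.  -0.5] w 0.0477 q [-0.61 -0.03 -0.32  1.27 -0.   -0.14]
mid now [ 0.4045 -0.2044  0.2709] axis [ 0.629 -0.315  0.711]
slide [  6.14 -17.56  12.66] rot [ 19.17 -44.07  -7.83]
max 2.2 rot 5.50837309150286 norm 2.8127331352752467 6.08610062374785
[{"slide": [0.8, -2.2, 1.6], "rotation": [2.4, -5.5, -1.0]}, {"slide": [1.0, -2.1, 1.6], "rotation": [2.4, -5.5, -1.0]}, {"slide": [1.1, -2.0, 1.6], "rotation": [2.4, -5.5, -1.0]}, {"slide": [1.3, -1.9, 1.5], "rotation": [2.4, -5.5, -1.0]}, {"slide": [1.5, -1.9, 1.5], "rotation": [2.4, -5.5, -1.0]}, {"slide": [1.7, -1.8, 1.4], "rotation": [2.4, -5.5, -1.0]}, {"slide": [1.8, -1.7, 1.3], "rotation": [2.4, -5.5, -1.0]}, {"slide": [2.0, -1.6, 1.2], "rotation": [2.4, -5.5, -1.0]}]
```

Call:
jog_arm:
  targets:
    - {"slide": [0.8, -2.2, 1.6], "rotation": [2.4, -5.5, -1.0]}
    - {"slide": [1.0, -2.1, 1.6], "rotation": [2.4, -5.5, -1.0]}
    - {"slide": [1.1, -2.0, 1.6], "rotation": [2.4, -5.5, -1.0]}
    - {"slide": [1.3, -1.9, 1.5], "rotation": [2.4, -5.5, -1.0]}
    - {"slide": [1.5, -1.9, 1.5], "rotation": [2.4, -5.5, -1.0]}
    - {"slide": [1.7, -1.8, 1.4], "rotation": [2.4, -5.5, -1.0]}
    - {"slide": [1.8, -1.7, 1.3], "rotation": [2.4, -5.5, -1.0]}
    - {"slide": [2.0, -1.6, 1.2], "rotation": [2.4, -5.5, -1.0]}

```text
time: 78.55
tcp_pos: [0.4487, -0.4385, 0.2073]
orientation: [0.851, 0.15, 0.331, -0.38]
contact_force: [0.7, -1.3, -1.1]
gripper_width: 0.0479
```

```bash
python3 bp.py .4493 -.4263 .17 -.82 5
```

```text
78.55 [ 0.4487 -0.4385  0.2073] F [ 0.7 -1.3 -1.1] w 0.0479 q [-0.9  -0.1  -0.79  0.06  0.05 -0.04]
mid now [ 0.4368 -0.4253  0.211 ] axis [-0.03   0.027  0.999]
slide [ 3.48  0.88 -2.48] rot [-1.02  2.43  0.69]
max 0.7 rot 0.48655897486719885 norm 0.8732569973002252 0.54574815907884
[{"slide": [0.7, 0.2, -0.5], "rotation": [-0.2, 0.5, 0.1]}, {"slide": [0.7, 0.2, -0.5], "rotation": [-0.2, 0.5, 0.1]}, {"slide": [0.7, 0.2, -0.5], "rotation": [-0.2, 0.5, 0.1]}, {"slide": [0.7, 0.2, -0.5], "rotation": [-0.2, 0.5, 0.1]}, {"slide": [0.7, 0.2, -0.5], "rotation": [-0.2, 0.5, 0.1]}]
```

Call:
jog_arm:
  targets:
    - {"slide": [0.7, 0.2, -0.5], "rotation": [-0.2, 0.5, 0.1]}
    - {"slide": [0.7, 0.2, -0.5], "rotation": [-0.2, 0.5, 0.1]}
    - {"slide": [0.7, 0.2, -0.5], "rotation": [-0.2, 0.5, 0.1]}
    - {"slide": [0.6, 0.1, -0.4], "rotation": [-0.2, 0.4, 0.1]}
    - {"slide": [0.3, 0.1, -0.2], "rotation": [-0.1, 0.2, 0.1]}
    - {"slide": [0, 0, 0], "rotation": [0, 0, 0]}
    - {"slide": [0, 0, 0], "rotation": [0, 0, 0]}
    - {"slide": [0, 0, 0], "rotation": [0, 0, 0]}

```text
time: 79.35
tcp_pos: [0.4609, -0.4369, 0.1683]
orientation: [0.847, 0.153, 0.352, -0.368]
contact_force: [0.2, -0.4, -0.9]
gripper_width: 0.0472
```

```bash
python3 bp.py .4493 -.4263 .12 -.82
python3 - <<'E'
from look import *
look('top','j1t'); look('wrist','j1w'); look('scene','j1s')
E
```

```text
79.35 [ 0.4609 -0.4369  0.1683] F [ 0.2 -0.4 -0.9] w 0.0472 q [-0.88 -0.02 -0.79  0.02  0.04 -0.04]
mid now [ 0.4489 -0.424   0.1728] axis [ 0.003 -0.002  1.   ]
slide [ 3.87 -0.12 -3.58] rot [ 0.05 -0.13  0.01]
```

```bash
ls pics | grep j1; python3 -c "
import cv2,numpy as np
a=[cv2.resize(cv2.imread('pics/j1%s.png'%k),(400,300)) for k in 'tws']
cv2.imwrite('pics/j1m.png',np.vstack([np.hstack(a[:2]),np.hstack([a[2],a[2]*0])]))"
```

```text
j1s.png
j1t.png
j1w.png
```

View pics/j1m.png

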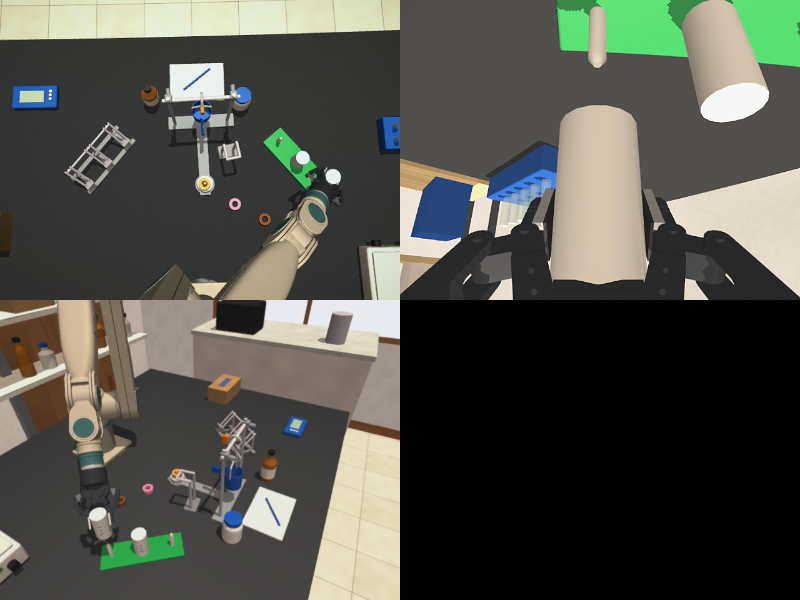

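Call:
jog_arm:
  targets:
    - {"slide": [0.5, -0.1, -0.4], "rotation": [0, 0, 0]}
    - {"slide": [0.9, 0, -0.8], "rotation": [0, 0, 0]}
    - {"slide": [0.9, 0, -0.8], "rotation": [0, 0, 0]}
    - {"slide": [0.6, 0, -0.6], "rotation": [0, 0, 0]}
    - {"slide": [0.3, 0, -0.2], "rotation": [0, 0, 0]}
    - {"slide": [0, 0, 0], "rotation": [0, 0, 0]}
    - {"slide": [0, 0, 0], "rotation": [0, 0, 0]}
    - {"slide": [0, 0, 0], "rotation": [0, 0, 0]}

```text
time: 80.3
tcp_pos: [0.4617, -0.4406, 0.1246]
orientation: [0.847, 0.152, 0.351, -0.369]
contact_force: [0.8, 0.3, -1.2]
gripper_width: 0.0475
```

```bash
python3 bp.py .4493 -.4263 .10 -.82
python3 - <<'E'
from look import *
look('wrist','j2w')
E
```

```text
80.3 [ 0.4617 -0.4406  0.1246] F [ 0.8  0.3 -1.2] w 0.0475 q [-0.88  0.06 -0.83 -0.1   0.04 -0.05]
mid now [ 0.4497 -0.4278  0.1291] axis [ 0.002 -0.001  1.   ]
slide [ 1.96  0.08 -2.15] rot [ 0.02 -0.    0.07]
```

View pics/j2w.png

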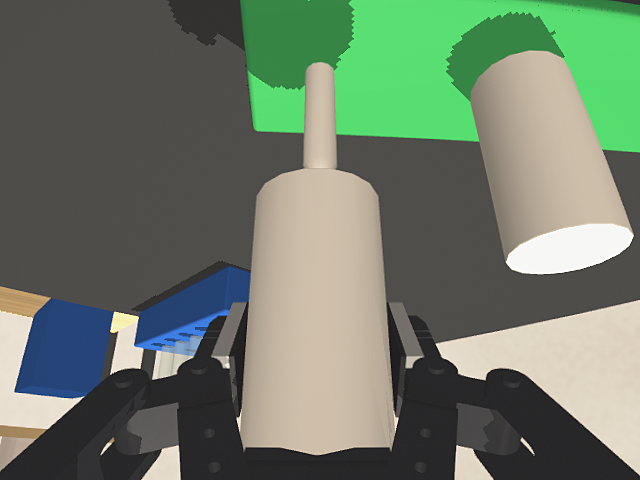

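The wrist picture shows peg0 (column 320, rows 62–168) in line with the held beaker (columns 256–380, mouth at row 170). Lowering next.

Call:
jog_arm:
  targets:
    - {"slide": [0.4, 0.1, -0.4], "rotation": [0, 0, 0]}
    - {"slide": [0.6, 0, -0.6], "rotation": [0, 0, 0]}
    - {"slide": [0.5, 0, -0.6], "rotation": [0, 0, 0]}
    - {"slide": [0.3, 0, -0.3], "rotation": [0, 0, 0]}
    - {"slide": [0.1, 0, -0.2], "rotation": [0, 0, 0]}
    - {"slide": [0, 0, 0], "rotation": [0, 0, 0]}
    - {"slide": [0, 0, 0], "rotation": [0, 0, 0]}
    - {"slide": [0, 0, 0], "rotation": [0, 0, 0]}

```text
time: 81.15
tcp_pos: [0.4617, -0.4391, 0.0945]
orientation: [0.847, 0.152, 0.351, -0.369]
contact_force: [0.3, -0.3, -0.4]
gripper_width: 0.0476
```

```bash
python3 bp.py .4493 -.4263 .06 -.82
python3 - <<'E'
from look import *
look('wrist','j3w'); look('scene','j3s')
E
python3 -c "
import cv2,numpy as np
a=cv2.resize(cv2.imread('pics/j3w.png'),(400,300)); b=cv2.resize(cv2.imread('pics/j3s.png')[330:480,80:280],(400,300))
cv2.imwrite('pics/j3m.png',np.hstack([a,b]))"
```

```text
81.15 [ 0.4617 -0.4391  0.0945] F [ 0.3 -0.3 -0.4] w 0.0476 q [-0.88  0.12 -0.86 -0.2   0.04 -0.04]
mid now [ 0.4497 -0.4262  0.0989] axis [0.001 0.    1.   ]
slide [ 2.73 -0.03 -2.77] rot [0.02 0.06 0.07]
```

View pics/j3m.png

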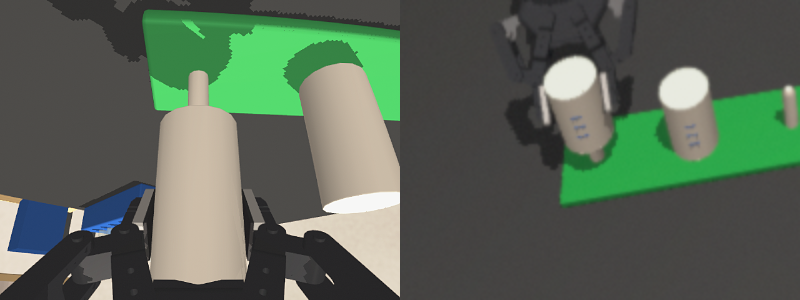

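Call:
jog_arm:
  targets:
    - {"slide": [0.4, 0, -0.4], "rotation": [0, 0, 0]}
    - {"slide": [0.6, 0, -0.6], "rotation": [0, 0, 0]}
    - {"slide": [0.6, 0, -0.6], "rotation": [0, 0, 0]}
    - {"slide": [0.4, 0, -0.4], "rotation": [0, 0, 0]}
    - {"slide": [0.2, 0, -0.2], "rotation": [0, 0, 0]}
    - {"slide": [0.1, 0, -0.1], "rotation": [0, 0, 0]}
    - {"slide": [0, 0, 0], "rotation": [0, 0, 0]}
    - {"slide": [0, 0, 0], "rotation": [0, 0, 0]}

```text
time: 82.05
tcp_pos: [0.4618, -0.4393, 0.059]
orientation: [0.847, 0.152, 0.351, -0.369]
contact_force: [-0.9, 0.2, -0.6]
gripper_width: 0.0473
```

```bash
python3 bp.py .4493 -.4263 .058 -.82
```

```text
82.05 [ 0.4618 -0.4393  0.059 ] F [-0.9  0.2 -0.6] w 0.0473 q [-0.88  0.21 -0.88 -0.3   0.04 -0.04]
mid now [ 0.4498 -0.4264  0.0634] axis [0.001 0.    1.   ]
slide [ 0.35 -0.03 -0.42] rot [0.02 0.05 0.07]
```

Call:
jog_arm:
  targets:
    - {"slide": [0.2, 0, -0.2], "rotation": [0, 0, 0]}
    - {"slide": [0.1, 0, -0.1], "rotation": [0, 0, 0]}
    - {"slide": [0.1, 0, -0.1], "rotation": [0, 0, 0]}
    - {"slide": [0, 0, 0], "rotation": [0, 0, 0]}
    - {"slide": [0, 0, 0], "rotation": [0, 0, 0]}
    - {"slide": [0, 0, 0], "rotation": [0, 0, 0]}
    - {"slide": [0, 0, 0], "rotation": [0, 0, 0]}
    - {"slide": [0, 0, 0], "rotation": [0, 0, 0]}

```text
time: 82.85
tcp_pos: [0.4625, -0.4401, 0.0545]
orientation: [0.848, 0.151, 0.35, -0.369]
contact_force: [0.2, 0.8, -0.6]
gripper_width: 0.0476
```

```bash
python3 bp.py .4493 -.4263 .057 -.82
python3 - <<'E'
from look import *
look('wrist','j4w'); look('scene','j4s')
E
python3 -c "
import cv2,numpy as np
a=cv2.resize(cv2.imread('pics/j4w.png'),(400,300)); b=cv2.resize(cv2.imread('pics/j4s.png')[330:480,80:280],(400,300))
cv2.imwrite('pics/j4m.png',np.hstack([a,b]))"
```

```text
82.85 [ 0.4625 -0.4401  0.0545] F [ 0.2  0.8 -0.6] w 0.0476 q [-0.88  0.22 -0.88 -0.32  0.04 -0.04]
mid now [ 0.4505 -0.4272  0.0588] axis [-0.     0.002  1.   ]
slide [ 0.03 -0.03 -0.24] rot [0.03 0.21 0.07]
```

View pics/j4m.png

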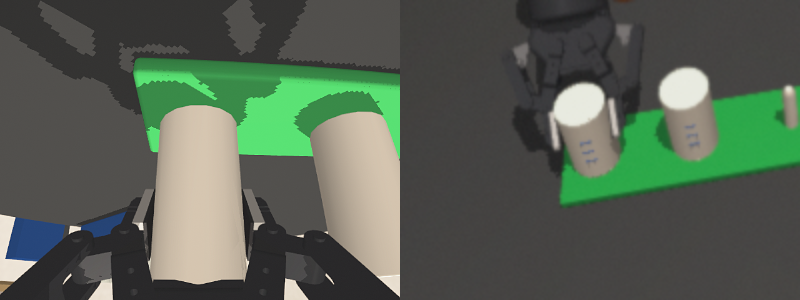

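Call:
jog_arm:
  targets:
    - {"slide": [0.1, 0, -0.1], "rotation": [0, 0, 0]}
    - {"slide": [0, 0, -0.1], "rotation": [0, 0, 0]}
    - {"slide": [0, 0, 0], "rotation": [0, 0, 0]}
    - {"slide": [0, 0, 0], "rotation": [0, 0, 0]}
    - {"slide": [0, 0, 0], "rotation": [0, 0, 0]}
    - {"slide": [0, 0, 0], "rotation": [0, 0, 0]}
    - {"slide": [0, 0, 0], "rotation": [0, 0, 0]}
    - {"slide": [0, 0, 0], "rotation": [0, 0, 0]}

```text
time: 83.75
tcp_pos: [0.4628, -0.4404, 0.0535]
orientation: [0.848, 0.151, 0.348, -0.369]
contact_force: [-0.1, 0.7, 1.1]
gripper_width: 0.0476
```

Call:
jog_arm:
  targets:
    - {"slide": [0, 0, 0], "rotation": [0, 0, 0]}
    - {"slide": [0, 0, 0], "rotation": [0, 0, 0]}
    - {"slide": [0, 0, 0], "rotation": [0, 0, 0]}
    - {"slide": [0, 0, 0], "rotation": [0, 0, 0]}
    - {"slide": [0, 0, 0], "rotation": [0, 0, 0]}
    - {"slide": [0, 0, 0], "rotation": [0, 0, 0]}
    - {"slide": [0, 0, 0], "rotation": [0, 0, 0]}
    - {"slide": [0, 0, 0], "rotation": [0, 0, 0]}
  hand: 0.15

```text
time: 84.55
tcp_pos: [0.4625, -0.4402, 0.053]
orientation: [0.848, 0.151, 0.349, -0.369]
contact_force: [-0.5, 0.5, -0.1]
gripper_width: 0.0726
```

Call:
jog_arm:
  targets:
    - {"slide": [-0.5, 0, 0], "rotation": [0, 0, 0]}
    - {"slide": [-1, 0, 0], "rotation": [0, 0, 0]}
    - {"slide": [-1.6, 0, 0], "rotation": [0, 0, 0]}
    - {"slide": [-2.2, 0, 0], "rotation": [0, 0, 0]}
    - {"slide": [-2.8, 0, 0], "rotation": [0, 0, 0]}
    - {"slide": [-3, 0, 0], "rotation": [0, 0, 0]}
    - {"slide": [-3, 0, 0], "rotation": [0, 0, 0]}
    - {"slide": [-2, 0, 0], "rotation": [0, 0, 0]}

```text
time: 85.35
tcp_pos: [0.3796, -0.3507, 0.1688]
orientation: [0.847, 0.152, 0.351, -0.369]
contact_force: [0.6, -0.5, 0.0]
gripper_width: 0.0727
```

Call:
jog_arm:
  targets:
    - {"slide": [0, 0, 0], "rotation": [0, 0, 0]}
    - {"slide": [0, 0, 0], "rotation": [0, 0, 0]}
    - {"slide": [0, 0, 0], "rotation": [0, 0, 0]}
    - {"slide": [0, 0, 0], "rotation": [0, 0, 0]}
    - {"slide": [0, 0, 0], "rotation": [0, 0, 0]}
    - {"slide": [0, 0, 0], "rotation": [0, 0, 0]}
    - {"slide": [0, 0, 0], "rotation": [0, 0, 0]}
    - {"slide": [0, 0, 0], "rotation": [0, 0, 0]}

```text
time: 86.15
tcp_pos: [0.3789, -0.3498, 0.1678]
orientation: [0.847, 0.152, 0.351, -0.369]
contact_force: [-0.4, 0.4, -0.0]
gripper_width: 0.0729
```

```bash
python3 - <<'E'
from look import *
s=r.get_state();print(s['time'],s['tcp_pos'],s['gripper_width'],s['contact_force'])
look('wrist','k1w'); look('scene','k1s'); look('top','k1t')
E
python3 -c "
import cv2,numpy as np
R=cv2.resize
w=cv2.imread('pics/k1w.png');s=cv2.imread('pics/k1s.png');t=cv2.imread('pics/k1t.png')
cv2.imwrite('pics/k1m.png',np.vstack([np.hstack([R(w,(400,300)),R(s[330:480,80:280],(400,300))]),np.hstack([R(t[60:360,200:600],(400,300)),R(s[180:405,230:530],(400,300))])]))"
```

```text
86.15 [ 0.37889749 -0.34983045  0.16784374] 0.07290111566070236 [-0.35669302  0.38049583 -0.02643636]
```

View pics/k1m.png

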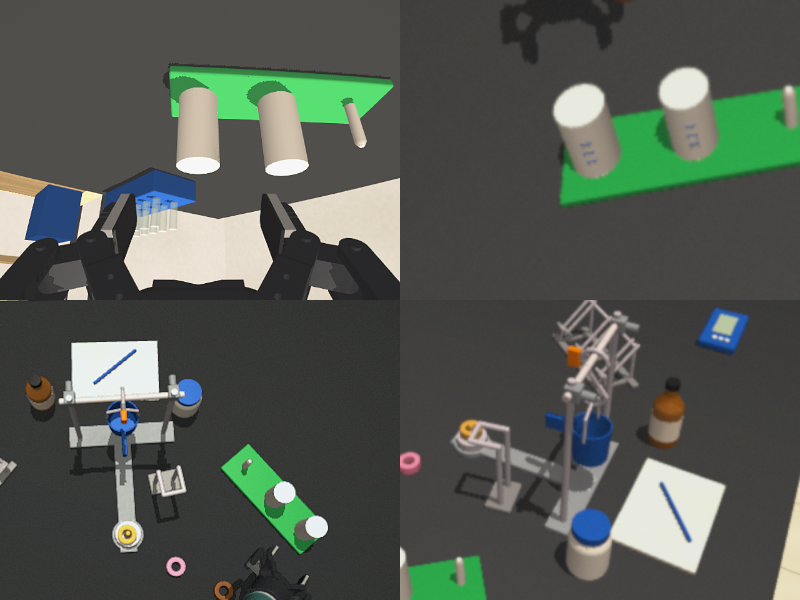

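Run:
```python
from look import *
from h import *
for n in ['top']:
    img,d=r.read_camera(n); m=r.camera_model(n); P=cloud(m,d).reshape(480,640,3)
    def q(xy,rad,lo=0): 
        k=(np.hypot(P[...,0]-xy[0],P[...,1]-xy[1])<rad)&(P[...,2]>lo); a=P[k]; return k.sum(),np.median(a,0).round(4),np.percentile(a[:,2],[5,95]).round(4)
    print('b0',q((.4493,-.4263),.03,.08)); print('b1',q((.526,-.3637),.03,.08)); print('rings',q((.450,-.0205),.02,.02)); print('post',q((.450,-.0205),.006,.02))
b=img[195:320,90:225]; cv2.imwrite('pics/k2.png',cv2.cvtColor(cv2.resize(np.hstack([b,img[250:375,265:400]]),None,fx=2.9,fy=2.9),cv2.COLOR_RGB2BGR))
```

```text
b0 (np.int64(460), array([ 0.4489, -0.4258,  0.1005]), array([0.0855, 0.1054]))
b1 (np.int64(417), array([ 0.5248, -0.3623,  0.1006]), array([0.087 , 0.1055]))
rings (np.int64(222), array([ 0.4498, -0.0201,  0.0456]), array([0.0333, 0.0543]))
post (np.int64(22), array([ 0.4491, -0.0198,  0.0542]), array([0.0505, 0.0576]))
```

View pics/k2.png

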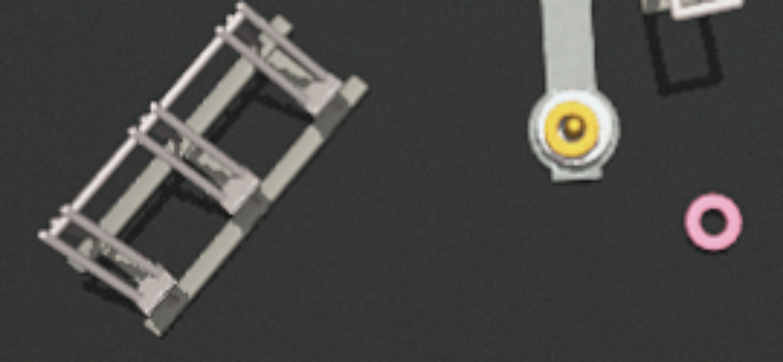

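The drainer is empty and both rings are home. The ring top is at about 0.046 m and both beaker tops at about 0.1005 m. The pail still hangs. Handing in.

```bash
python3 -c "
from cell import r
print(r.job_done())"
```

```text
the job is handed in; nothing more can be done
None
```

The job is done and handed in at about 86 s of the 210 s allowed. I slid the large steel ring and then the small brass ring onto the post. Next I hung the S-hook on the rail and the pail by its bail from the hook's lower curl. The two beakers that were there went upside down onto their own pegs; the third drainer slot was empty from the start.

**Last checks:**
- **Beakers:** both stand flat and released, within about 2 mm of peg 0 and peg 1. Their tops measured 0.1005 m against an expected 0.102 m, within the camera calibration.
- **Rings:** both are home on the post, with the ring top at about 0.046 m as expected.
- **Pail and bystanders:** the pail hangs clear of the bench, and the bottle and jar are undisturbed in the pictures.
- **Drainer and gripper:** the drainer is empty, and the gripper is clear of everything.

No check failed or disagreed.

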